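# Change over the specimen polisher

### The arm

A 7-joint arm with a two-finger parallel gripper is mounted at the origin on the work surface. World frame = base frame: x ahead of the robot, y to its left, z up, the work surface at z = 0. Lengths are in m, angles in rad, forces in N, time in s.
With the tool pointing down it reaches from about 0.4 to 0.925 m from the base axis. Payload 5.6 kg.
Tool frame: the origin (TCP) lies at the centre of the arm's flange, where the gripper is bolted on; the fingertips stand 173 mm ahead of it and the grasp point (between the pads) lies 155 mm ahead of it; z points along the fingers, y is the direction in which the jaws open and shut (so a half turn about z gives the same grasp; the last joint's range is limited). The gripper opens to 85 mm and grips with 20 to 120 N. Pads are 22 mm wide; open, the fingers measure 114 mm over their backs; the gripper's body (76 mm by 85 mm) begins 54 mm behind the grasp point. The pads swing forward as they close: fully open they stand 13 mm farther back than shut.
Start: joints at [1.209, 0.468, -0.012, 1.603, 0.006, 1.071, -0.056], TCP at [0.204, -0.617, 0.405] pointing down, gripper open.
Joint ranges: [-2.53, 2.53], [-0.31, 2.02], [-1.57, 1.55], [0.28, 2.44], [-1.29, 4.43], [0.15, 1.84], [-2.92, 2.92]. Speed limits (rad/s): [2.57, 2.57, 3.14, 3.14, 3.14, 3.14, 3.14].

### API

Orientations are given as a unit quaternion [w, x, y, z].
In Python, from plant import bot gives the robot as it stands.
- The arm moves only by the tool apply_moves, never from a script. Its argument "deltas" is a list of rows, each an object of numbers: "claw": the finger opening in mm, from 0 to 85.4; "tx", "ty", "tz": the shift along the tool's x, y, z in units of 0.5 m (1.0 is 0.5 m); "wx", "wy", "wz": the turn, a rotation vector about the tool's x, y, z in units of 45 degrees (1.0 is 45 degrees). A call has 1 to 8 rows; each row is the pose to reach, as a shift and turn from the pose commanded when the call began, along the tool's axes at that moment; what a row does not reach only later rows make up. A row lasts 1/12 s, in which the tool goes at most 41.7 mm and 7.16 degrees, less where a joint would pass 70% of its speed; a pose out of reach is approached as far as the arm can. A call with a number of a shift or a turn outside -1 to 1 is refused whole. A call with a gripper value outside its range is refused whole. The fingers move at their own pace and stop on an object; "newtons" is the grip in N (left out, the last holds). Time passes only in rows, so rows that repeat a pose let the fingers close. It gives the time, the measured TCP pose, the force and the opening at its end, in the units of the state.
- bot.read_state(): the state, without advancing time (a new reading comes with each control period).
- bot.read_camera(name): name is "scene" or "side" or "wrist"; returns (picture, depth): 384x512x3 uint8, red, green, blue; 384x512 float32, m along the optical axis (not along the pixel's ray), 0 where there is no reading.
- bot.camera_model(name): a dict with "fx", "fy", "cx", "cy" (pixels), "R" (3x3) and "t" (3): a world point X has camera coordinates R X + t. Camera axes: x right, y down, z forward; pixel columns grow to the right and rows downward; lengths in m; the calibration is good to about 2 mm. A picture is of the moment at which its call begins: read the wrist's pose just before it. camera_model takes no time and is no camera call; for the wrist camera it gives the pose at the moment of the call.
- bot.hand_in(): hands the job in, once; it reports no verdict.
The state is a dict: "time_s": time; "joint_pos": joint angles; "joint_vel": joint speeds; "joint_efforts": joint torques, N m; "ee_pos": TCP position; "ee_rot": TCP orientation; "force": force on the tool from outside, world axes, zero at the start; "moment": the same for the moment, N m; "gripper_width": opening from 0.0 (shut) to 1.0 (fully open).
Only numpy, scipy, OpenCV 4.12 (cv2) and the standard library are available. Lean on these libraries where they do the work, as an engineer would, in place of code of your own. Each camera call takes 0.05 s, during which the arm holds its last target.

### The job

The polisher has finished a run: swing its drive head out to the side, then take the finished mount out of the specimen plate and stand it gently, same face down, on the inverted microscope's stage, centred over the viewing aperture. Drop every new 30 mm mount from the press's catch tray into a pocket of the plate, one to a pocket and seated on the platen, leaving the wide 40 mm mount in the tray. When all are in, swing the head fully home over the plate again, then press the start button; do not knock the wash bottle over.

Things in the scene. Friction and masses are not known exactly. Their poses are not given: they have to be found in the camera images.
- mount1: new resin mount: upright black cylinder, 30 mm diameter, 26 mm tall, rims chamfered 2 mm, about 45 g; origin at the centre of its underside, z up its axis. It starts standing in the press's catch tray; some of the five are absent in a run
- mount2: new resin mount: upright black cylinder, 30 mm diameter, 26 mm tall, rims chamfered 2 mm, about 45 g; origin at the centre of its underside, z up its axis. It starts standing in the press's catch tray; some of the five are absent in a run
- mount3: new resin mount: upright black cylinder, 30 mm diameter, 26 mm tall, rims chamfered 2 mm, about 45 g; origin at the centre of its underside, z up its axis. It starts standing in the press's catch tray; some of the five are absent in a run
- mount4: new resin mount: upright black cylinder, 30 mm diameter, 26 mm tall, rims chamfered 2 mm, about 45 g; origin at the centre of its underside, z up its axis. It starts standing in the press's catch tray; some of the five are absent in a run
- mount5: new resin mount: upright black cylinder, 30 mm diameter, 26 mm tall, rims chamfered 2 mm, about 45 g; origin at the centre of its underside, z up its axis. It starts standing in the press's catch tray; some of the five are absent in a run
- finished: the one finished resin mount: upright black cylinder, 30 mm diameter, 26 mm tall, rims chamfered 2 mm, about 45 g; origin at the centre of its underside, z up its axis. It starts in a pocket of the specimen plate on the polisher, under the drive head, sticking 16 mm out of the plate
- wide: a wider black resin mount, 40 mm diameter, 26 mm tall, among the new ones in the catch tray; too wide for the pockets. Origin at the centre of its underside
- pocket0 (a point): centre of pocket 0 of the specimen plate, at its floor (the platen); a seated mount has its origin here. Plate: fixed steel disc, 176 mm diameter, 10 mm thick, with six round through pockets of 34 mm diameter on a 60 mm radius, numbered anticlockwise from above. Its underside lies on the platen, 150 mm above the bench
- pocket1 (a point): centre of pocket 1 of the specimen plate, at its floor (the platen); a seated mount has its origin here. The plate's middle, 60 mm away, has a boss of 28 mm diameter, 4 mm high. The splash rim round the plate (240 to 270 mm diameter) is 4 mm lower than the plate's top
- pocket2 (a point): centre of pocket 2 of the specimen plate, at its floor (the platen); a seated mount has its origin here. See pocket0
- pocket3 (a point): centre of pocket 3 of the specimen plate, at its floor (the platen); a seated mount has its origin here. See pocket0
- pocket4 (a point): centre of pocket 4 of the specimen plate, at its floor (the platen); a seated mount has its origin here. See pocket0
- pocket5 (a point): centre of pocket 5 of the specimen plate, at its floor (the platen); a seated mount has its origin here. See pocket0
- press: mounting press with its open steel catch tray, fixed. Origin on the bench under the tray's centre; tray inside 200 mm along x, 140 mm along y, floor 20 mm above the bench, walls rising 10 mm above that floor. A sloping chute comes down to the tray's -y side, higher than the wall; the press housing (to 0.4 m high) begins 260 mm from the tray's centre on that side
- microscope: the white inverted microscope, fixed; origin on the bench under the stage's aperture
- aperture (a point): centre of the viewing aperture (20 mm dark hole in a bright 90 mm insert) in the flat top of the inverted microscope's black stage, 190 mm above the bench
- head (a joint): swing angle of the polisher's drive head about its upright column: 0 = home against its stop, head centred over the specimen plate; grows to 1.6 rad as the head swings clockwise seen from above, away from the plate towards the robot's left; starts home; from about 1.3 it is clear of the plate. It turns with slight friction (about 0.25 N m) and stays where it is left.
- head_grip (a point): middle of the upright round black grip post on top of the drive head: post 24 mm diameter, 48 mm tall, its top 21 mm above this point, which is 300 mm above the bench; moves with the head. A round head cover 76 mm wide lies below the post, and below that a pressure disc of 144 mm diameter
- head_hinge (a point): point on the axis of the drive head's column, 300 mm above the bench, level with head_grip and 200 mm from it; fixed to the polisher. The head's pressure feet pass about 10 mm above seated mounts
- start (a joint): the polisher's round grey start button on the front right corner of its deck: 0 = out, 0.006 m = fully down; springs back; needs about 5 N
- start_top (a point): centre of the top face of the start button (28 mm diameter), which is pressed straight down; the top stands 6 mm proud of its black collar
- washbottle: clear wash bottle, 64 mm diameter, 170 mm tall, a bystander; origin at the centre of its underside, z up
Not all that is in view belongs to the job. Leave any red look-alike of the mount2 alone. Leave any orange look-alike of the mount1 alone.

How it is judged:
By the outcome, as a careful person would: the job done as asked, in the order asked, and still so for the second after the job is handed in, with the robot touching nothing.
Of mount1, mount2, mount3, mount4, mount5 only 3 to 5 are there at a start; the rules pass over those that are not, and their reading is None.
At some moment in a run one of mount1, mount2, mount3, mount4, mount5 may be knocked a few centimetres aside while the robot is not near it.
It also fails if it takes over 208 s, if anything falls off the work surface, if the arm or the gripper's body presses on something with over 40 N, if the wrist force passes 120 N, or if a joint passes its speed limit or range.

## Working session

There is one attempt and no reset: what is moved stays moved. The work goes in short steps, Python scripts to look and compute and a tool call to move; the robot and the scene stay as the last step left them, time stands still between calls to the robot, and variables do not carry over. Pictures are saved under pics/ and viewed, and the job is handed in when it is done.

Besides the shell and the picture viewer there is one more tool, called after ">>>" by a JSON object that holds its "name" and its "arguments". apply_moves: Moves the arm, as the interface text tells. Its arguments: {"type":"object","properties":{"deltas":{"type":"array","items":{"type":"object","properties":{"claw":{"type":"number"},"tx":{"type":"number"},"ty":{"type":"number"},"tz":{"type":"number"},"wx":{"type":"number"},"wy":{"type":"number"},"wz":{"type":"number"}}}},"newtons":{"type":"number"}},"required":["deltas"]}

```bash
ls -la; mkdir -p pics; python3 - <<'E'
from plant import bot
import cv2
s=bot.read_state(); print(s)
for n in ["scene","side","wrist"]:
    m=bot.camera_model(n); print(n,m)
    p,d=bot.read_camera(n); cv2.imwrite(f"pics/{n}0.png",p[:,:,::-1])
    import numpy as np; np.save(f"pics/{n}0.npy",d)
E
```

```text
total 12
drwxr-xr-x  3 agent agent 4096 Dec  6 18:32 .
drwxr-xr-x 23 root  root  4096 Dec  6 18:32 ..
drwxr-xr-x  2 agent agent 4096 Dec  6 18:32 pics
{'time_s': 0.0, 'joint_pos': array([ 1.20899145,  0.46841173, -0.01161299,  1.60364655,  0.0060389 ,
        1.07138041, -0.05632235]), 'joint_vel': array([-9.08825068e-04,  2.88956962e-05, -1.15584004e-03,  1.03455872e-03,
        6.58074946e-04,  9.17408510e-04, -1.21442869e-03]), 'joint_efforts': array([-5.29982608e-04, -5.32398283e+01,  2.10179645e-02, -2.51312417e+01,
        1.13293427e-02,  7.65373057e-03,  2.22747154e-06]), 'ee_pos': array([ 0.20360725, -0.61702131,  0.40370614]), 'ee_rot': array([-8.78985460e-04,  9.87326544e-01,  1.58699321e-01, -2.19847492e-04]), 'force': array([0.12826663, 0.52006604, 0.78512465]), 'moment': array([-0.02793824,  0.00195492, -0.01324753]), 'gripper_width': 0.9969579202781664}
scene {'fx': 482.315032750756, 'fy': 482.315032750756, 'cx': 246.2835755114721, 'cy': 192.88847227640977, 'R': array([[ 6.41329499e-01,  7.67265571e-01,  1.32285091e-04],
       [ 4.21018128e-01, -3.51769657e-01, -8.36063301e-01],
       [-6.41436052e-01,  5.36247753e-01, -5.48632973e-01]]), 't': array([-0.3262833 , -0.09234767,  2.09685567])}
side {'fx': 352.61881822914546, 'fy': 352.61881822914546, 'cx': 255.20968114187394, 'cy': 196.02775511221756, 'R': array([[ 0.95714084, -0.28878576,  0.02200451],
       [-0.15468436, -0.57395335, -0.8041457 ],
       [ 0.24485539,  0.76627694, -0.59402483]]), 't': array([-0.50209002,  0.23348889,  0.97833646])}
wrist {'fx': 313.05353069446573, 'fy': 313.05353069446573, 'cx': 253.9764152606842, 'cy': 192.90053989612198, 'R': array([[ 3.13046986e-01, -9.49737638e-01, -5.81854601e-05],
       [-9.12125786e-01, -3.00666655e-01,  2.78614632e-01],
       [-2.64628297e-01, -8.71663983e-02, -9.60402980e-01]]), 't': array([-0.64909877, -0.03495853,  0.37821427])}
```

View pics/scene0.png

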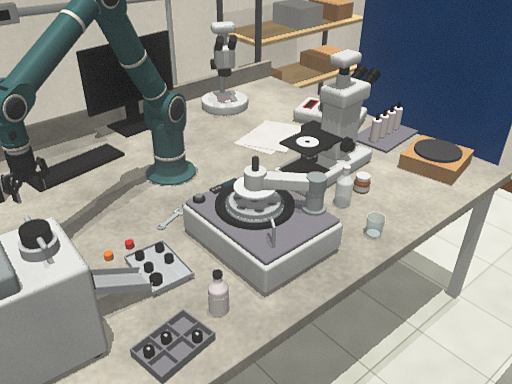

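View pics/side0.png

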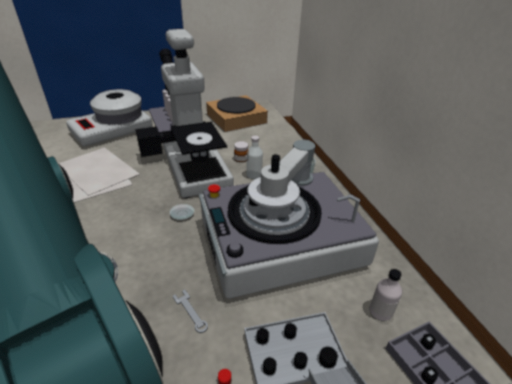

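View pics/wrist0.png

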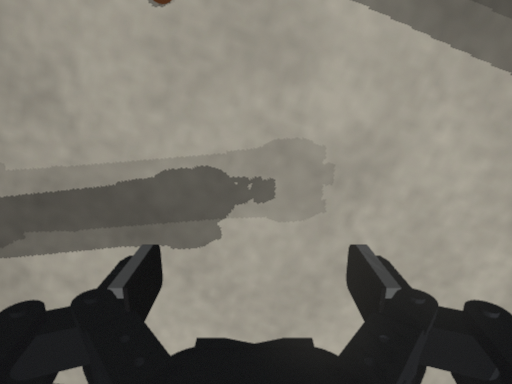

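```bash
python3 - <<'E'
import cv2
a=cv2.imread("pics/scene0.png")[130:300,90:400]; cv2.imwrite("pics/s1.png",cv2.resize(a,None,fx=2.58,fy=2.58,interpolation=cv2.INTER_CUBIC))
a=cv2.imread("pics/side0.png")[110:384,150:410]; cv2.imwrite("pics/s2.png",cv2.resize(a,None,fx=2.15,fy=2.15,interpolation=cv2.INTER_CUBIC))
E
```

```text
(no output)
```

View pics/s1.png

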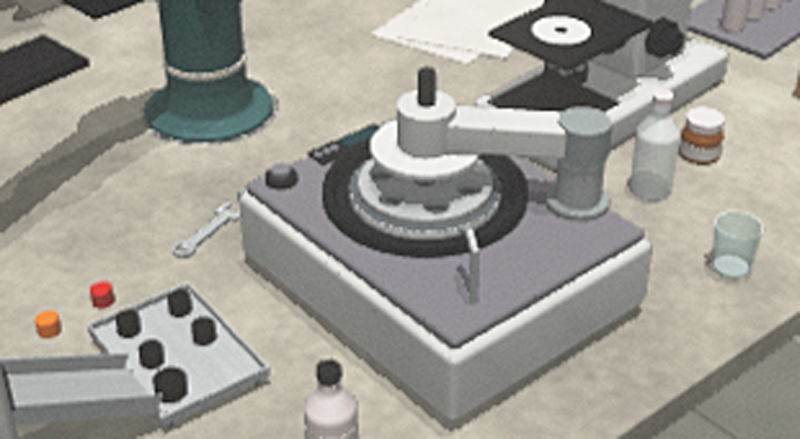

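View pics/s2.png

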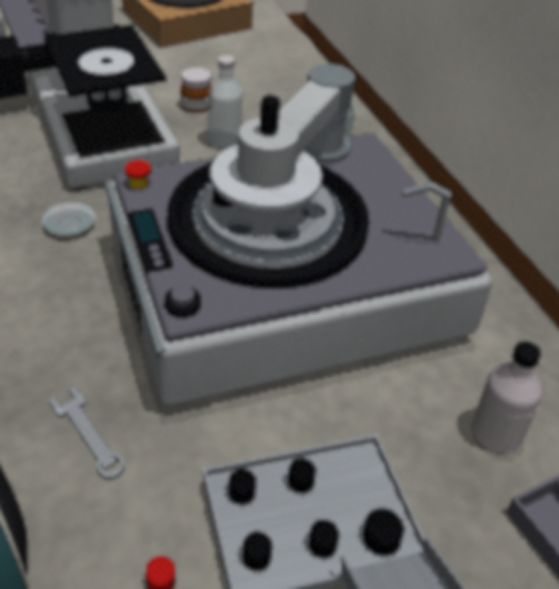

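```bash
cat > h.py <<'E'
import numpy as np, cv2
from plant import bot
from scipy.spatial.transform import Rotation as Ro
def ray(m,u,v):
    d=np.array([(u-m['cx'])/m['fx'],(v-m['cy'])/m['fy'],1.]); R=np.array(m['R']);t=np.array(m['t'])
    return -R.T@t, R.T@d
def atz(m,u,v,z):
    c,d=ray(m,u,v); return c+d*(z-c[2])/d[2]
def bp(m,u,v,dep):
    c,d=ray(m,u,v); return c+d*dep
def proj(m,X):
    c=np.array(m['R'])@np.asarray(X)+m['t']; return np.array([m['fx']*c[0]/c[2]+m['cx'],m['fy']*c[1]/c[2]+m['cy']])
def cloud(m,D):
    v,u=np.mgrid[:D.shape[0],:D.shape[1]]
    c=np.stack([(u-m['cx'])/m['fx']*D,(v-m['cy'])/m['fy']*D,D],-1)
    return (c-np.array(m['t']))@np.array(m['R'])
def pose():
    s=bot.read_state(); q=s['ee_rot']; return np.array(s['ee_pos']),Ro.from_quat([q[1],q[2],q[3],q[0]])
E
python3 - <<'E'
from h import *
np.set_printoptions(precision=4,suppress=True)
ms=bot.camera_model('scene'); md=bot.camera_model('side')
A=lambda x,y:(90+x/2.58,130+y/2.58)
B=lambda x,y:(150+x/2.15,110+y/2.15)
Ds=np.load('pics/scene0.npy');Dd=np.load('pics/side0.npy')
for n,a,b,z in [('m1',(128,315),(242,478),.046),('m2',(180,295),(302,465),.046),('m3',(151,345),(257,540),.046),('m4',(204,322),(323,530),.046),('wide',(170,375),(383,520),.046),('btn',(281,170),(182,292),.15),('post',(427,72),(270,102),.321),('ap',(561,30),(105,61),.19),('col',(585,118),(332,78),.3),('bot',(330,370),(528,350),.17)]:
    a=A(*a);b=B(*b)
    print(n,atz(ms,*a,z),atz(md,*b,z),bp(ms,*a,Ds[int(a[1]),int(a[0])]),bp(md,*b,Dd[int(b[1]),int(b[0])]))
E
```

```text
m1 [ 0.4392 -0.3965  0.046 ] [ 0.4435 -0.3237  0.046 ] [ 0.4442 -0.3987  0.0504] [ 0.4434 -0.324   0.0465]
m2 [ 0.4472 -0.325   0.046 ] [ 0.5112 -0.3268  0.046 ] [ 0.4451 -0.324   0.0442] [ 0.5122 -0.3249  0.0427]
m3 [ 0.5075 -0.4031  0.046 ] [ 0.4371 -0.393   0.046 ] [ 0.5115 -0.4049  0.0497] [ 0.437  -0.3932  0.0463]
m4 [ 0.5125 -0.3299  0.046 ] [ 0.5046 -0.4017  0.046 ] [ 0.5159 -0.3317  0.0492] [ 0.5051 -0.4009  0.0445]
wide [ 0.5688 -0.413   0.046 ] [ 0.568  -0.4088  0.046 ] [ 0.5697 -0.4134  0.0469] [ 0.5686 -0.4081  0.0445]
btn [ 0.4233 -0.1419  0.15  ] [ 0.4257 -0.1367  0.15  ] [ 0.4311 -0.147   0.1562] [ 0.4248 -0.1408  0.1541]
post [ 0.5762 -0.018   0.321 ] [ 0.5654 -0.022   0.321 ] [ 0.5763 -0.0181  0.3211] [ 0.5656 -0.0215  0.3207]
ap [0.4311 0.3823 0.19  ] [0.4254 0.3866 0.19  ] [0.4317 0.3817 0.1904] [0.4253 0.3854 0.1906]
col [0.7546 0.0782 0.3   ] [0.6795 0.0504 0.3   ] [0.713  0.127  0.2617] [0.7128 0.1178 0.2602]
bot [ 0.794  -0.3391  0.17  ] [ 0.7522 -0.3384  0.17  ] [ 0.7753 -0.3258  0.1489] [ 0.7693 -0.3232  0.1481]
```

```bash
python3 - <<'E'
from h import *
np.set_printoptions(precision=3,suppress=True)
ms=bot.camera_model('scene'); md=bot.camera_model('side')
P=np.vstack([cloud(ms,np.load('pics/scene0.npy'))[np.load('pics/scene0.npy')>0].reshape(-1,3),cloud(md,np.load('pics/side0.npy'))[np.load('pics/side0.npy')>0].reshape(-1,3)])
# height map 5mm from x .25..1.0, y -.55...0.65
res=.003
x0,x1,y0,y1=.2,1.0,-.6,.65
H=np.zeros((int((x1-x0)/res)+1,int((y1-y0)/res)+1))
k=(P[:,0]>x0)&(P[:,0]<x1)&(P[:,1]>y0)&(P[:,1]<y1)&(P[:,2]<.5)
Q=P[k]; i=((Q[:,0]-x0)/res).astype(int); j=((Q[:,1]-y0)/res).astype(int)
np.maximum.at(H,(i,j),Q[:,2])
img=(np.clip(H/.4,0,1)*255).astype(np.uint8)
img=cv2.applyColorMap(img,cv2.COLORMAP_JET)[::-1,::-1]  # x up, y left
img=cv2.resize(img,None,fx=1.8,fy=1.8,interpolation=cv2.INTER_NEAREST)
# grid
for g in np.arange(.2,1.01,.1):
    r=int(img.shape[0]-(g-x0)/res*1.8); cv2.line(img,(0,r),(799,r),(255,255,255),1); cv2.putText(img,f"x{g:.1f}",(0,r),0,.4,(255,255,255))
for g in np.arange(-.6,.61,.1):
    c=int(img.shape[1]-(g-y0)/res*1.8); cv2.line(img,(c,0),(c,599),(255,255,255),1); cv2.putText(img,f"y{g:.1f}",(c,10),0,.4,(255,255,255))
print(img.shape); cv2.imwrite('pics/hm.png',img)
E
```

```text
(481, 751, 3)
```

View pics/hm.png

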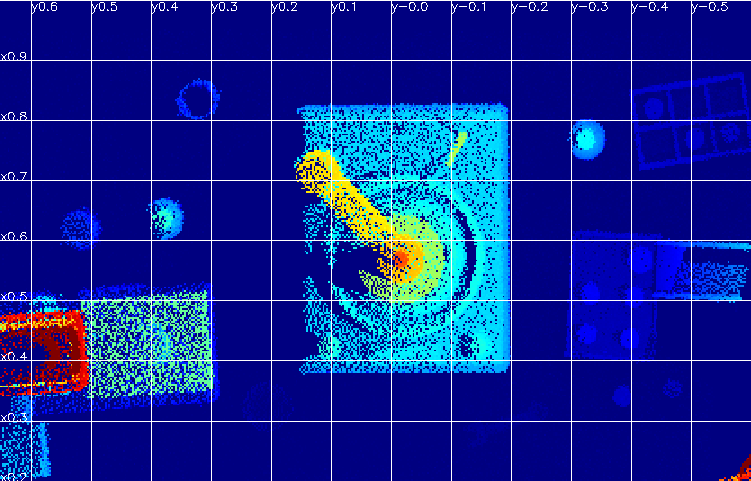

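>>> {"name": "apply_moves", "arguments": {"deltas": [{"tz": -0.08, "wz": 0.15, "claw": 36}, {"tz": -0.16, "wz": 0.3, "claw": 36}, {"tz": -0.234, "wz": 0.406, "claw": 36}, {"tz": -0.234, "wz": 0.406, "claw": 36}], "newtons": 20}}

```text
schema error: expected keys claw, tx, ty, tz, wx, wy, wz
```

>>> {"name": "apply_moves", "arguments": {"deltas": [{"tx": 0, "ty": 0, "tz": -0.08, "wx": 0, "wy": 0, "wz": 0.15, "claw": 36}, {"tx": 0, "ty": 0, "tz": -0.16, "wx": 0, "wy": 0, "wz": 0.3, "claw": 36}, {"tx": 0, "ty": 0, "tz": -0.234, "wx": 0, "wy": 0, "wz": 0.406, "claw": 36}, {"tx": 0, "ty": 0, "tz": -0.234, "wx": 0, "wy": 0, "wz": 0.406, "claw": 36}], "newtons": 20}}

```text
time_s: 0.48
ee_pos: [0.2039, -0.6181, 0.5305]
ee_rot: [0.006, 1.0, -0.002, 0.002]
force: [-0.8, -0.9, 1.3]
gripper_width: 0.455
```

>>> {"name": "apply_moves", "arguments": {"deltas": [{"tx": 0.35, "ty": -0.56, "tz": 0, "wx": 0, "wy": 0, "wz": 0, "claw": 36}, {"tx": 0.35, "ty": -0.56, "tz": 0, "wx": 0, "wy": 0, "wz": 0, "claw": 36}, {"tx": 0.35, "ty": -0.56, "tz": 0, "wx": 0, "wy": 0, "wz": 0, "claw": 36}, {"tx": 0.35, "ty": -0.56, "tz": 0, "wx": 0, "wy": 0, "wz": 0, "claw": 36}, {"tx": 0.35, "ty": -0.56, "tz": 0, "wx": 0, "wy": 0, "wz": 0, "claw": 36}, {"tx": 0.35, "ty": -0.56, "tz": 0, "wx": 0, "wy": 0, "wz": 0, "claw": 36}, {"tx": 0.35, "ty": -0.56, "tz": 0, "wx": 0, "wy": 0, "wz": 0, "claw": 36}, {"tx": 0.35, "ty": -0.56, "tz": 0, "wx": 0, "wy": 0, "wz": 0, "claw": 36}]}}

```text
time_s: 1.15
ee_pos: [0.3795, -0.3348, 0.5215]
ee_rot: [-0.0, 1.0, 0.001, 0.0]
force: [1.9, 0.2, 0.5]
gripper_width: 0.421
```

```bash
python3 - <<'E'
from h import *
np.set_printoptions(precision=4,suppress=True)
m=bot.camera_model('wrist');s=bot.read_state();print(s['ee_pos'],s['joint_pos'],s['force'])
p,d=bot.read_camera('wrist');cv2.imwrite('pics/w1.png',p[:,:,::-1]);np.savez('pics/w1.npz',d=d,R=m['R'],t=m['t'])
E
```

```text
[ 0.3795 -0.3348  0.5215] [ 0.7846  0.1254 -0.1407  1.7948  0.0186  1.2227 -0.931 ] [1.9197 0.2096 0.4638]
```

View pics/w1.png

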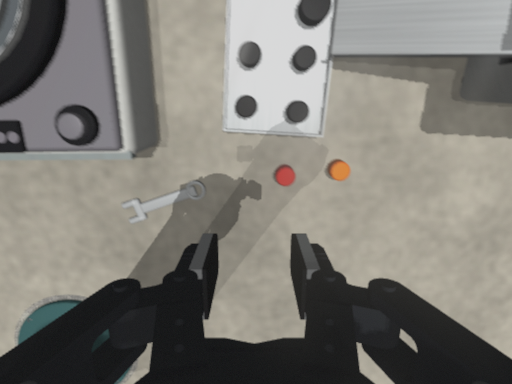

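```bash
python3 - <<'E'
from h import *
np.set_printoptions(precision=4,suppress=True)
z=np.load('pics/w1.npz');m=bot.camera_model('wrist');m['R']=z['R'];m['t']=z['t'];d=z['d']
for u,v,h in [(249,52,.046),(304,57,.046),(246,104,.046),(297,110,.046),(314,8,.046),(77,126,.156)]:
    print(atz(m,u,v,h),bp(m,u,v,d[v,u]))
E
python3 - <<'E'
import cv2
a=cv2.imread("pics/w1.png")[0:200,40:360]; cv2.imwrite("pics/w1c.png",cv2.resize(a,None,fx=2.5,fy=2.5,interpolation=cv2.INTER_CUBIC))
E
```

```text
[ 0.5142 -0.328   0.046 ] [ 0.5142 -0.328   0.0459]
[ 0.5082 -0.4002  0.046 ] [ 0.5084 -0.4004  0.0448]
[ 0.4487 -0.3236  0.046 ] [ 0.4487 -0.3236  0.0459]
[ 0.4409 -0.3937  0.046 ] [ 0.4408 -0.3937  0.0455]
[ 0.5655 -0.4103  0.046 ] [ 0.5653 -0.4102  0.0465]
[ 0.4269 -0.1491  0.156 ] [ 0.4271 -0.1501  0.1579]
```

View pics/w1c.png

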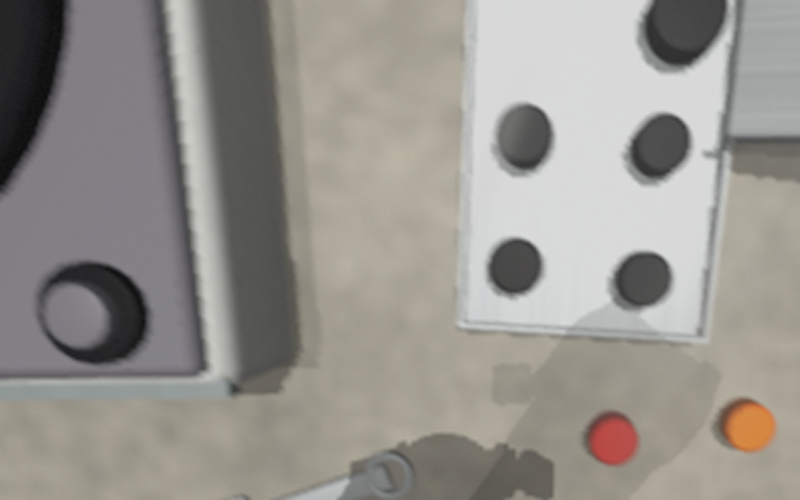

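>>> {"name": "apply_moves", "arguments": {"deltas": [{"tx": 0.383, "ty": -0.63, "tz": 0, "wx": 0, "wy": 0, "wz": 0, "claw": 36}, {"tx": 0.383, "ty": -0.63, "tz": 0, "wx": 0, "wy": 0, "wz": 0, "claw": 36}, {"tx": 0.383, "ty": -0.63, "tz": 0, "wx": 0, "wy": 0, "wz": 0, "claw": 36}, {"tx": 0.383, "ty": -0.63, "tz": 0, "wx": 0, "wy": 0, "wz": 0, "claw": 36}, {"tx": 0.383, "ty": -0.63, "tz": 0, "wx": 0, "wy": 0, "wz": 0, "claw": 36}, {"tx": 0.383, "ty": -0.63, "tz": 0, "wx": 0, "wy": 0, "wz": 0, "claw": 36}, {"tx": 0.383, "ty": -0.63, "tz": 0, "wx": 0, "wy": 0, "wz": 0, "claw": 36}, {"tx": 0.383, "ty": -0.63, "tz": 0, "wx": 0, "wy": 0, "wz": 0, "claw": 36}]}}

```text
time_s: 1.87
ee_pos: [0.5525, -0.0509, 0.5215]
ee_rot: [0.0, 1.0, 0.0, -0.0]
force: [0.8, -0.7, -0.0]
gripper_width: 0.423
```

```bash
cat >> h.py <<'E'
def snap(tag,crop=None,f=1.5,cam='wrist'):
    m=bot.camera_model(cam);p,d=bot.read_camera(cam)
    np.savez(f'pics/{tag}.npz',d=d,R=m['R'],t=m['t'])
    a=p[:,:,::-1]
    if crop: a=a[crop[1]:crop[3],crop[0]:crop[2]]
    cv2.imwrite(f'pics/{tag}.png',cv2.resize(a,None,fx=f,fy=f,interpolation=cv2.INTER_CUBIC))
    s=bot.read_state();np.set_printoptions(precision=4,suppress=True);print(s['time_s'],s['ee_pos'],s['joint_pos'],s['force'],s['gripper_width']);return m,p,d
def load(tag,cam='wrist'):
    z=np.load(f'pics/{tag}.npz');m=bot.camera_model(cam);m['R']=z['R'];m['t']=z['t'];return m,z['d']
E
python3 -c "
from h import *
snap('w2')"
```

```text
1.9167 [ 0.5552 -0.0424  0.5214] [ 0.3475  0.2424 -0.396   1.6707  0.0914  1.2449 -1.6268] [2.957  7.3211 0.2538] 0.41841751630986435
```

View pics/w2.png

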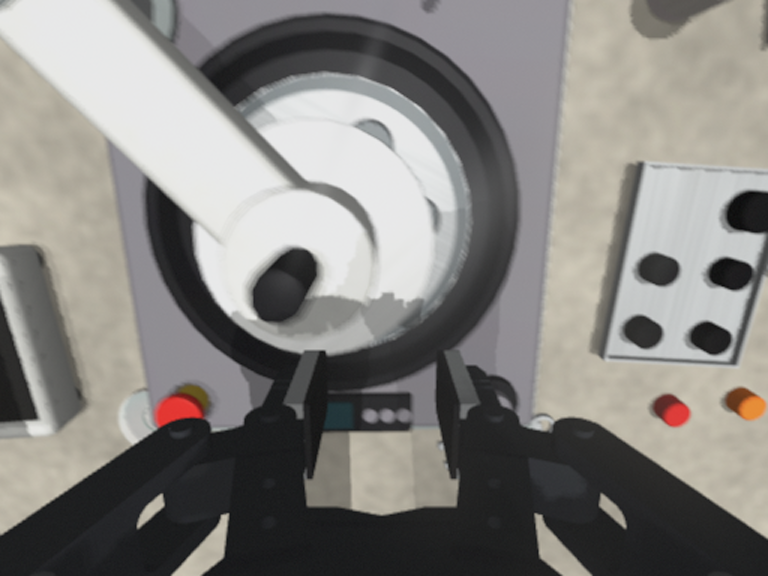

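```bash
python3 - <<'E'
from h import *
m,d=load('w2')
print(atz(m,272/1.5,298/1.5,.321))
P=cloud(m,d)
k=(P[...,2]>.312)&(P[...,2]<.33)&(abs(P[...,0]-.57)<.05)&(abs(P[...,1]+.02)<.05)&(d>0)
Q=P[k];print(len(Q),Q.min(0),Q.max(0),Q.mean(0))
k=(P[...,2]>.29)&(P[...,2]<.31)&(abs(P[...,0]-.57)<.05)&(abs(P[...,1]+.02)<.05)&(d>0)
Q=P[k];print(len(Q),Q.min(0),Q.max(0),Q.mean(0))
# column top
for c in ('scene','side'):
    mm=bot.camera_model(c);D=np.load(f'pics/{c}0.npy');Z=cloud(mm,D)
    k=(Z[...,2]>.245)&(Z[...,2]<.3)&(abs(Z[...,0]-.713)<.07)&(abs(Z[...,1]-.12)<.07)&(D>0)
    Q=Z[k];
    zz=np.median(Q[:,2]); print(c,len(Q),Q.min(0),Q.max(0),zz)
# pockets seen? plate ring: depth near .16
k=(P[...,2]>.155)&(P[...,2]<.165)&(abs(P[...,0]-.57)<.12)&(abs(P[...,1]+.02)<.12)&(d>0)
Q=P[k];print(len(Q),Q.min(0),Q.max(0))
E
```

```text
[ 0.57142178 -0.00924324  0.321     ]
1331 [ 0.55933185 -0.0235163   0.3120513 ] [ 0.58230206 -0.00090832  0.32286081] [ 0.57196281 -0.01282224  0.31981127]
306 [ 0.56719387 -0.02363581  0.29011392] [ 0.58243277 -0.00382903  0.30992184] [ 0.57823528 -0.0172161   0.30039251]
scene 464 [0.64356035 0.05007312 0.24500266] [0.75064329 0.15775548 0.26761363] 0.2607217714167882
side 399 [0.64414474 0.05024896 0.24503517] [0.74666491 0.15754221 0.26560224] 0.26079792701808063
5861 [ 0.45023382 -0.1399979   0.15500089] [0.68995258 0.09998165 0.16207576]
```

```bash
python3 - <<'E'
from h import *
for i in range(2): m,p,d=snap('w3')
P=cloud(m,d)
k=(P[...,2]>.316)&(P[...,2]<.33)&(abs(P[...,0]-.57)<.05)&(abs(P[...,1]+.02)<.05)&(d>0)
Q=P[k];print(len(Q),Q.min(0),Q.max(0),Q.mean(0))
E
```

```text
1.9667 [ 0.5538 -0.0454  0.5211] [ 0.3503  0.2405 -0.3928  1.6732  0.0917  1.246  -1.6206] [ 0.7765 -0.6932  0.3925] 0.41959889384742705
2.0167 [ 0.5528 -0.049   0.5209] [ 0.3532  0.2392 -0.3889  1.6748  0.0931  1.2468 -1.6188] [-0.4077 -0.4463 -0.0707] 0.4214658215950692
1238 [ 0.5594 -0.0235  0.316 ] [ 0.5823 -0.0003  0.3227] [ 0.5717 -0.0124  0.3202]
```

```bash
python3 - <<'E'
from h import *
np.set_printoptions(precision=4,suppress=True)
for c in ('scene','side'):
    mm=bot.camera_model(c);D=np.load(f'pics/{c}0.npy');Z=cloud(mm,D)
    for lo,hi in ((.314,.33),(.285,.312)):
        k=(Z[...,2]>lo)&(Z[...,2]<hi)&(abs(Z[...,0]-.57)<.05)&(abs(Z[...,1]+.02)<.05)&(D>0)
        Q=Z[k];v,u=np.where(k);print(c,len(Q),Q.min(0),Q.max(0),u.min(),u.max(),v.min(),v.max())
    print(proj(mm,[.571,-.012,.321]),proj(mm,[.571,-.020,.321]))
m,d=load('w3');print(proj(m,[.571,-.012,.321]),proj(m,[.571,-.020,.321]))
E
python3 - <<'E'
import cv2
a=cv2.imread("pics/scene0.png")[150:200,235:285]; b=cv2.imread("pics/side0.png")[145:195,250:300]
import numpy as np
cv2.imwrite("pics/pc.png",cv2.resize(np.hstack([a,b]),None,fx=8,fy=8,interpolation=cv2.INTER_NEAREST))
E
```

```text
scene 30 [ 0.5585 -0.0276  0.3151] [ 0.5848 -0.0057  0.3236] 252 258 156 160
scene 55 [ 0.5637 -0.0288  0.2851] [ 0.5857 -0.0052  0.312 ] 252 258 160 168
[255.8645 156.7156] [253.9734 157.4943]
side 48 [ 0.557  -0.0288  0.3141] [ 0.5793 -0.0017  0.3225] 271 280 154 160
side 82 [ 0.5566 -0.0278  0.285 ] [ 0.5808 -0.0095  0.312 ] 271 280 159 170
[276.3169 155.293 ] [277.3519 156.7943]
[197.982  201.2619] [212.0758 201.4268]
```

View pics/pc.png

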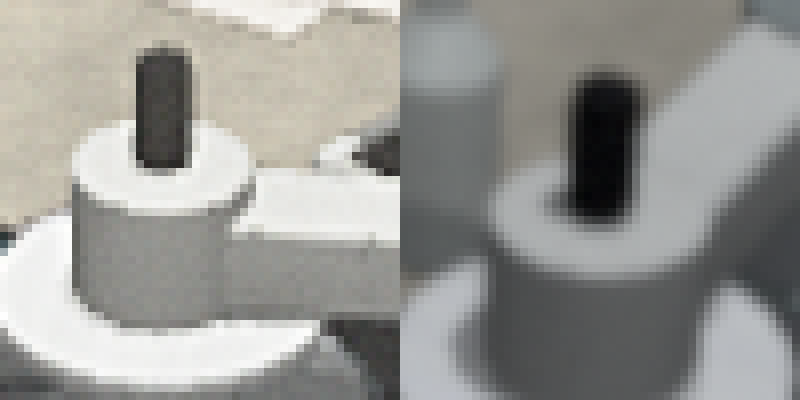

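>>> {"name": "apply_moves", "arguments": {"deltas": [{"tx": 0.036, "ty": -0.068, "tz": 0, "wx": 0, "wy": 0, "wz": 0, "claw": 36}, {"tx": 0.036, "ty": -0.068, "tz": 0, "wx": 0, "wy": 0, "wz": 0, "claw": 36}, {"tx": 0.036, "ty": -0.068, "tz": 0.07, "wx": 0, "wy": 0, "wz": 0, "claw": 36}, {"tx": 0.036, "ty": -0.068, "tz": 0.136, "wx": 0, "wy": 0, "wz": 0, "claw": 36}, {"tx": 0.036, "ty": -0.068, "tz": 0.136, "wx": 0, "wy": 0, "wz": 0, "claw": 36}, {"tx": 0.036, "ty": -0.068, "tz": 0.136, "wx": 0, "wy": 0, "wz": 0, "claw": 36}]}}

```text
time_s: 2.52
ee_pos: [0.5693, -0.0196, 0.4524]
ee_rot: [0.0, 1.0, -0.0, -0.002]
force: [-0.1, -0.5, 0.7]
gripper_width: 0.424
```

```bash
python3 -c "
from h import *
snap('w4')"
```

```text
2.5667 [ 0.57   -0.0195  0.4543] [ 0.2955  0.3206 -0.3971  1.7273  0.1362  1.1213 -1.7147] [0.5737 0.4753 0.5707] 0.41898023509667
```

View pics/w4.png

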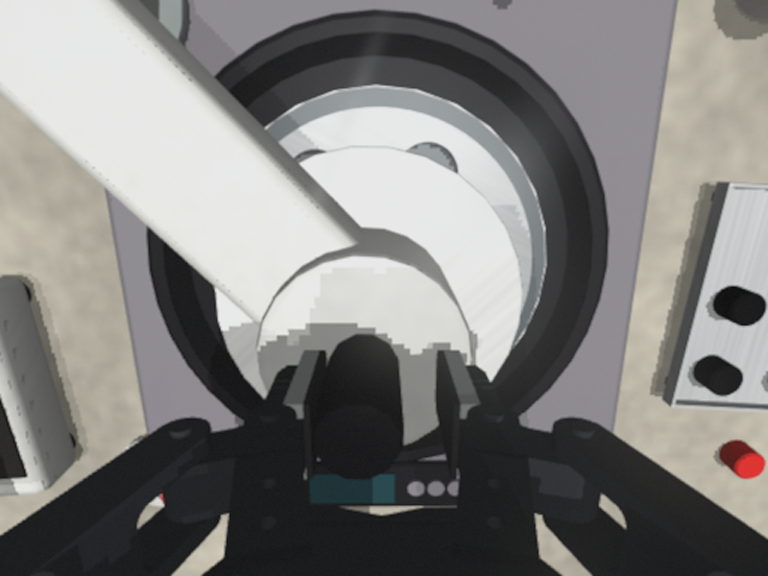

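>>> {"name": "apply_moves", "arguments": {"deltas": [{"tx": -0.024, "ty": -0.026, "tz": 0, "wx": 0, "wy": 0, "wz": 0, "claw": 29}, {"tx": -0.045, "ty": -0.053, "tz": 0, "wx": 0, "wy": 0, "wz": 0, "claw": 29}, {"tx": -0.064, "ty": -0.083, "tz": 0, "wx": 0, "wy": 0, "wz": 0, "claw": 29}, {"tx": -0.08, "ty": -0.114, "tz": 0, "wx": 0, "wy": 0, "wz": 0, "claw": 29}, {"tx": -0.093, "ty": -0.146, "tz": 0, "wx": 0, "wy": 0, "wz": 0, "claw": 29}, {"tx": -0.104, "ty": -0.179, "tz": 0, "wx": 0, "wy": 0, "wz": 0, "claw": 29}, {"tx": -0.111, "ty": -0.213, "tz": 0, "wx": 0, "wy": 0, "wz": 0, "claw": 29}, {"tx": -0.116, "ty": -0.248, "tz": 0, "wx": 0, "wy": 0, "wz": 0, "claw": 29}]}}

```text
time_s: 3.23
ee_pos: [0.5117, 0.1045, 0.4559]
ee_rot: [0.001, 1.0, -0.001, 0.001]
force: [-1.5, -3.4, -0.5]
gripper_width: 0.34
```

>>> {"name": "apply_moves", "arguments": {"deltas": [{"tx": 0, "ty": -0.07, "tz": 0, "wx": 0, "wy": 0, "wz": 0, "claw": 29}, {"tx": 0.004, "ty": -0.104, "tz": 0, "wx": 0, "wy": 0, "wz": 0, "claw": 29}, {"tx": 0.012, "ty": -0.138, "tz": 0, "wx": 0, "wy": 0, "wz": 0, "claw": 29}, {"tx": 0.023, "ty": -0.172, "tz": 0, "wx": 0, "wy": 0, "wz": 0, "claw": 29}, {"tx": 0.036, "ty": -0.204, "tz": 0, "wx": 0, "wy": 0, "wz": 0, "claw": 29}, {"tx": 0.052, "ty": -0.235, "tz": 0, "wx": 0, "wy": 0, "wz": 0, "claw": 29}, {"tx": 0.071, "ty": -0.264, "tz": 0, "wx": 0, "wy": 0, "wz": 0, "claw": 29}, {"tx": 0.092, "ty": -0.292, "tz": 0, "wx": 0, "wy": 0, "wz": 0, "claw": 29}]}}

```text
time_s: 3.9
ee_pos: [0.5586, 0.2512, 0.4561]
ee_rot: [0.001, 1.0, -0.001, 0.001]
force: [-2.5, -3.8, -0.3]
gripper_width: 0.336
```

```bash
python3 -c "
from h import *
snap('w5');snap('sc5',cam='scene')"
```

```text
3.95 [0.5598 0.2537 0.456 ] [-0.1006  0.4161 -0.506   1.614   0.2153  1.1626 -2.2258] [1.8517 2.1027 1.2097] 0.3361904726323691
4.0 [0.5591 0.253  0.4558] [-0.0994  0.4145 -0.5061  1.6167  0.214   1.161  -2.2241] [-0.2038  0.2319  0.0677] 0.33651533311004356
```

View pics/w5.png

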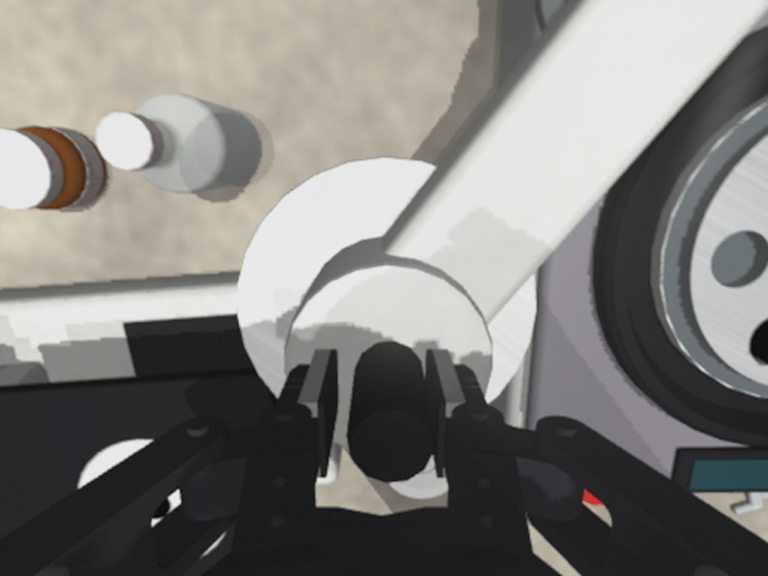

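View pics/sc5.png

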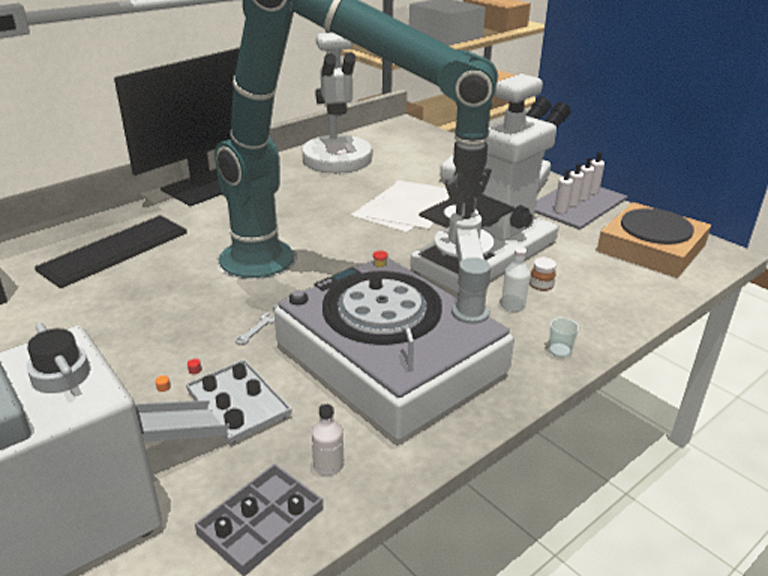

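>>> {"name": "apply_moves", "arguments": {"deltas": [{"tx": 0, "ty": 0, "tz": -0.07, "wx": 0, "wy": 0, "wz": 0, "claw": 36}, {"tx": 0, "ty": 0, "tz": -0.14, "wx": 0, "wy": 0, "wz": 0, "claw": 60}, {"tx": -0.02, "ty": 0.08, "tz": -0.14, "wx": 0, "wy": 0, "wz": 0, "claw": 60}, {"tx": -0.02, "ty": 0.16, "tz": -0.14, "wx": 0, "wy": 0, "wz": 0, "claw": 60}, {"tx": -0.04, "ty": 0.24, "tz": -0.14, "wx": 0, "wy": 0, "wz": 0, "claw": 60}, {"tx": -0.04, "ty": 0.32, "tz": -0.14, "wx": 0, "wy": 0, "wz": 0, "claw": 60}, {"tx": -0.04, "ty": 0.4, "tz": -0.14, "wx": 0, "wy": 0, "wz": 0, "claw": 60}, {"tx": -0.04, "ty": 0.48, "tz": -0.14, "wx": 0, "wy": 0, "wz": 0, "claw": 60}]}}

```text
time_s: 4.67
ee_pos: [0.5366, 0.0089, 0.5258]
ee_rot: [0.001, 1.0, -0.001, 0.002]
force: [1.2, -0.5, -0.2]
gripper_width: 0.701
```

>>> {"name": "apply_moves", "arguments": {"deltas": [{"tx": 0, "ty": 0.06, "tz": 0, "wx": 0, "wy": 0, "wz": 0, "claw": 60}, {"tx": 0, "ty": 0.06, "tz": 0, "wx": 0, "wy": 0, "wz": 0, "claw": 60}, {"tx": 0, "ty": 0.06, "tz": 0, "wx": 0, "wy": 0, "wz": 0, "claw": 60}, {"tx": 0, "ty": 0.06, "tz": 0, "wx": 0, "wy": 0, "wz": 0, "claw": 60}]}}

```text
time_s: 5.0
ee_pos: [0.5374, -0.0183, 0.5249]
ee_rot: [-0.0, 1.0, -0.0, 0.001]
force: [-0.4, 0.5, -0.2]
gripper_width: 0.704
```

```bash
python3 -c "
from h import *
snap('w6')"
```

```text
5.05 [ 0.5375 -0.0175  0.5247] [ 0.3183  0.2053 -0.4054  1.7079  0.0849  1.2442 -1.6762] [-0.5735 -0.1254  0.0309] 0.7024828658890725
```

View pics/w6.png

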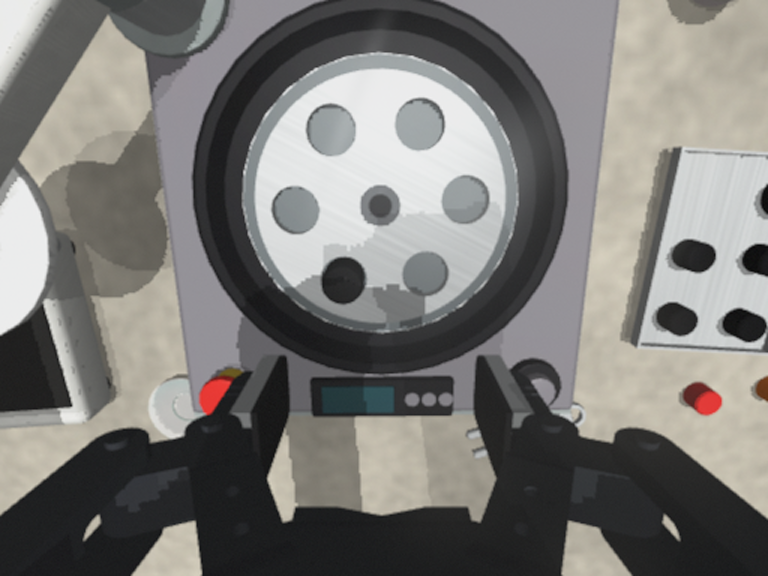

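```bash
python3 - <<'E'
import cv2
a=cv2.imread("pics/w6.png")
a=a[40:350,230:540]
cv2.imwrite("pics/w6c.png",cv2.resize(a,None,fx=1.9,fy=1.9,interpolation=cv2.INTER_CUBIC))
E
```

```text
(no output)
```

View pics/w6c.png

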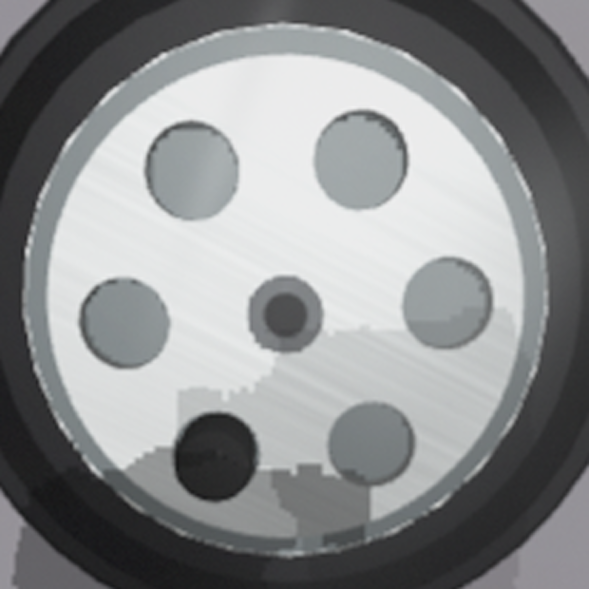

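```bash
cat > pk.py <<'E'
from h import *
from scipy.optimize import least_squares
m,d=load('w6')
F=lambda x,y:((230+x/1.9)/1.5,(40+y/1.9)/1.5)
pts=[atz(m,*F(*p),.16)[:2] for p in [(192,170),(361,159),(447,302),(371,443),(125,322)]]
fin=atz(m,*F(217,456),.176)[:2]; boss=atz(m,*F(286,313),.164)[:2]
ks=[0,5,4,3,1]
def mod(p,k): a=p[2]+k*np.pi/3; return np.array([p[0]+.06*np.cos(a),p[1]+.06*np.sin(a)])
r=least_squares(lambda p:np.concatenate([mod(p,k)-q for k,q in zip(ks,pts)]),[.571,-.016,.5])
if __name__=='__main__':
    np.set_printoptions(precision=4,suppress=True)
    print(r.x,np.degrees(r.x[2]),'res',r.fun.reshape(-1,2))
    print('boss',boss,'fin',fin,'model',mod(r.x,2))
    for k in range(6): print(k,mod(r.x,k))
    P=cloud(m,d)
    for k in range(6):
        c=mod(r.x,k);u,v=proj(m,[*c,.15 if k!=2 else .176]);print(k,P[int(v),int(u)])
E
python3 pk.py
```

```text
[ 0.5751 -0.0174  0.5839] 33.457447583960715 res [[ 0.0001 -0.    ]
 [ 0.0001  0.    ]
 [-0.     -0.0002]
 [-0.0001 -0.0001]
 [-0.0001  0.0003]]
boss [ 0.5752 -0.0177] fin [0.5242 0.0078] model [0.5214 0.0094]
0 [0.6251 0.0156]
1 [0.5714 0.0424]
2 [0.5214 0.0094]
3 [ 0.525  -0.0505]
4 [ 0.5787 -0.0773]
5 [ 0.6287 -0.0443]
0 [0.6258 0.0163 0.15  ]
1 [0.5722 0.0429 0.1503]
2 [0.5217 0.0094 0.1762]
3 [ 0.5251 -0.0496  0.1501]
4 [ 0.5795 -0.0766  0.1492]
5 [ 0.6296 -0.0439  0.1513]
```

```bash
python3 - <<'E'
from h import *
m,d=load('w6')
for z in (.160,.165,.170):
  for y in (-.03,.03):
    print(z,y,proj(m,np.array([.5375,-.0175,.5247])+[.011,y,-z])*1.5)
E
python3 - <<'E'
import cv2
a=cv2.imread("pics/w6.png")[330:500,220:540]
cv2.imwrite("pics/w6f.png",cv2.resize(a,None,fx=2.5,fy=2.5,interpolation=cv2.INTER_CUBIC))
E
```

```text
0.16 -0.03 [480.21437714 363.09563984]
0.16 0.03 [280.56471686 363.36219373]
0.165 -0.03 [476.92381972 356.22477839]
0.165 0.03 [283.84878563 356.47929338]
0.17 -0.03 [473.84302639 349.79191568]
0.17 0.03 [286.92340781 350.03536071]
```

View pics/w6f.png

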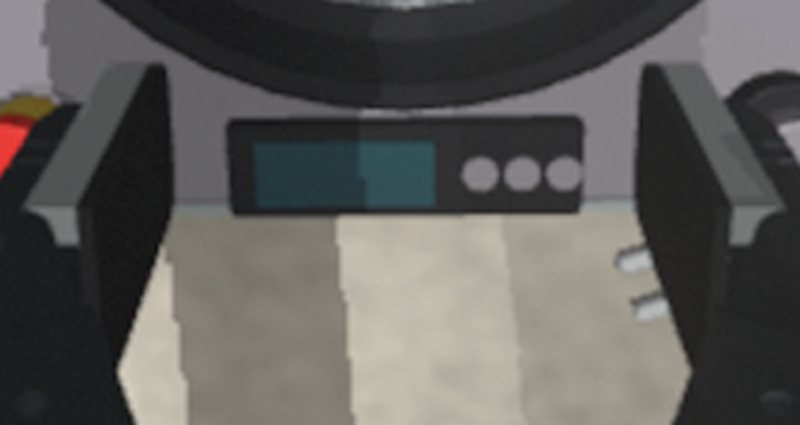

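>>> {"name": "apply_moves", "arguments": {"deltas": [{"tx": -0.029, "ty": -0.052, "tz": 0.08, "wx": 0, "wy": 0, "wz": 0, "claw": 48}, {"tx": -0.029, "ty": -0.052, "tz": 0.16, "wx": 0, "wy": 0, "wz": 0, "claw": 48}, {"tx": -0.029, "ty": -0.052, "tz": 0.22, "wx": 0, "wy": 0, "wz": 0, "claw": 48}, {"tx": -0.029, "ty": -0.052, "tz": 0.28, "wx": 0, "wy": 0, "wz": 0, "claw": 48}, {"tx": -0.029, "ty": -0.052, "tz": 0.28, "wx": 0, "wy": 0, "wz": 0, "claw": 48}, {"tx": -0.029, "ty": -0.052, "tz": 0.28, "wx": 0, "wy": 0, "wz": 0, "claw": 48}]}}

```text
time_s: 5.55
ee_pos: [0.5233, 0.0088, 0.3834]
ee_rot: [-0.0, 1.0, 0.001, -0.001]
force: [0.8, 0.7, 0.8]
gripper_width: 0.564
```

```bash
python3 -c "
from h import *
snap('w7')"
```

```text
5.6 [0.524  0.0086 0.385 ] [ 0.2631  0.3156 -0.4097  1.9081  0.1526  0.9466 -1.7869] [ 0.9295 -0.4714  0.3067] 0.5621708250228512
```

View pics/w7.png

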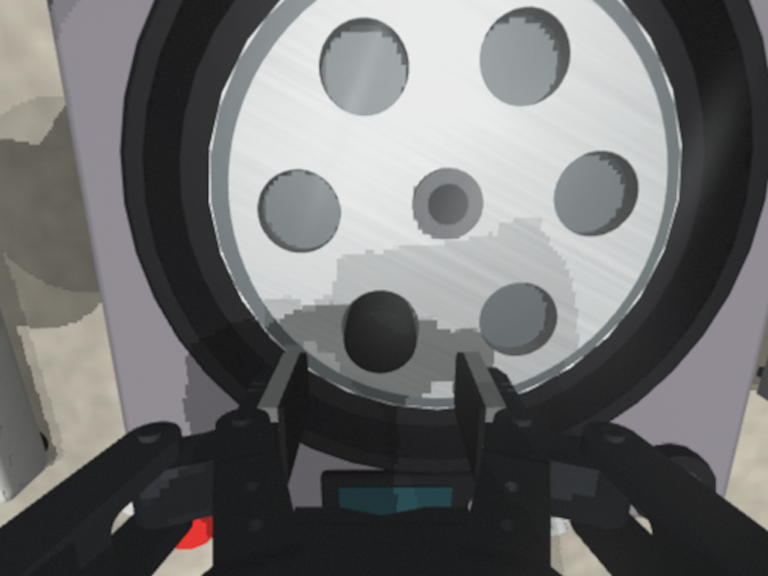

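```bash
python3 - <<'E'
from pk import *
np.set_printoptions(precision=4,suppress=True)
m,d=load('w7')
F=lambda x,y:(x/1.5,y/1.5)
pts=[atz(m,*F(*p),.16)[:2] for p in [(364,67),(525,57),(596,194),(518,319),(300,210)]]
r=least_squares(lambda p:np.concatenate([mod(p,k)-q for k,q in zip(ks,pts)]),[.571,-.016,.5])
print(r.x,r.fun.reshape(-1,2)); print(mod(r.x,2),atz(m,*F(380,334),.176),atz(m,*F(448,204),.164))
P=cloud(m,d); k=(abs(P[...,2]-.1755)<.004)&(abs(P[...,0]-.523)<.02)&(abs(P[...,1]-.009)<.02)
Q=P[k];print(len(Q),Q.min(0),Q.max(0),np.median(Q,0))
E
```

```text
[ 0.5752 -0.0172  0.5815] [[ 0.0001 -0.0002]
 [ 0.     -0.0001]
 [ 0.0001  0.    ]
 [-0.      0.    ]
 [-0.0002  0.0003]]
[0.5216 0.0098] [0.5243 0.0099 0.176 ] [ 0.5749 -0.017   0.164 ]
1787 [ 0.5059 -0.0041  0.1715] [0.5365 0.0248 0.1782] [0.5227 0.0101 0.1756]
```

>>> {"name": "apply_moves", "arguments": {"deltas": [{"tx": -0.003, "ty": -0.003, "tz": 0.05, "wx": 0, "wy": 0, "wz": 0, "claw": 46}, {"tx": -0.003, "ty": -0.003, "tz": 0.103, "wx": 0, "wy": 0, "wz": 0, "claw": 46}, {"tx": -0.003, "ty": -0.003, "tz": 0.103, "wx": 0, "wy": 0, "wz": 0, "claw": 46}, {"tx": -0.003, "ty": -0.003, "tz": 0.103, "wx": 0, "wy": 0, "wz": 0, "claw": 26}, {"tx": -0.003, "ty": -0.003, "tz": 0.103, "wx": 0, "wy": 0, "wz": 0, "claw": 26}, {"tx": -0.003, "ty": -0.003, "tz": 0.103, "wx": 0, "wy": 0, "wz": 0, "claw": 26}, {"tx": -0.003, "ty": -0.003, "tz": 0.103, "wx": 0, "wy": 0, "wz": 0, "claw": 26}], "newtons": 30}}

```text
time_s: 6.18
ee_pos: [0.5227, 0.0093, 0.3344]
ee_rot: [0.0, 1.0, -0.0, 0.002]
force: [-0.7, 0.2, 6.7]
gripper_width: 0.334
```

```bash
python3 -c "
from h import *
snap('w8')
snap('sd8',cam='side',crop=(180,130,360,280),f=4)"
```

```text
6.2333 [0.5227 0.0093 0.3344] [ 0.2434  0.3801 -0.3937  1.9555  0.1933  0.8382 -1.8253] [-0.1936 -0.583   6.8726] 0.3320773524894233
6.2833 [0.5228 0.0093 0.3344] [ 0.2434  0.3801 -0.3937  1.9555  0.1933  0.8382 -1.8253] [-0.8766  0.2538  6.4057] 0.3366157621246546
```

View pics/w8.png

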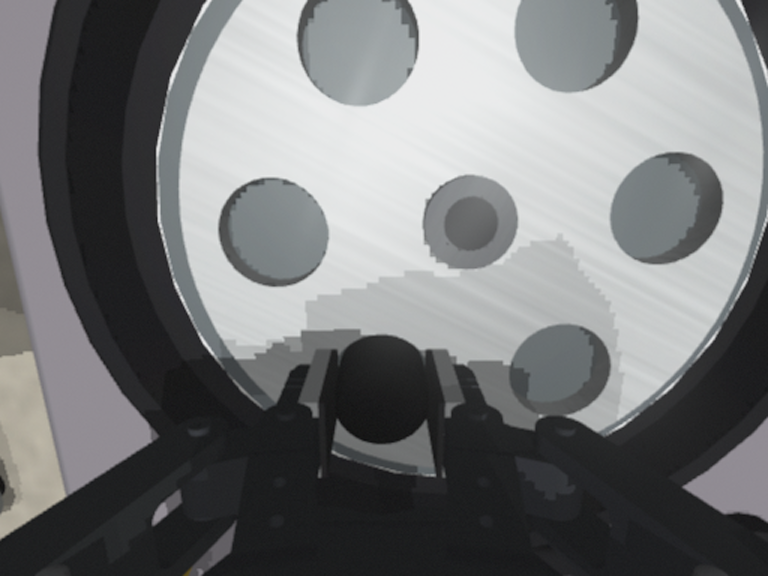

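View pics/sd8.png

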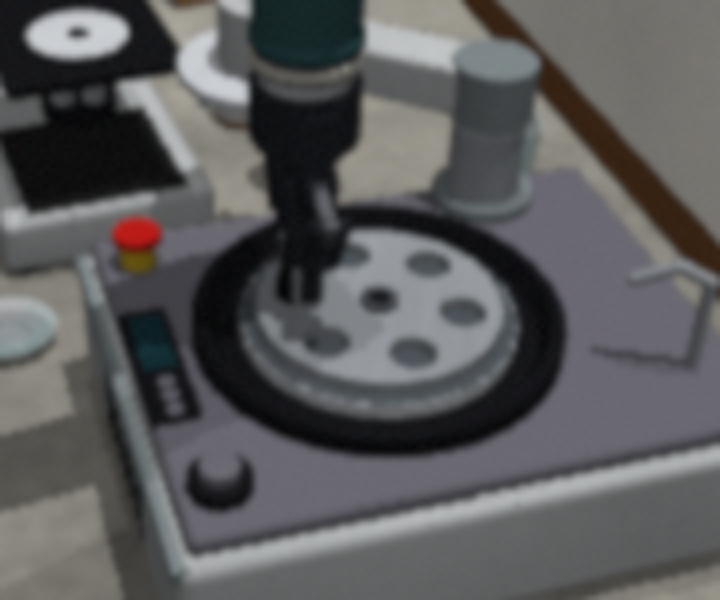

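>>> {"name": "apply_moves", "arguments": {"deltas": [{"tx": 0, "ty": 0, "tz": -0.01, "wx": 0, "wy": 0, "wz": 0, "claw": 26}, {"tx": 0, "ty": 0, "tz": -0.03, "wx": 0, "wy": 0, "wz": 0, "claw": 26}, {"tx": 0, "ty": 0, "tz": -0.05, "wx": 0, "wy": 0, "wz": 0, "claw": 26}, {"tx": 0, "ty": 0, "tz": -0.1, "wx": 0, "wy": 0, "wz": 0, "claw": 26}, {"tx": 0, "ty": 0, "tz": -0.1, "wx": 0, "wy": 0, "wz": 0, "claw": 26}]}}

```text
time_s: 6.7
ee_pos: [0.5232, 0.0094, 0.387]
ee_rot: [0.0, 1.0, -0.0, 0.004]
force: [1.4, -0.1, -0.6]
gripper_width: 0.335
```

```bash
python3 -c "
from h import *
snap('w9')
snap('sd9',cam='side',crop=(180,130,360,280),f=4)"
```

```text
6.75 [0.5228 0.0092 0.3854] [ 0.2637  0.3122 -0.4114  1.9118  0.1538  0.942  -1.7911] [ 0.3979  0.2386 -0.643 ] 0.3379463391576171
6.8 [0.5222 0.009  0.3839] [ 0.2636  0.3138 -0.4109  1.9137  0.154   0.9414 -1.7913] [-0.4086 -0.01   -1.0732] 0.3339315334466381
```

View pics/w9.png

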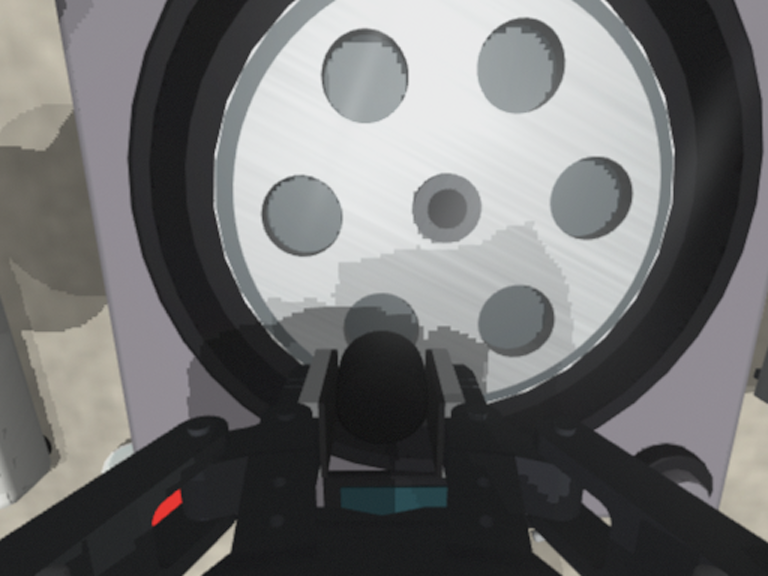

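View pics/sd9.png

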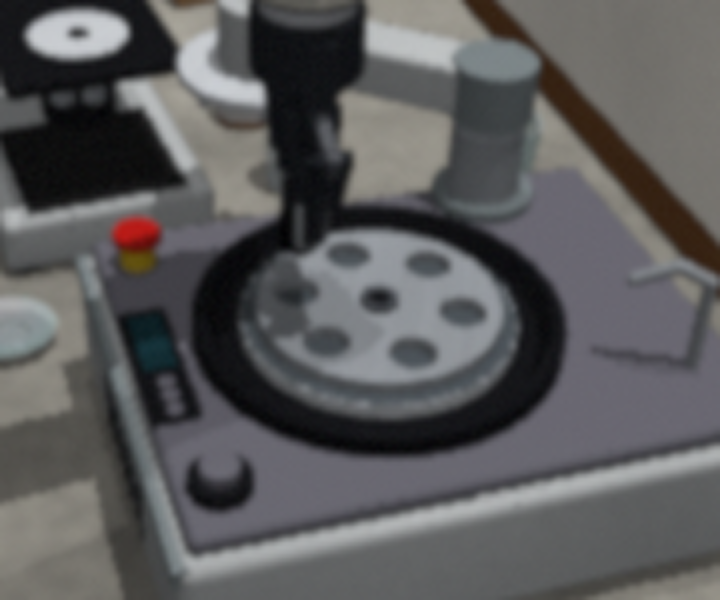

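>>> {"name": "apply_moves", "arguments": {"deltas": [{"tx": 0, "ty": 0, "tz": -0.08, "wx": 0, "wy": 0, "wz": 0, "claw": 26}, {"tx": -0.02, "ty": -0.02, "tz": -0.15, "wx": 0, "wy": 0, "wz": 0, "claw": 26}, {"tx": -0.04, "ty": -0.07, "tz": -0.2, "wx": 0, "wy": 0, "wz": 0, "claw": 26}, {"tx": -0.07, "ty": -0.13, "tz": -0.23, "wx": 0, "wy": 0, "wz": 0, "claw": 26}, {"tx": -0.1, "ty": -0.2, "tz": -0.23, "wx": 0, "wy": 0, "wz": 0, "claw": 26}, {"tx": -0.13, "ty": -0.27, "tz": -0.23, "wx": 0, "wy": 0, "wz": 0, "claw": 26}, {"tx": -0.16, "ty": -0.34, "tz": -0.23, "wx": 0, "wy": 0, "wz": 0, "claw": 26}, {"tx": -0.18, "ty": -0.41, "tz": -0.23, "wx": 0, "wy": 0, "wz": 0, "claw": 26}]}}

```text
time_s: 7.47
ee_pos: [0.4301, 0.2154, 0.497]
ee_rot: [0.001, 1.0, -0.0, -0.0]
force: [0.3, -0.8, 0.1]
gripper_width: 0.339
```

>>> {"name": "apply_moves", "arguments": {"deltas": [{"tx": -0.02, "ty": -0.07, "tz": 0, "wx": 0, "wy": 0, "wz": 0, "claw": 26}, {"tx": -0.04, "ty": -0.14, "tz": 0, "wx": 0, "wy": 0, "wz": 0, "claw": 26}, {"tx": -0.06, "ty": -0.2, "tz": 0, "wx": 0, "wy": 0, "wz": 0, "claw": 26}, {"tx": -0.07, "ty": -0.26, "tz": 0, "wx": 0, "wy": 0, "wz": 0, "claw": 26}, {"tx": -0.086, "ty": -0.31, "tz": 0, "wx": 0, "wy": 0, "wz": 0, "claw": 26}, {"tx": -0.086, "ty": -0.34, "tz": 0, "wx": 0, "wy": 0, "wz": 0, "claw": 26}, {"tx": -0.086, "ty": -0.34, "tz": 0, "wx": 0, "wy": 0, "wz": 0, "claw": 26}]}}

```text
time_s: 8.05
ee_pos: [0.3874, 0.3869, 0.4965]
ee_rot: [-0.001, 1.0, 0.003, -0.001]
force: [0.7, -0.0, 0.1]
gripper_width: 0.34
```

```bash
python3 -c "
from h import *
snap('w10')"
```

```text
8.1 [0.3882 0.3851 0.4964] [-0.2744  0.2912 -0.6905  1.7133  0.1954  1.2092 -2.5819] [-0.3803  0.362  -0.3977] 0.3334634981720595
```

View pics/w10.png

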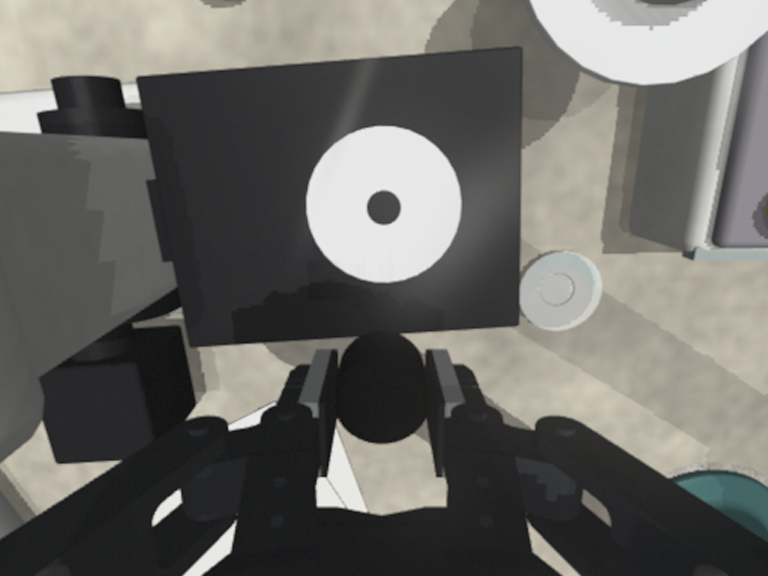

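```bash
python3 - <<'E'
from h import *
np.set_printoptions(precision=4,suppress=True)
m,p,d=snap('w11')
P=cloud(m,d)
hsv=p.astype(int).sum(2)
k=(hsv>540)&(abs(P[...,2]-.19)<.006)&(abs(P[...,0]-.43)<.07)&(abs(P[...,1]-.385)<.07)
k=k.astype(np.uint8);c,_=cv2.findContours(k,cv2.RETR_EXTERNAL,cv2.CHAIN_APPROX_NONE);c=max(c,key=cv2.contourArea);e=cv2.fitEllipse(c);print(e)
print(atz(m,*e[0],.19))
for u,v in [(384,207)]: print(atz(m,u/1.5,v/1.5,.19), P[int(v/1.5)-20,int(u/1.5)])
w=(hsv<200)&(np.hypot(np.arange(512)[None]-e[0][0],np.arange(384)[:,None]-e[0][1])<20)
v,u=np.where(w);print(len(u),u.mean(),v.mean(),atz(m,u.mean(),v.mean(),.19))
E
```

```text
8.15 [0.3889 0.3839 0.4963] [-0.2728  0.2902 -0.6893  1.7142  0.1955  1.2094 -2.5816] [ 0.634  -0.5894 -0.2982] 0.33720760746308415
((252.51947021484375, 136.71014404296875), (101.89494323730469, 102.9049072265625), 179.95901489257812)
[0.4302 0.3868 0.19  ]
[0.4291 0.3837 0.19  ] [0.4461 0.3838 0.19  ]
0 nan nan [nan nan nan]<stdin>:11: RuntimeWarning: Mean of empty slice.
  ret = ret.dtype.type(ret / rcount)
```

```bash
python3 - <<'E'
from h import *
np.set_printoptions(precision=4,suppress=True)
m,d=load('w10');print(atz(m,384/1.5,207/1.5,.19))
for i in range(2):
    m,p,d=snap('w12',crop=(190,70,320,200),f=4)
    g=p.astype(int).sum(2)
    k=(g>450).astype(np.uint8);k[200:]=0
    c,h=cv2.findContours(k,cv2.RETR_CCOMP,cv2.CHAIN_APPROX_NONE)
    for q in c:
        if 300<cv2.contourArea(q)<20000:
            e=cv2.fitEllipse(q)
            if abs(e[0][0]-253)<20 and abs(e[0][1]-137)<20: print(e,atz(m,*e[0],.19))
E
```

```text
[0.4282 0.3862 0.19  ]
8.2 [0.3893 0.3832 0.4965] [-0.2717  0.2895 -0.6888  1.7145  0.1955  1.2093 -2.5817] [ 0.031  -0.1053 -1.1246] 0.33339980623687976
((250.4044647216797, 137.80856323242188), (102.65941619873047, 103.29341125488281), 163.1596221923828) [0.4301 0.387  0.19  ]
((250.47935485839844, 140.18817138671875), (23.10627555847168, 23.579282760620117), 167.8209686279297) [0.4281 0.3869 0.19  ]
8.25 [0.3896 0.3828 0.4967] [-0.2711  0.2891 -0.6886  1.7146  0.1955  1.2092 -2.5818] [ 0.5254 -1.0797 -0.5196] 0.33460185253926045
((249.4742889404297, 138.53634643554688), (102.57766723632812, 103.13261413574219), 164.787841796875) [0.4301 0.387  0.19  ]
((249.46804809570312, 140.8363494873047), (23.1024227142334, 23.63982582092285), 167.49258422851562) [0.4281 0.387  0.19  ]
```

>>> {"name": "apply_moves", "arguments": {"deltas": [{"tx": 0.078, "ty": -0.008, "tz": 0, "wx": 0, "wy": 0, "wz": 0, "claw": 26}, {"tx": 0.078, "ty": -0.008, "tz": 0.07, "wx": 0, "wy": 0, "wz": 0, "claw": 26}, {"tx": 0.078, "ty": -0.008, "tz": 0.14, "wx": 0, "wy": 0, "wz": 0, "claw": 26}, {"tx": 0.078, "ty": -0.008, "tz": 0.2, "wx": 0, "wy": 0, "wz": 0, "claw": 26}, {"tx": 0.078, "ty": -0.008, "tz": 0.2, "wx": 0, "wy": 0, "wz": 0, "claw": 26}, {"tx": 0.078, "ty": -0.008, "tz": 0.2, "wx": 0, "wy": 0, "wz": 0, "claw": 26}, {"tx": 0.078, "ty": -0.008, "tz": 0.2, "wx": 0, "wy": 0, "wz": 0, "claw": 26}, {"tx": 0.078, "ty": -0.008, "tz": 0.2, "wx": 0, "wy": 0, "wz": 0, "claw": 26}]}}

```text
time_s: 8.92
ee_pos: [0.4285, 0.3884, 0.3997]
ee_rot: [-0.001, 1.0, -0.0, 0.002]
force: [-0.2, 0.4, 0.1]
gripper_width: 0.333
```

```bash
python3 -c "
from h import *
snap('w13')
snap('sd13',cam='side',crop=(140,90,270,200),f=5)
snap('sc13',cam='scene',crop=(250,90,400,210),f=5)"
```

```text
8.9667 [0.4284 0.3884 0.3996] [-0.3007  0.437  -0.6379  1.7573  0.2976  1.041  -2.6162] [ 0.0343  1.0064 -0.3228] 0.3350617879645835
9.0167 [0.4283 0.3884 0.3993] [-0.3009  0.4372 -0.6377  1.7578  0.2977  1.0409 -2.6163] [0.1698 0.3707 0.4032] 0.3364537662921808
9.0667 [0.4282 0.3883 0.399 ] [-0.301   0.4375 -0.6376  1.7582  0.2978  1.0408 -2.6163] [ 0.5102  0.0041 -0.253 ] 0.336286475239541
```

View pics/w13.png

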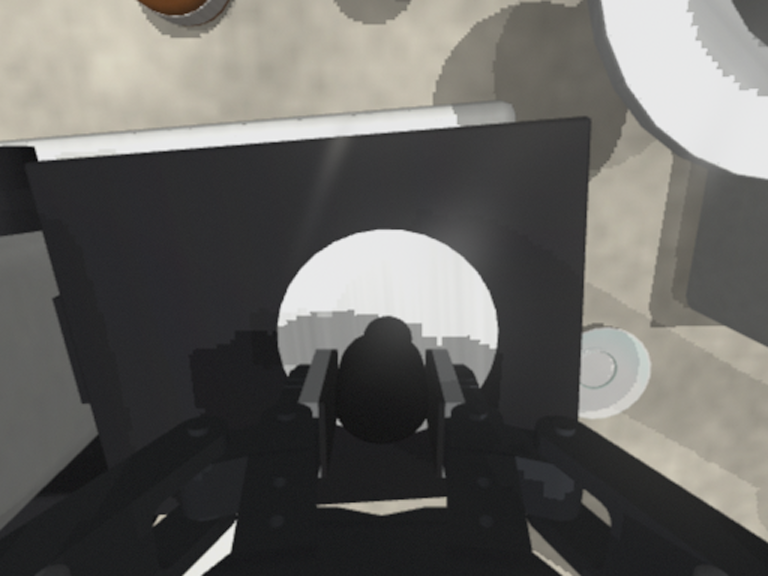

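View pics/sd13.png

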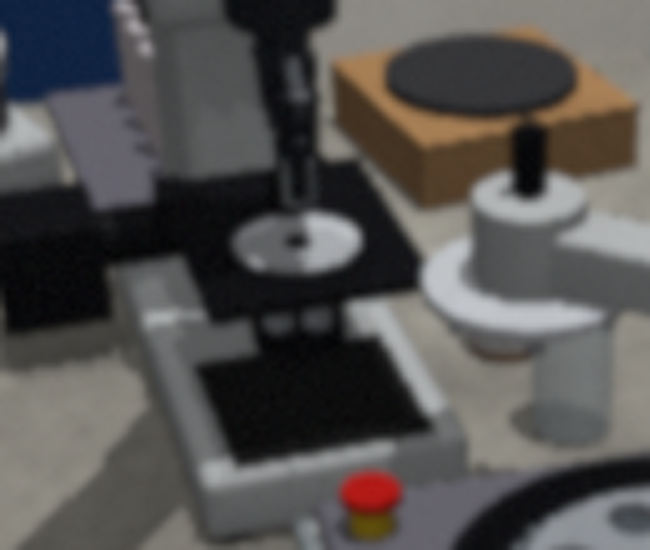

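View pics/sc13.png

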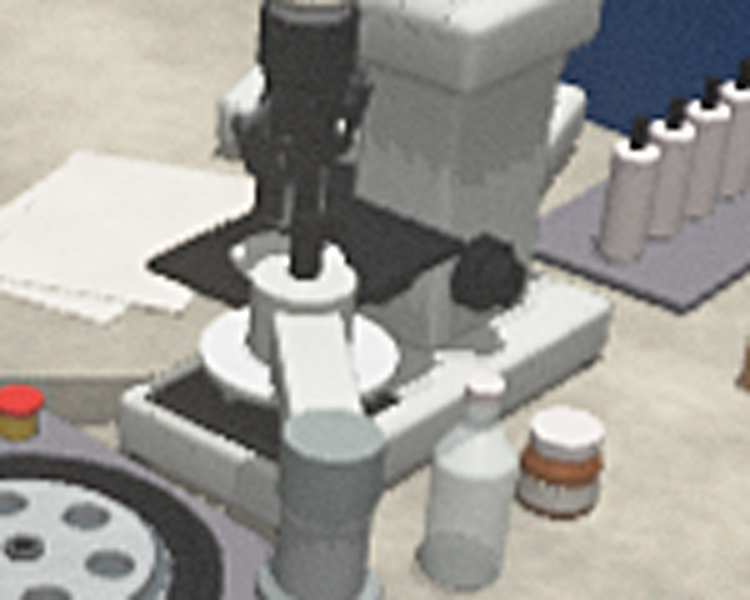

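>>> {"name": "apply_moves", "arguments": {"deltas": [{"tx": 0, "ty": 0.004, "tz": 0.015, "wx": 0, "wy": 0, "wz": 0, "claw": 26}, {"tx": 0, "ty": 0.004, "tz": 0.03, "wx": 0, "wy": 0, "wz": 0, "claw": 26}, {"tx": 0, "ty": 0.004, "tz": 0.036, "wx": 0, "wy": 0, "wz": 0, "claw": 26}, {"tx": 0, "ty": 0.004, "tz": 0.036, "wx": 0, "wy": 0, "wz": 0, "claw": 26}, {"tx": 0, "ty": 0.004, "tz": 0.036, "wx": 0, "wy": 0, "wz": 0, "claw": 26}, {"tx": 0, "ty": 0.004, "tz": 0.036, "wx": 0, "wy": 0, "wz": 0, "claw": 26}]}}

```text
time_s: 9.57
ee_pos: [0.428, 0.3862, 0.3791]
ee_rot: [-0.0, 1.0, 0.0, -0.0]
force: [0.7, 0.2, -0.3]
gripper_width: 0.338
```

Lower in ~1 mm steps, watching force.

>>> {"name": "apply_moves", "arguments": {"deltas": [{"tx": 0, "ty": 0, "tz": 0.003, "wx": 0, "wy": 0, "wz": 0, "claw": 26}, {"tx": 0, "ty": 0, "tz": 0.006, "wx": 0, "wy": 0, "wz": 0, "claw": 26}, {"tx": 0, "ty": 0, "tz": 0.007, "wx": 0, "wy": 0, "wz": 0, "claw": 26}, {"tx": 0, "ty": 0, "tz": 0.007, "wx": 0, "wy": 0, "wz": 0, "claw": 26}]}}

```text
time_s: 9.9
ee_pos: [0.428, 0.386, 0.3755]
ee_rot: [0.0, 1.0, -0.0, -0.0]
force: [-0.6, 0.3, -0.4]
gripper_width: 0.34
```

```bash
python3 -c "
from h import *
snap('w14')
snap('sd14',cam='side',crop=(150,90,250,180),f=6)"
```

```text
9.95 [0.428  0.386  0.3756] [-0.3074  0.4614 -0.6271  1.7832  0.3158  0.9991 -2.6289] [ 0.3543 -0.0057  0.2072] 0.338046236740294
10.0 [0.428  0.386  0.3756] [-0.3074  0.4614 -0.6271  1.7832  0.3158  0.9991 -2.6289] [ 0.5674  0.7409 -0.6186] 0.33730354988729505
```

View pics/w14.png

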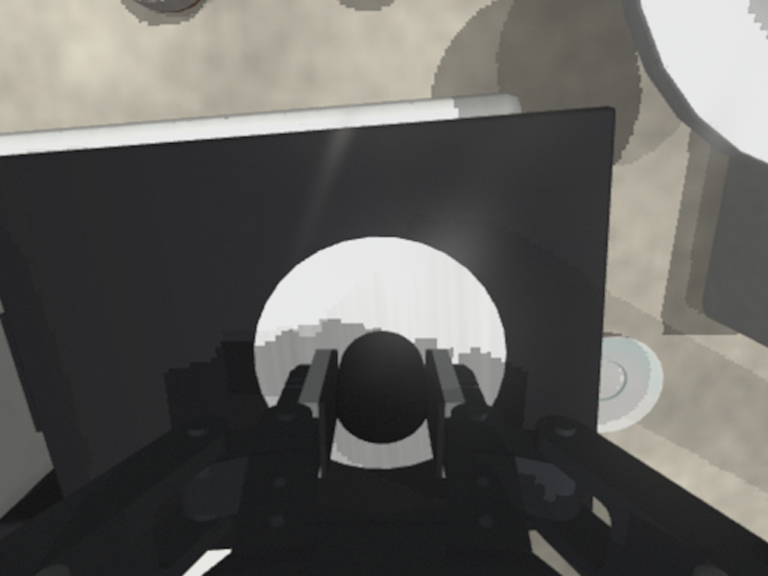

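View pics/sd14.png

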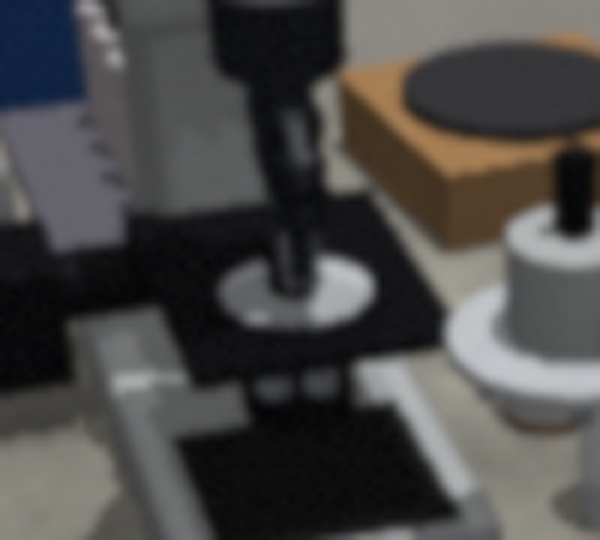

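```bash
python3 - <<'E'
from h import *
m,d=load('w14')
for x in (.428+.045,.428-.045,.428+.015,.428+.013): print(proj(m,[x,.386,.19])*1.5)
print(proj(m,[.428+.013,.386,.216])*1.5,proj(m,[.428-.015,.386,.214])*1.5)
E
```

```text
[382.64963916 235.94230121]
[382.52446927 467.7694157 ]
[382.60367338 321.07552415]
[382.60077461 326.44432595]
[383.04275134 357.37776844] [382.93767067 435.70102689]
```

>>> {"name": "apply_moves", "arguments": {"deltas": [{"tx": 0.003, "ty": 0, "tz": 0, "wx": 0, "wy": 0, "wz": 0, "claw": 26}, {"tx": 0.003, "ty": 0, "tz": 0.001, "wx": 0, "wy": 0, "wz": 0, "claw": 26}, {"tx": 0.003, "ty": 0, "tz": 0.002, "wx": 0, "wy": 0, "wz": 0, "claw": 26}, {"tx": 0.003, "ty": 0, "tz": 0.002, "wx": 0, "wy": 0, "wz": 0, "claw": 26}]}}

```text
time_s: 10.33
ee_pos: [0.4295, 0.386, 0.3745]
ee_rot: [0.0, 1.0, -0.0, -0.0]
force: [0.2, -1.4, -0.2]
gripper_width: 0.338
```

>>> {"name": "apply_moves", "arguments": {"deltas": [{"tx": 0, "ty": 0, "tz": 0.001, "wx": 0, "wy": 0, "wz": 0, "claw": 26}, {"tx": 0, "ty": 0, "tz": 0.002, "wx": 0, "wy": 0, "wz": 0, "claw": 26}, {"tx": 0, "ty": 0, "tz": 0.002, "wx": 0, "wy": 0, "wz": 0, "claw": 26}]}}

```text
time_s: 10.58
ee_pos: [0.4294, 0.3861, 0.3744]
ee_rot: [0.0, 1.0, -0.0, 0.0]
force: [-1.1, -1.2, 5.6]
gripper_width: 0.335
```

>>> {"name": "apply_moves", "arguments": {"deltas": [{"tx": 0, "ty": 0, "tz": 0, "wx": 0, "wy": 0, "wz": 0, "claw": 31}, {"tx": 0, "ty": 0, "tz": 0, "wx": 0, "wy": 0, "wz": 0, "claw": 34}, {"tx": 0, "ty": 0, "tz": 0, "wx": 0, "wy": 0, "wz": 0, "claw": 38}, {"tx": 0, "ty": 0, "tz": 0, "wx": 0, "wy": 0, "wz": 0, "claw": 44}, {"tx": 0, "ty": 0, "tz": 0, "wx": 0, "wy": 0, "wz": 0, "claw": 46}, {"tx": 0, "ty": 0, "tz": -0.06, "wx": 0, "wy": 0, "wz": 0, "claw": 46}, {"tx": 0, "ty": 0, "tz": -0.12, "wx": 0, "wy": 0, "wz": 0, "claw": 46}]}}

```text
time_s: 11.17
ee_pos: [0.4293, 0.3855, 0.4326]
ee_rot: [0.001, 1.0, 0.0, -0.002]
force: [0.6, 1.1, 0.8]
gripper_width: 0.539
```

>>> {"name": "apply_moves", "arguments": {"deltas": [{"tx": -0.05, "ty": 0, "tz": -0.06, "wx": 0, "wy": 0, "wz": 0, "claw": 46}, {"tx": -0.08, "ty": 0, "tz": -0.12, "wx": 0, "wy": 0, "wz": 0, "claw": 46}, {"tx": -0.08, "ty": 0, "tz": -0.12, "wx": 0, "wy": 0, "wz": 0, "claw": 46}, {"tx": -0.08, "ty": 0, "tz": -0.12, "wx": 0, "wy": 0, "wz": 0, "claw": 46}]}}

```text
time_s: 11.5
ee_pos: [0.3887, 0.3867, 0.4956]
ee_rot: [-0.001, 1.0, 0.001, 0.002]
force: [-0.2, 0.1, 0.0]
gripper_width: 0.542
```

```bash
python3 -c "
from h import *
snap('w15')"
```

```text
11.55 [0.3895 0.3859 0.4939] [-0.2747  0.2957 -0.6915  1.7143  0.2017  1.203  -2.5887] [-0.8327  0.4026 -1.305 ] 0.5413036149864631
```

View pics/w15.png

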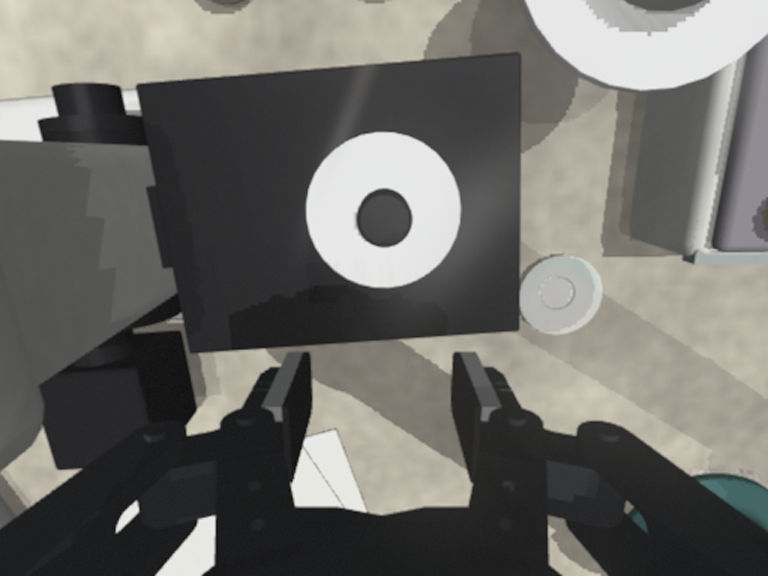

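```bash
python3 - <<'E'
from h import *
np.set_printoptions(precision=4,suppress=True)
m,d=load('w15')
a=cv2.imread('pics/w15.png')[110:310,280:490];cv2.imwrite('pics/w15c.png',cv2.resize(a,None,fx=2.8,fy=2.8,interpolation=cv2.INTER_CUBIC))
c=np.array([.4281,.387])
for p in ([*c,.19],[*(c+[.045,0]),.19],[*(c-[.045,0]),.19]): print(proj(m,p)*1.5)
print(atz(m,384.5/1.5,218/1.5,.216))
P=cloud(m,d);k=(abs(P[...,2]-.2155)<.003)&(abs(P[...,0]-.428)<.03)&(abs(P[...,1]-.387)<.03)
Q=P[k];print(len(Q),(Q.min(0)+Q.max(0))/2,Q.max(0)-Q.min(0))
E
```

```text
[382.3235 212.6213]
[382.4642 131.1125]
[382.195  287.0824]
[0.4283 0.3859 0.216 ]
1101 [0.4276 0.387  0.2153] [0.0297 0.0289 0.0054]
```

View pics/w15c.png

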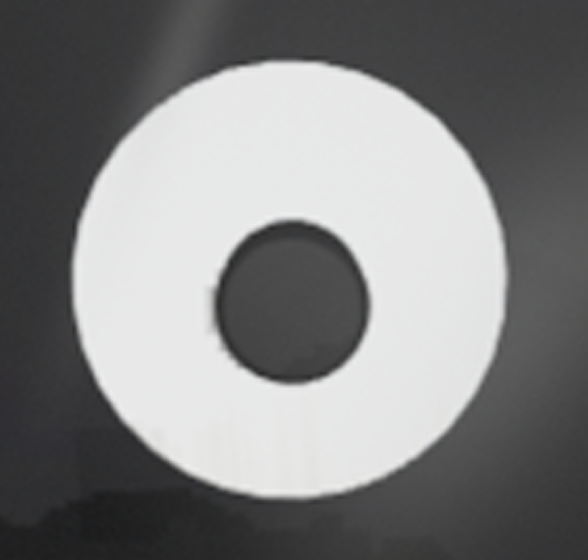

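>>> {"name": "apply_moves", "arguments": {"deltas": [{"tx": 0.03, "ty": 0.07, "tz": -0.06, "wx": 0, "wy": 0, "wz": 0, "claw": 46}, {"tx": 0.06, "ty": 0.14, "tz": -0.06, "wx": 0, "wy": 0, "wz": 0, "claw": 46}, {"tx": 0.09, "ty": 0.21, "tz": -0.06, "wx": 0, "wy": 0, "wz": 0, "claw": 46}, {"tx": 0.12, "ty": 0.28, "tz": -0.06, "wx": 0, "wy": 0, "wz": 0, "claw": 46}, {"tx": 0.14, "ty": 0.355, "tz": -0.06, "wx": 0, "wy": 0, "wz": 0, "claw": 46}, {"tx": 0.16, "ty": 0.43, "tz": -0.06, "wx": 0, "wy": 0, "wz": 0, "claw": 46}, {"tx": 0.18, "ty": 0.505, "tz": -0.06, "wx": 0, "wy": 0, "wz": 0, "claw": 46}, {"tx": 0.2, "ty": 0.58, "tz": -0.06, "wx": 0, "wy": 0, "wz": 0, "claw": 46}]}}

```text
time_s: 12.22
ee_pos: [0.49, 0.0931, 0.5219]
ee_rot: [0.0, 1.0, -0.001, -0.001]
force: [1.1, 1.1, -0.8]
gripper_width: 0.542
```

>>> {"name": "apply_moves", "arguments": {"deltas": [{"tx": 0, "ty": 0.08, "tz": 0, "wx": 0, "wy": 0, "wz": 0, "claw": 46}, {"tx": 0, "ty": 0.16, "tz": 0, "wx": 0, "wy": 0, "wz": 0, "claw": 46}, {"tx": 0, "ty": 0.24, "tz": 0, "wx": 0, "wy": 0, "wz": 0, "claw": 46}, {"tx": -0.02, "ty": 0.32, "tz": 0, "wx": 0, "wy": 0, "wz": 0, "claw": 46}, {"tx": -0.04, "ty": 0.395, "tz": 0, "wx": 0, "wy": 0, "wz": 0, "claw": 46}, {"tx": -0.06, "ty": 0.47, "tz": 0, "wx": 0, "wy": 0, "wz": 0, "claw": 46}, {"tx": -0.08, "ty": 0.545, "tz": 0, "wx": 0, "wy": 0, "wz": 0, "claw": 46}, {"tx": -0.1, "ty": 0.62, "tz": 0, "wx": 0, "wy": 0, "wz": 0, "claw": 46}]}}

```text
time_s: 12.88
ee_pos: [0.4383, -0.2166, 0.5219]
ee_rot: [-0.0, 1.0, -0.001, -0.001]
force: [1.2, -1.6, 0.4]
gripper_width: 0.537
```

>>> {"name": "apply_moves", "arguments": {"deltas": [{"tx": -0.02, "ty": 0.08, "tz": 0.02, "wx": 0, "wy": 0, "wz": 0, "claw": 46}, {"tx": -0.04, "ty": 0.15, "tz": 0.06, "wx": 0, "wy": 0, "wz": 0, "claw": 46}, {"tx": -0.06, "ty": 0.18, "tz": 0.12, "wx": 0, "wy": 0, "wz": 0, "claw": 46}, {"tx": -0.06, "ty": 0.18, "tz": 0.16, "wx": 0, "wy": 0, "wz": 0, "claw": 46}, {"tx": -0.06, "ty": 0.18, "tz": 0.16, "wx": 0, "wy": 0, "wz": 0, "claw": 46}, {"tx": -0.06, "ty": 0.18, "tz": 0.16, "wx": 0, "wy": 0, "wz": 0, "claw": 46}]}}

```text
time_s: 13.38
ee_pos: [0.4091, -0.3042, 0.4418]
ee_rot: [-0.001, 1.0, -0.0, -0.002]
force: [0.5, 0.1, 0.3]
gripper_width: 0.541
```

```bash
python3 -c "
from h import *
snap('w16')"
```

```text
13.4333 [ 0.4099 -0.3039  0.4434] [ 0.7234  0.201  -0.1723  1.8883  0.039   1.0568 -1.035 ] [ 0.038  -0.468  -0.6064] 0.5342128882383385
```

View pics/w16.png

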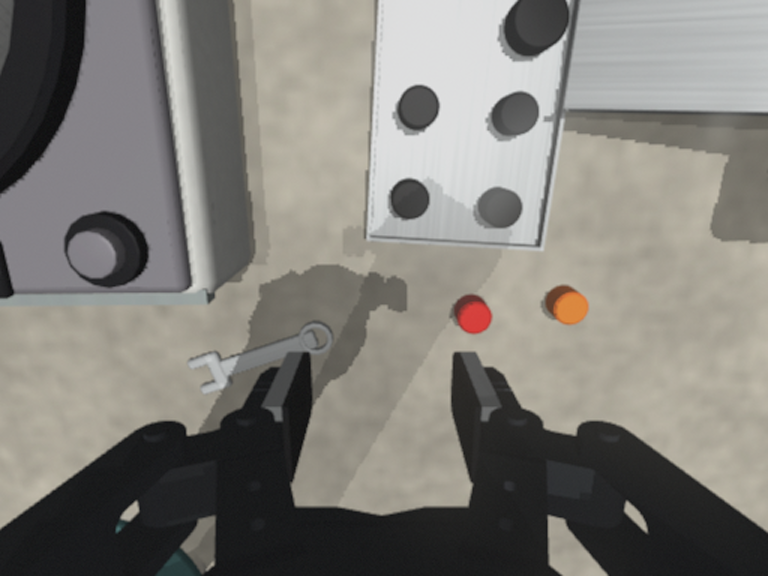

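```bash
cat > tops.py <<'E'
from h import *
import sys
np.set_printoptions(precision=4,suppress=True)
def tops(m,d,zt=.046,box=(.39,.62,-.46,-.28)):
    P=cloud(m,d);k=(abs(P[...,2]-zt)<.006)&(P[...,0]>box[0])&(P[...,0]<box[1])&(P[...,1]>box[2])&(P[...,1]<box[3])&(d>0)
    n,l,st,ce=cv2.connectedComponentsWithStats(k.astype(np.uint8))
    for i in range(1,n):
        if st[i,4]>150:
            Q=P[l==i]; Q=Q[Q[:,2]>zt-.0025]
            print('top',Q.mean(0),(Q.min(0)+Q.max(0))[:2]/2,(Q.max(0)-Q.min(0))[:2])
if __name__=='__main__':
    m,d=load(sys.argv[1]);tops(m,d)
E
python3 tops.py w16; python3 - <<'E'
from h import *
np.set_printoptions(precision=4,suppress=True)
m,d=load('w16')
for p in [(418,107),(516,113),(410,198),(500,207),(538,22)]: print(atz(m,p[0]/1.5,p[1]/1.5,.046))
for p in [(374,190),(370,238),(545,245),(552,190)]: print('wall',atz(m,p[0]/1.5,p[1]/1.5,.03))
print('btn',atz(m,93/1.5,254/1.5,.158))
E
```

```text
top [ 0.5665 -0.4122  0.0459] [ 0.5649 -0.413 ] [0.0308 0.039 ]
top [ 0.5364 -0.4583  0.0442] [ 0.5457 -0.457 ] [0.0639 0.0059]
top [ 0.5121 -0.3293  0.0457] [ 0.5117 -0.3292] [0.0287 0.0287]
top [ 0.5076 -0.402   0.0457] [ 0.5075 -0.4022] [0.0289 0.0297]
top [ 0.4457 -0.3241  0.0456] [ 0.4454 -0.3242] [0.0285 0.029 ]
top [ 0.4386 -0.3954  0.0457] [ 0.4384 -0.3957] [0.0289 0.0302]
[ 0.5114 -0.3298  0.046 ]
[ 0.5072 -0.4013  0.046 ]
[ 0.4462 -0.3251  0.046 ]
[ 0.4393 -0.3944  0.046 ]
[ 0.5664 -0.4118  0.046 ]
wall [ 0.451  -0.2973  0.03  ]
wall [ 0.4125 -0.2938  0.03  ]
wall [ 0.4065 -0.4375  0.03  ]
wall [ 0.4509 -0.4388  0.03  ]
btn [ 0.4266 -0.1448  0.158 ]
```

>>> {"name": "apply_moves", "arguments": {"deltas": [{"tx": 0.072, "ty": 0.041, "tz": 0.04, "wx": 0, "wy": 0, "wz": 0, "claw": 42}, {"tx": 0.072, "ty": 0.041, "tz": 0.12, "wx": 0, "wy": 0, "wz": 0, "claw": 42}, {"tx": 0.072, "ty": 0.041, "tz": 0.2, "wx": 0, "wy": 0, "wz": 0, "claw": 42}, {"tx": 0.072, "ty": 0.041, "tz": 0.28, "wx": 0, "wy": 0, "wz": 0, "claw": 42}, {"tx": 0.072, "ty": 0.041, "tz": 0.35, "wx": 0, "wy": 0, "wz": 0, "claw": 42}, {"tx": 0.072, "ty": 0.041, "tz": 0.39, "wx": 0, "wy": 0, "wz": 0, "claw": 42}, {"tx": 0.072, "ty": 0.041, "tz": 0.39, "wx": 0, "wy": 0, "wz": 0, "claw": 42}, {"tx": 0.072, "ty": 0.041, "tz": 0.39, "wx": 0, "wy": 0, "wz": 0, "claw": 42}]}}

```text
time_s: 14.1
ee_pos: [0.4465, -0.3242, 0.2492]
ee_rot: [-0.0, 1.0, 0.001, 0.0]
force: [-0.1, 0.1, 0.4]
gripper_width: 0.488
```

```bash
python3 -c "
from h import *
snap('w17')"
```

```text
14.15 [ 0.4468 -0.3246  0.2504] [ 0.6815  0.5216 -0.1432  1.9458  0.1134  0.6789 -1.1009] [ 0.8228 -0.495   0.562 ] 0.49674113239314965
```

View pics/w17.png

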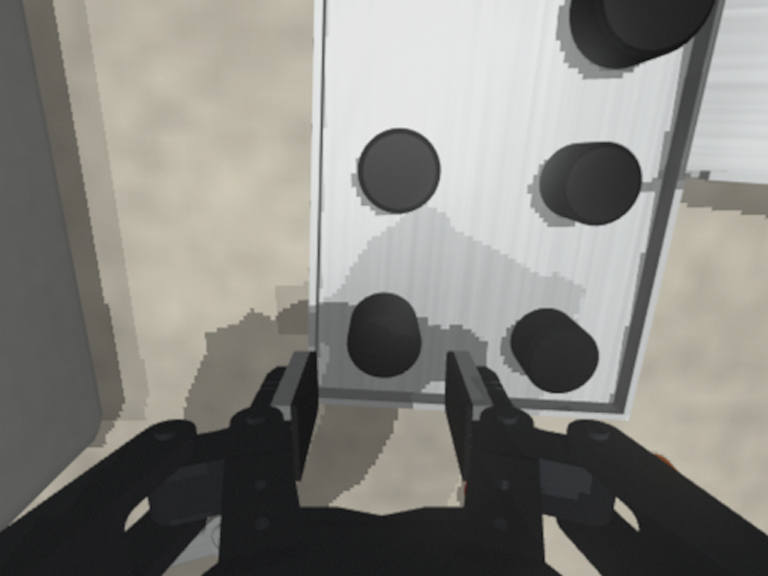

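>>> {"name": "apply_moves", "arguments": {"deltas": [{"tx": -0.002, "ty": 0, "tz": 0.04, "wx": 0, "wy": 0, "wz": 0, "claw": 40}, {"tx": -0.002, "ty": 0, "tz": 0.08, "wx": 0, "wy": 0, "wz": 0, "claw": 40}, {"tx": -0.002, "ty": 0, "tz": 0.089, "wx": 0, "wy": 0, "wz": 0, "claw": 40}, {"tx": -0.002, "ty": 0, "tz": 0.089, "wx": 0, "wy": 0, "wz": 0, "claw": 40}, {"tx": -0.002, "ty": 0, "tz": 0.089, "wx": 0, "wy": 0, "wz": 0, "claw": 26}, {"tx": -0.002, "ty": 0, "tz": 0.089, "wx": 0, "wy": 0, "wz": 0, "claw": 26}, {"tx": -0.002, "ty": 0, "tz": 0.089, "wx": 0, "wy": 0, "wz": 0, "claw": 26}, {"tx": -0.002, "ty": 0, "tz": 0.089, "wx": 0, "wy": 0, "wz": 0, "claw": 26}]}}

```text
time_s: 14.82
ee_pos: [0.4453, -0.3249, 0.2061]
ee_rot: [0.001, 1.0, -0.0, 0.002]
force: [-0.3, 0.2, 7.4]
gripper_width: 0.34
```

```bash
python3 -c "
from h import *
snap('w18')"
```

```text
14.8667 [ 0.4453 -0.3249  0.2061] [ 0.6721  0.5934 -0.1294  1.9613  0.1299  0.5911 -1.1141] [-0.4078  0.6135  7.3761] 0.3333113918394348
```

View pics/w18.png

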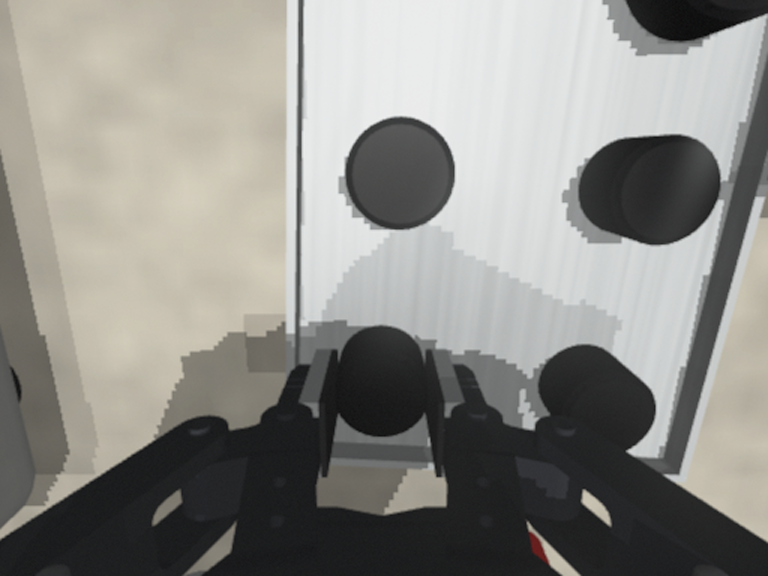

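>>> {"name": "apply_moves", "arguments": {"deltas": [{"tx": 0, "ty": 0, "tz": -0.03, "wx": 0, "wy": 0, "wz": 0, "claw": 26}, {"tx": 0, "ty": 0, "tz": -0.1, "wx": 0, "wy": 0, "wz": 0, "claw": 26}, {"tx": 0, "ty": 0, "tz": -0.18, "wx": 0, "wy": 0, "wz": 0, "claw": 26}, {"tx": 0.02, "ty": -0.03, "tz": -0.25, "wx": 0, "wy": 0, "wz": 0, "claw": 26}, {"tx": 0.05, "ty": -0.08, "tz": -0.31, "wx": 0, "wy": 0, "wz": 0, "claw": 26}, {"tx": 0.08, "ty": -0.13, "tz": -0.36, "wx": 0, "wy": 0, "wz": 0, "claw": 26}, {"tx": 0.11, "ty": -0.2, "tz": -0.39, "wx": 0, "wy": 0, "wz": 0, "claw": 26}, {"tx": 0.14, "ty": -0.27, "tz": -0.39, "wx": 0, "wy": 0, "wz": 0, "claw": 26}]}}

```text
time_s: 15.53
ee_pos: [0.5156, -0.1888, 0.4043]
ee_rot: [0.002, 1.0, -0.001, 0.004]
force: [1.3, 0.2, -1.1]
gripper_width: 0.336
```

>>> {"name": "apply_moves", "arguments": {"deltas": [{"tx": 0.03, "ty": -0.07, "tz": 0, "wx": 0, "wy": 0, "wz": 0, "claw": 26}, {"tx": 0.07, "ty": -0.13, "tz": 0, "wx": 0, "wy": 0, "wz": 0, "claw": 26}, {"tx": 0.11, "ty": -0.19, "tz": 0, "wx": 0, "wy": 0, "wz": 0, "claw": 26}, {"tx": 0.127, "ty": -0.226, "tz": 0, "wx": 0, "wy": 0, "wz": 0, "claw": 26}, {"tx": 0.127, "ty": -0.226, "tz": 0.03, "wx": 0, "wy": 0, "wz": 0, "claw": 26}, {"tx": 0.127, "ty": -0.226, "tz": 0.06, "wx": 0, "wy": 0, "wz": 0, "claw": 26}, {"tx": 0.127, "ty": -0.226, "tz": 0.06, "wx": 0, "wy": 0, "wz": 0, "claw": 26}, {"tx": 0.127, "ty": -0.226, "tz": 0.06, "wx": 0, "wy": 0, "wz": 0, "claw": 26}]}}

```text
time_s: 16.2
ee_pos: [0.5776, -0.0766, 0.3691]
ee_rot: [0.0, 1.0, -0.0, -0.001]
force: [0.2, -0.3, 0.2]
gripper_width: 0.338
```

```bash
python3 -c "
from h import *
snap('w19')"
```

```text
16.25 [ 0.5779 -0.0768  0.3699] [ 0.2828  0.4128 -0.2652  1.7903  0.1295  0.9549 -1.6075] [ 0.1315  0.215  -0.3231] 0.3378269075038945
```

View pics/w19.png

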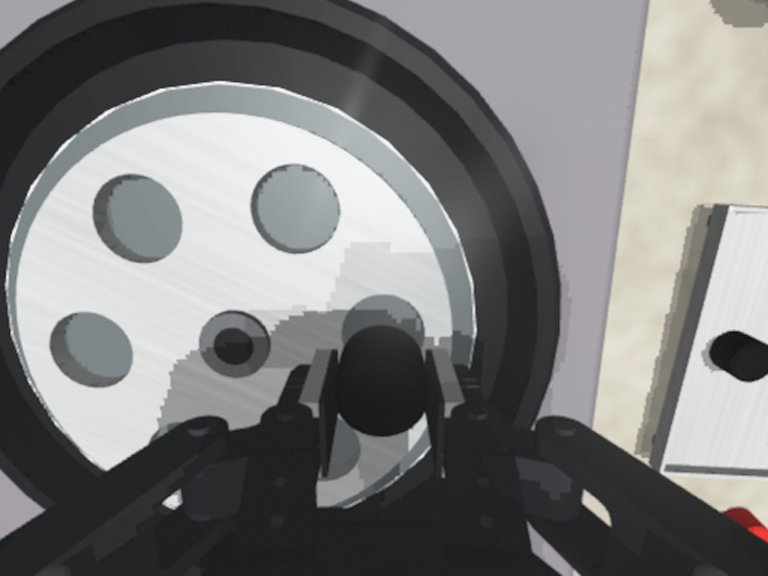

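```bash
python3 - <<'E'
from h import *
m,d=load('w19')
print(proj(m,[.5787+.017,-.0773,.16])*1.5,proj(m,[.5787,-.0773+.017,.16])*1.5,proj(m,[.5787,-.0773-.017,.16])*1.5)
E
```

```text
[384.1485445  292.81348958] [342.219118   332.97948646] [425.95954365 332.88390081]
```

>>> {"name": "apply_moves", "arguments": {"deltas": [{"tx": 0.001, "ty": 0.001, "tz": 0.02, "wx": 0, "wy": 0, "wz": 0, "claw": 26}, {"tx": 0.001, "ty": 0.001, "tz": 0.035, "wx": 0, "wy": 0, "wz": 0, "claw": 26}, {"tx": 0.001, "ty": 0.001, "tz": 0.05, "wx": 0, "wy": 0, "wz": 0, "claw": 26}, {"tx": 0.001, "ty": 0.001, "tz": 0.062, "wx": 0, "wy": 0, "wz": 0, "claw": 26}, {"tx": 0.001, "ty": 0.001, "tz": 0.062, "wx": 0, "wy": 0, "wz": 0, "claw": 26}, {"tx": 0.001, "ty": 0.001, "tz": 0.062, "wx": 0, "wy": 0, "wz": 0, "claw": 26}]}}

```text
time_s: 16.75
ee_pos: [0.5783, -0.077, 0.3377]
ee_rot: [-0.0, 1.0, -0.0, -0.0]
force: [-0.1, -0.2, -0.4]
gripper_width: 0.334
```

>>> {"name": "apply_moves", "arguments": {"deltas": [{"tx": 0, "ty": 0, "tz": 0.002, "wx": 0, "wy": 0, "wz": 0, "claw": 31}, {"tx": 0, "ty": 0, "tz": 0.002, "wx": 0, "wy": 0, "wz": 0, "claw": 36}, {"tx": 0, "ty": 0, "tz": 0.002, "wx": 0, "wy": 0, "wz": 0, "claw": 42}, {"tx": 0, "ty": 0, "tz": 0.002, "wx": 0, "wy": 0, "wz": 0, "claw": 42}, {"tx": 0, "ty": 0, "tz": -0.05, "wx": 0, "wy": 0, "wz": 0, "claw": 42}, {"tx": 0, "ty": 0, "tz": -0.12, "wx": 0, "wy": 0, "wz": 0, "claw": 42}, {"tx": -0.03, "ty": 0.05, "tz": -0.18, "wx": 0, "wy": 0, "wz": 0, "claw": 42}, {"tx": -0.06, "ty": 0.1, "tz": -0.22, "wx": 0, "wy": 0, "wz": 0, "claw": 42}]}}

```text
time_s: 17.42
ee_pos: [0.549, -0.1257, 0.4514]
ee_rot: [0.0, 1.0, 0.002, 0.002]
force: [1.3, -0.6, 0.1]
gripper_width: 0.492
```

```bash
python3 -c "
from h import *
snap('w20')"
```

```text
17.4667 [ 0.5467 -0.133   0.4547] [ 0.3868  0.2876 -0.2541  1.7549  0.0858  1.1018 -1.472 ] [-1.2228 -4.658   2.0777] 0.49630096550725505
```

View pics/w20.png

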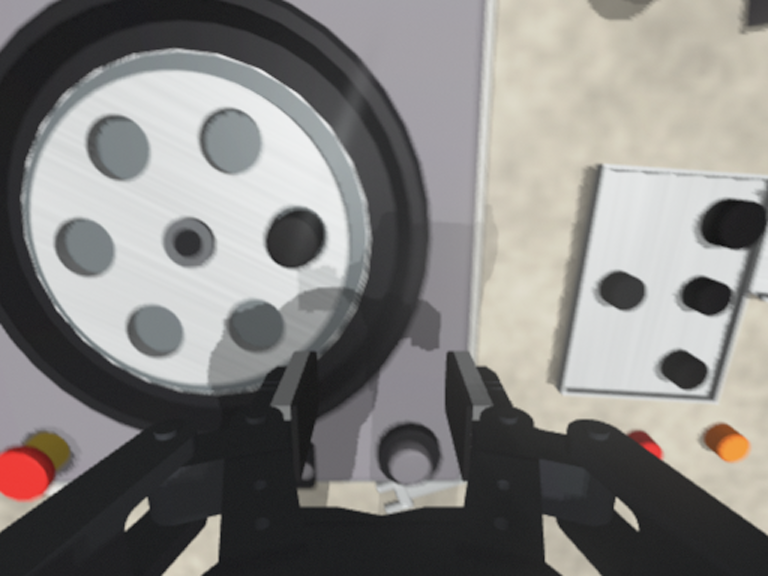

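```bash
python3 - <<'E'
from h import *
np.set_printoptions(precision=3,suppress=True)
ms=bot.camera_model('scene');D=np.load('pics/scene0.npy');P=cloud(ms,D)
for y in np.arange(-.42,-.62,-.01):
    k=(abs(P[...,1]-y)<.005)&(P[...,0]>.45)&(P[...,0]<.62)&(D>0)
    Q=P[k]
    if len(Q): 
        H=Q[Q[:,2]>.035]; print(round(y,2),len(Q),Q[:,2].max(), (H[:,0].min(),H[:,0].max()) if len(H) else '')
m,d=load('w20');P=cloud(m,d)
u,v=295/1.5,236/1.5;print(P[int(v),int(u)])
k=(P[...,2]>.168)&(np.hypot(P[...,0]-.5787,P[...,1]+.0773)<.02);Q=P[k];print(len(Q),np.median(Q,0),(Q.min(0)+Q.max(0))/2)
E
```

```text
-0.42 159 0.0500769611754045 (np.float64(0.5038264877625754), np.float64(0.5900153989161467))
-0.43 145 0.050387145312544124 (np.float64(0.556229458057136), np.float64(0.5879492478338164))
-0.44 84 0.06135248745976913 (np.float64(0.5064612316965245), np.float64(0.6008450984781807))
-0.45 142 0.06291908790984534 (np.float64(0.5069308962498783), np.float64(0.6062701446173093))
-0.46 126 0.06738134107370025 (np.float64(0.5050687953474556), np.float64(0.602034587989917))
-0.47 136 0.07624937170722049 (np.float64(0.505353457226877), np.float64(0.6015905653498751))
-0.48 141 0.08055355946046867 (np.float64(0.5059681437151994), np.float64(0.6018347969491996))
-0.49 153 0.08359156902288331 (np.float64(0.5021071882838751), np.float64(0.599709443887608))
-0.5 155 0.0879431625284659 (np.float64(0.5031923519631225), np.float64(0.5994917195705429))
-0.51 159 0.09089473903101349 (np.float64(0.50035625321309), np.float64(0.5991591750565904))
-0.52 174 0.09791919878661802 (np.float64(0.5030305161521226), np.float64(0.599271950962102))
-0.53 181 0.10147940754944172 (np.float64(0.5024165057920071), np
[... 158 characters left out ...]
.float64(0.49965465242113616), np.float64(0.5966944797456966))
-0.56 211 0.11781361825190696 (np.float64(0.4994001093892156), np.float64(0.5953602631936621))
-0.57 209 0.12203155680621583 (np.float64(0.4984913750440739), np.float64(0.5960995736611899))
-0.58 198 0.12487890778350301 (np.float64(0.5009473591099509), np.float64(0.5971472204932534))
-0.59 130 0.1314505216034297 (np.float64(0.5269887645032054), np.float64(0.595726690084636))
-0.6 91 0.13435110562610136 (np.float64(0.582238544300622), np.float64(0.5938023939090747))
-0.61 37 0.13535201862524238 (np.float64(0.5877580637479953), np.float64(0.5929178687153847))
[ 0.58  -0.079  0.175]
6231 [ 0.562 -0.074  0.346] [ 0.576 -0.076  0.268]
```

>>> {"name": "apply_moves", "arguments": {"deltas": [{"tx": -0.03, "ty": 0.07, "tz": 0.02, "wx": 0, "wy": 0, "wz": 0, "claw": 42}, {"tx": -0.06, "ty": 0.14, "tz": 0.04, "wx": 0, "wy": 0, "wz": 0, "claw": 42}, {"tx": -0.09, "ty": 0.21, "tz": 0.06, "wx": 0, "wy": 0, "wz": 0, "claw": 42}, {"tx": -0.12, "ty": 0.28, "tz": 0.08, "wx": 0, "wy": 0, "wz": 0, "claw": 42}, {"tx": -0.15, "ty": 0.35, "tz": 0.1, "wx": 0, "wy": 0, "wz": 0, "claw": 42}, {"tx": -0.18, "ty": 0.42, "tz": 0.13, "wx": 0, "wy": 0, "wz": 0, "claw": 42}, {"tx": -0.2, "ty": 0.48, "tz": 0.17, "wx": 0, "wy": 0, "wz": 0, "claw": 42}, {"tx": -0.216, "ty": 0.52, "tz": 0.22, "wx": 0, "wy": 0, "wz": 0, "claw": 42}]}}

```text
time_s: 18.13
ee_pos: [0.4388, -0.3908, 0.3388]
ee_rot: [0.002, 1.0, -0.002, 0.001]
force: [0.2, -0.3, 0.1]
gripper_width: 0.494
```

>>> {"name": "apply_moves", "arguments": {"deltas": [{"tx": 0, "ty": 0, "tz": 0.05, "wx": 0, "wy": 0, "wz": 0, "claw": 40}, {"tx": 0, "ty": 0, "tz": 0.1, "wx": 0, "wy": 0, "wz": 0, "claw": 40}, {"tx": 0, "ty": 0, "tz": 0.15, "wx": 0, "wy": 0, "wz": 0, "claw": 40}, {"tx": 0, "ty": 0, "tz": 0.15, "wx": 0, "wy": 0, "wz": 0, "claw": 40}, {"tx": 0, "ty": 0, "tz": 0.15, "wx": 0, "wy": 0, "wz": 0, "claw": 40}]}}

```text
time_s: 18.55
ee_pos: [0.4401, -0.3867, 0.2623]
ee_rot: [-0.001, 1.0, -0.0, -0.001]
force: [0.1, 0.2, 0.4]
gripper_width: 0.47
```

```bash
python3 -c "
from h import *
snap('w21')"; python3 tops.py w21
```

```text
18.6 [ 0.4408 -0.3871  0.2638] [ 0.7525  0.5449 -0.1153  1.8569  0.0881  0.7443 -0.9818] [ 0.0076 -0.7003  0.4488] 0.4641178059878442
top [ 0.5571 -0.4124  0.0456] [ 0.5562 -0.4127] [0.0138 0.037 ]
top [ 0.5305 -0.4586  0.0441] [ 0.5373 -0.4571] [0.0512 0.0058]
top [ 0.5123 -0.3301  0.0456] [ 0.512  -0.3296] [0.0297 0.03  ]
top [ 0.5078 -0.4024  0.0457] [ 0.5075 -0.4026] [0.029 0.029]
top [ 0.4391 -0.3957  0.0456] [ 0.4384 -0.396 ] [0.0303 0.0295]
```

View pics/w21.png

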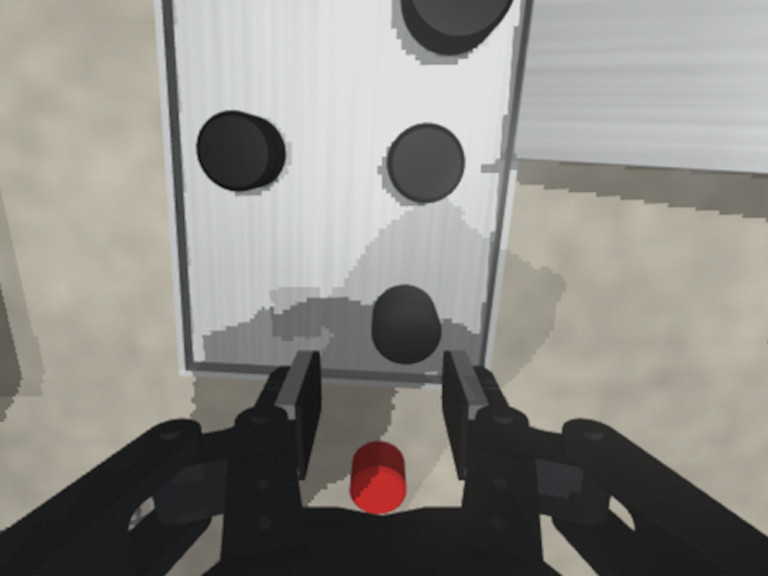

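>>> {"name": "apply_moves", "arguments": {"deltas": [{"tx": -0.003, "ty": 0.017, "tz": 0.03, "wx": 0, "wy": 0, "wz": 0, "claw": 40}, {"tx": -0.003, "ty": 0.017, "tz": 0.08, "wx": 0, "wy": 0, "wz": 0, "claw": 40}, {"tx": -0.003, "ty": 0.017, "tz": 0.114, "wx": 0, "wy": 0, "wz": 0, "claw": 40}, {"tx": -0.003, "ty": 0.017, "tz": 0.114, "wx": 0, "wy": 0, "wz": 0, "claw": 40}, {"tx": -0.003, "ty": 0.017, "tz": 0.114, "wx": 0, "wy": 0, "wz": 0, "claw": 26}, {"tx": -0.003, "ty": 0.017, "tz": 0.114, "wx": 0, "wy": 0, "wz": 0, "claw": 26}, {"tx": -0.003, "ty": 0.017, "tz": 0.114, "wx": 0, "wy": 0, "wz": 0, "claw": 26}, {"tx": -0.003, "ty": 0.017, "tz": 0.114, "wx": 0, "wy": 0, "wz": 0, "claw": 26}]}}

```text
time_s: 19.27
ee_pos: [0.4394, -0.3958, 0.2078]
ee_rot: [0.001, 1.0, -0.0, 0.001]
force: [-0.1, -0.3, -0.7]
gripper_width: 0.335
```

```bash
python3 -c "
from h import *
snap('w22')"
```

```text
19.3167 [ 0.4393 -0.3957  0.2075] [ 0.7554  0.6366 -0.103   1.8632  0.102   0.6445 -0.9799] [0.4243 0.043  3.4039] 0.3292330811387355
```

View pics/w22.png

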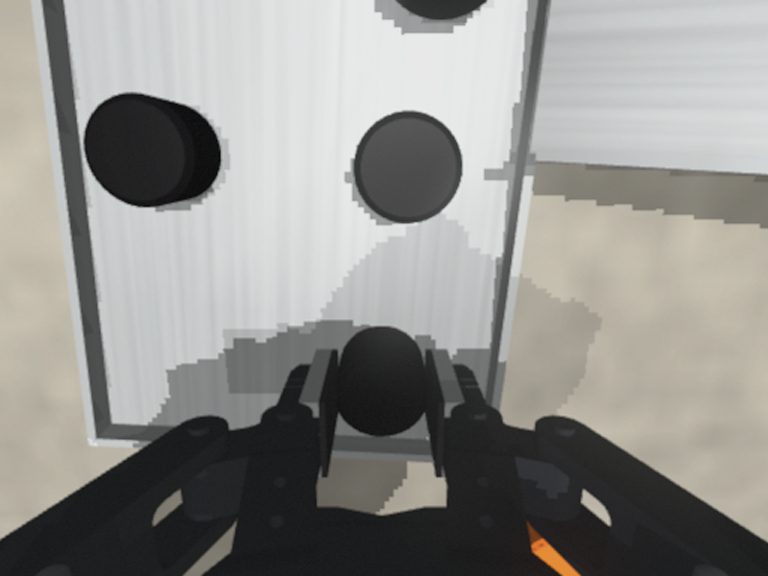

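>>> {"name": "apply_moves", "arguments": {"deltas": [{"tx": 0, "ty": 0, "tz": -0.03, "wx": 0, "wy": 0, "wz": 0, "claw": 26}, {"tx": 0, "ty": 0, "tz": -0.1, "wx": 0, "wy": 0, "wz": 0, "claw": 26}, {"tx": 0, "ty": 0, "tz": -0.18, "wx": 0, "wy": 0, "wz": 0, "claw": 26}, {"tx": 0.02, "ty": -0.03, "tz": -0.25, "wx": 0, "wy": 0, "wz": 0, "claw": 26}, {"tx": 0.05, "ty": -0.08, "tz": -0.31, "wx": 0, "wy": 0, "wz": 0, "claw": 26}, {"tx": 0.08, "ty": -0.13, "tz": -0.36, "wx": 0, "wy": 0, "wz": 0, "claw": 26}, {"tx": 0.12, "ty": -0.2, "tz": -0.4, "wx": 0, "wy": 0, "wz": 0, "claw": 26}, {"tx": 0.16, "ty": -0.27, "tz": -0.4, "wx": 0, "wy": 0, "wz": 0, "claw": 26}]}}

```text
time_s: 19.98
ee_pos: [0.5188, -0.2622, 0.4116]
ee_rot: [0.002, 1.0, -0.002, 0.004]
force: [0.7, -0.5, -0.2]
gripper_width: 0.332
```

>>> {"name": "apply_moves", "arguments": {"deltas": [{"tx": 0.03, "ty": -0.07, "tz": 0, "wx": 0, "wy": 0, "wz": 0, "claw": 26}, {"tx": 0.06, "ty": -0.14, "tz": 0, "wx": 0, "wy": 0, "wz": 0, "claw": 26}, {"tx": 0.1, "ty": -0.21, "tz": 0, "wx": 0, "wy": 0, "wz": 0, "claw": 26}, {"tx": 0.14, "ty": -0.28, "tz": 0, "wx": 0, "wy": 0, "wz": 0, "claw": 26}, {"tx": 0.17, "ty": -0.35, "tz": 0, "wx": 0, "wy": 0, "wz": 0, "claw": 26}, {"tx": 0.2, "ty": -0.41, "tz": 0, "wx": 0, "wy": 0, "wz": 0, "claw": 26}, {"tx": 0.219, "ty": -0.433, "tz": 0, "wx": 0, "wy": 0, "wz": 0, "claw": 26}, {"tx": 0.219, "ty": -0.433, "tz": 0.03, "wx": 0, "wy": 0, "wz": 0, "claw": 26}]}}

```text
time_s: 20.65
ee_pos: [0.6299, -0.0402, 0.3944]
ee_rot: [-0.001, 1.0, 0.003, 0.004]
force: [1.0, -0.1, -0.1]
gripper_width: 0.329
```

>>> {"name": "apply_moves", "arguments": {"deltas": [{"tx": 0, "ty": 0, "tz": 0.03, "wx": 0, "wy": 0, "wz": 0, "claw": 26}, {"tx": 0, "ty": 0, "tz": 0.03, "wx": 0, "wy": 0, "wz": 0, "claw": 26}, {"tx": 0, "ty": 0, "tz": 0.03, "wx": 0, "wy": 0, "wz": 0, "claw": 26}]}}

```text
time_s: 20.9
ee_pos: [0.6273, -0.0461, 0.3757]
ee_rot: [0.0, 1.0, -0.0, -0.001]
force: [-0.1, 0.3, -0.6]
gripper_width: 0.332
```

```bash
python3 - <<'E'
from h import *
m,p,d=snap('w23')
x,y=.6287,-.0443
print(proj(m,[x+.017,y,.16])*1.5,proj(m,[x,y+.017,.16])*1.5,proj(m,[x,y-.017,.16])*1.5)
E
```

```text
20.95 [ 0.6276 -0.0461  0.3767] [ 0.2023  0.4783 -0.2456  1.6695  0.133   1.0099 -1.6595] [ 0.3002 -0.1671 -1.1255] 0.3310521324583315
[377.7645 287.2902] [337.352 326.33 ] [418.4197 326.1826]
```

View pics/w23.png

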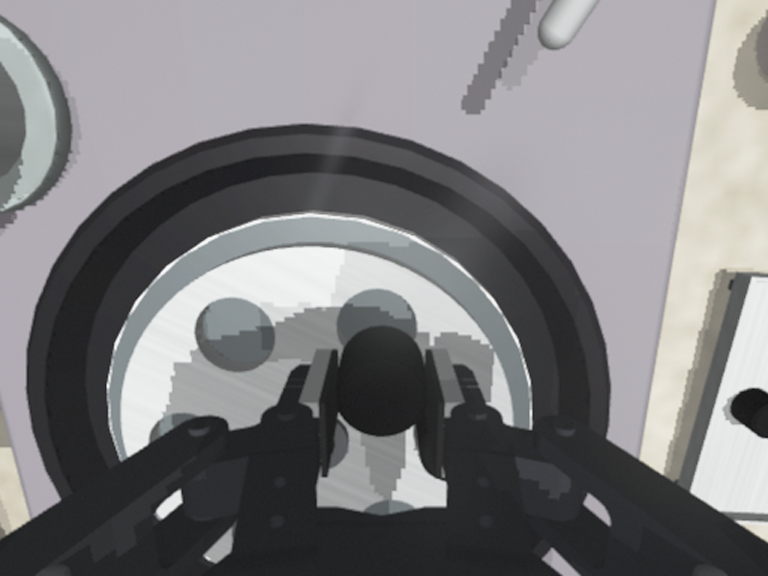

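>>> {"name": "apply_moves", "arguments": {"deltas": [{"tx": 0.002, "ty": -0.004, "tz": 0.02, "wx": 0, "wy": 0, "wz": 0, "claw": 26}, {"tx": 0.002, "ty": -0.004, "tz": 0.035, "wx": 0, "wy": 0, "wz": 0, "claw": 26}, {"tx": 0.002, "ty": -0.004, "tz": 0.05, "wx": 0, "wy": 0, "wz": 0, "claw": 26}, {"tx": 0.002, "ty": -0.004, "tz": 0.065, "wx": 0, "wy": 0, "wz": 0, "claw": 26}, {"tx": 0.002, "ty": -0.004, "tz": 0.074, "wx": 0, "wy": 0, "wz": 0, "claw": 26}, {"tx": 0.002, "ty": -0.004, "tz": 0.074, "wx": 0, "wy": 0, "wz": 0, "claw": 26}, {"tx": 0.002, "ty": -0.004, "tz": 0.074, "wx": 0, "wy": 0, "wz": 0, "claw": 26}]}}

```text
time_s: 21.53
ee_pos: [0.6286, -0.0435, 0.3387]
ee_rot: [-0.0, 1.0, -0.0, -0.0]
force: [0.3, -0.1, -1.0]
gripper_width: 0.334
```

>>> {"name": "apply_moves", "arguments": {"deltas": [{"tx": 0, "ty": 0, "tz": 0.002, "wx": 0, "wy": 0, "wz": 0, "claw": 31}, {"tx": 0, "ty": 0, "tz": 0.002, "wx": 0, "wy": 0, "wz": 0, "claw": 36}, {"tx": 0, "ty": 0, "tz": 0.002, "wx": 0, "wy": 0, "wz": 0, "claw": 40}, {"tx": 0, "ty": 0, "tz": 0.002, "wx": 0, "wy": 0, "wz": 0, "claw": 40}, {"tx": 0, "ty": 0, "tz": -0.05, "wx": 0, "wy": 0, "wz": 0, "claw": 40}, {"tx": 0, "ty": 0, "tz": -0.12, "wx": 0, "wy": 0, "wz": 0, "claw": 40}, {"tx": -0.05, "ty": 0.05, "tz": -0.16, "wx": 0, "wy": 0, "wz": 0, "claw": 40}, {"tx": -0.1, "ty": 0.11, "tz": -0.18, "wx": 0, "wy": 0, "wz": 0, "claw": 40}]}}

```text
time_s: 22.2
ee_pos: [0.5795, -0.0959, 0.4325]
ee_rot: [-0.0, 1.0, 0.003, 0.003]
force: [0.1, -1.7, -0.5]
gripper_width: 0.469
```

>>> {"name": "apply_moves", "arguments": {"deltas": [{"tx": -0.02, "ty": 0.07, "tz": 0, "wx": 0, "wy": 0, "wz": 0, "claw": 40}, {"tx": -0.04, "ty": 0.14, "tz": 0, "wx": 0, "wy": 0, "wz": 0, "claw": 40}, {"tx": -0.06, "ty": 0.21, "tz": 0, "wx": 0, "wy": 0, "wz": 0, "claw": 40}, {"tx": -0.08, "ty": 0.28, "tz": 0.02, "wx": 0, "wy": 0, "wz": 0, "claw": 40}, {"tx": -0.1, "ty": 0.35, "tz": 0.04, "wx": 0, "wy": 0, "wz": 0, "claw": 40}, {"tx": -0.12, "ty": 0.41, "tz": 0.08, "wx": 0, "wy": 0, "wz": 0, "claw": 40}, {"tx": -0.133, "ty": 0.46, "tz": 0.13, "wx": 0, "wy": 0, "wz": 0, "claw": 40}, {"tx": -0.133, "ty": 0.46, "tz": 0.2, "wx": 0, "wy": 0, "wz": 0, "claw": 40}]}}

```text
time_s: 22.87
ee_pos: [0.5098, -0.3357, 0.3307]
ee_rot: [0.004, 1.0, -0.005, 0.002]
force: [-0.3, -1.3, 0.7]
gripper_width: 0.47
```

>>> {"name": "apply_moves", "arguments": {"deltas": [{"tx": 0, "ty": 0, "tz": 0.06, "wx": 0, "wy": 0, "wz": 0, "claw": 40}, {"tx": 0, "ty": 0, "tz": 0.12, "wx": 0, "wy": 0, "wz": 0, "claw": 40}, {"tx": 0, "ty": 0, "tz": 0.12, "wx": 0, "wy": 0, "wz": 0, "claw": 40}, {"tx": 0, "ty": 0, "tz": 0.12, "wx": 0, "wy": 0, "wz": 0, "claw": 40}]}}

```text
time_s: 23.2
ee_pos: [0.5118, -0.3281, 0.2682]
ee_rot: [-0.001, 1.0, 0.0, -0.001]
force: [0.4, -0.4, 0.8]
gripper_width: 0.47
```

```bash
python3 -c "
from h import *
snap('w24')"; python3 tops.py w24
```

```text
23.25 [ 0.5126 -0.3285  0.27  ] [ 0.6168  0.5678 -0.1349  1.7973  0.1027  0.7825 -1.1406] [0.8927 0.84   0.1638] 0.4697028641228048
top [ 0.5371 -0.4538  0.046 ] [ 0.555  -0.4478] [0.0906 0.0243]
top [ 0.5699 -0.4119  0.0458] [ 0.5693 -0.4126] [0.0391 0.0399]
top [ 0.5129 -0.3294  0.0456] [ 0.5121 -0.3295] [0.0295 0.0296]
top [ 0.5084 -0.4018  0.0457] [ 0.5077 -0.4024] [0.0298 0.0297]
```

View pics/w24.png

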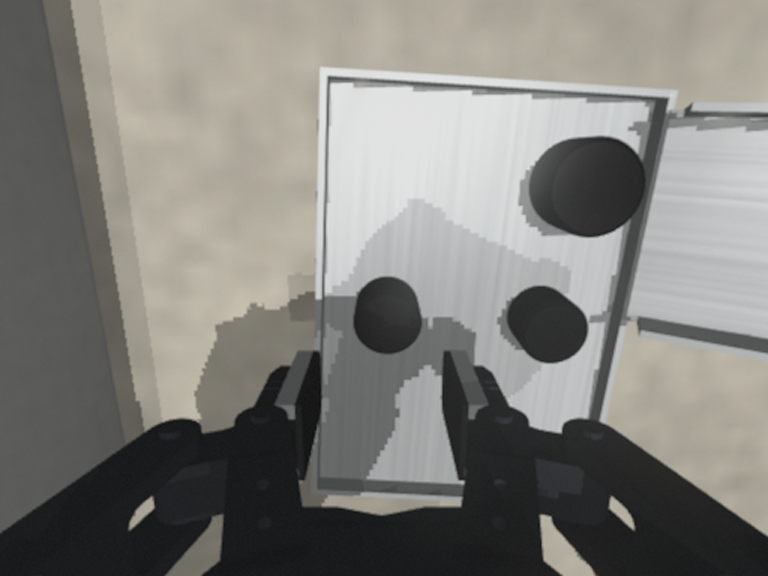

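>>> {"name": "apply_moves", "arguments": {"deltas": [{"tx": 0, "ty": 0.002, "tz": 0.04, "wx": 0, "wy": 0, "wz": 0, "claw": 40}, {"tx": 0, "ty": 0.002, "tz": 0.09, "wx": 0, "wy": 0, "wz": 0, "claw": 40}, {"tx": 0, "ty": 0.002, "tz": 0.127, "wx": 0, "wy": 0, "wz": 0, "claw": 40}, {"tx": 0, "ty": 0.002, "tz": 0.127, "wx": 0, "wy": 0, "wz": 0, "claw": 40}, {"tx": 0, "ty": 0.002, "tz": 0.127, "wx": 0, "wy": 0, "wz": 0, "claw": 26}, {"tx": 0, "ty": 0.002, "tz": 0.127, "wx": 0, "wy": 0, "wz": 0, "claw": 26}, {"tx": 0, "ty": 0.002, "tz": 0.127, "wx": 0, "wy": 0, "wz": 0, "claw": 26}, {"tx": 0, "ty": 0.002, "tz": 0.127, "wx": 0, "wy": 0, "wz": 0, "claw": 26}]}}

```text
time_s: 23.92
ee_pos: [0.5127, -0.3297, 0.2075]
ee_rot: [0.001, 1.0, -0.0, 0.001]
force: [-0.0, 0.1, -0.7]
gripper_width: 0.337
```

```bash
python3 -c "
from h import *
snap('w25')"
```

```text
23.9667 [ 0.5127 -0.3298  0.2074] [ 0.6077  0.6604 -0.1212  1.816   0.12    0.6693 -1.1532] [-0.2398  0.5089  4.7629] 0.3330034032582573
```

View pics/w25.png

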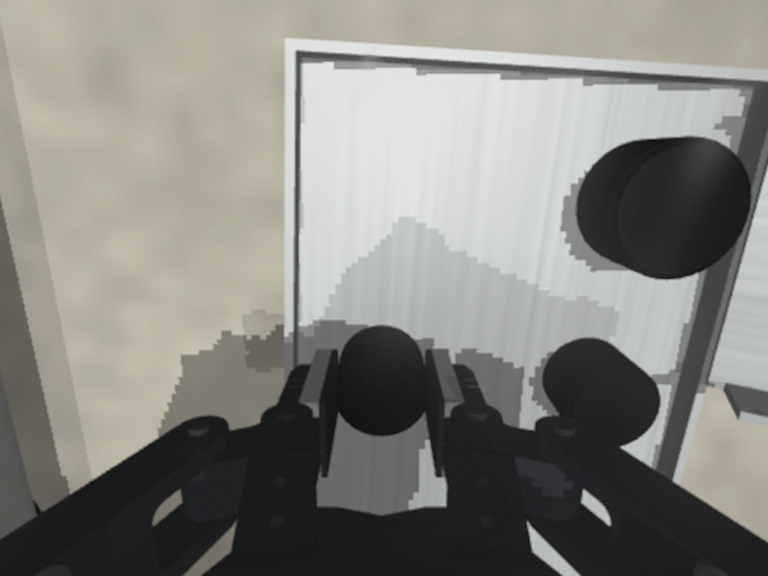

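>>> {"name": "apply_moves", "arguments": {"deltas": [{"tx": 0, "ty": 0, "tz": -0.03, "wx": 0, "wy": 0, "wz": 0, "claw": 26}, {"tx": 0, "ty": 0, "tz": -0.1, "wx": 0, "wy": 0, "wz": 0, "claw": 26}, {"tx": 0, "ty": 0, "tz": -0.18, "wx": 0, "wy": 0, "wz": 0, "claw": 26}, {"tx": 0, "ty": -0.03, "tz": -0.25, "wx": 0, "wy": 0, "wz": 0, "claw": 26}, {"tx": 0.01, "ty": -0.08, "tz": -0.31, "wx": 0, "wy": 0, "wz": 0, "claw": 26}, {"tx": 0.01, "ty": -0.13, "tz": -0.36, "wx": 0, "wy": 0, "wz": 0, "claw": 26}, {"tx": 0.02, "ty": -0.2, "tz": -0.4, "wx": 0, "wy": 0, "wz": 0, "claw": 26}, {"tx": 0.025, "ty": -0.27, "tz": -0.4, "wx": 0, "wy": 0, "wz": 0, "claw": 26}]}}

```text
time_s: 24.63
ee_pos: [0.5256, -0.1938, 0.4112]
ee_rot: [0.002, 1.0, -0.001, 0.005]
force: [1.6, -0.3, -0.0]
gripper_width: 0.338
```

>>> {"name": "apply_moves", "arguments": {"deltas": [{"tx": 0, "ty": -0.07, "tz": 0, "wx": 0, "wy": 0, "wz": 0, "claw": 26}, {"tx": 0, "ty": -0.14, "tz": 0, "wx": 0, "wy": 0, "wz": 0, "claw": 26}, {"tx": 0, "ty": -0.21, "tz": 0, "wx": 0, "wy": 0, "wz": 0, "claw": 26}, {"tx": 0, "ty": -0.26, "tz": 0, "wx": 0, "wy": 0, "wz": 0, "claw": 26}, {"tx": 0, "ty": -0.287, "tz": 0.03, "wx": 0, "wy": 0, "wz": 0, "claw": 26}, {"tx": 0, "ty": -0.287, "tz": 0.065, "wx": 0, "wy": 0, "wz": 0, "claw": 26}, {"tx": 0, "ty": -0.287, "tz": 0.065, "wx": 0, "wy": 0, "wz": 0, "claw": 26}, {"tx": 0, "ty": -0.287, "tz": 0.065, "wx": 0, "wy": 0, "wz": 0, "claw": 26}]}}

```text
time_s: 25.3
ee_pos: [0.5243, -0.0511, 0.3731]
ee_rot: [0.0, 1.0, -0.0, -0.001]
force: [-0.1, -0.7, -0.9]
gripper_width: 0.33
```

```bash
python3 - <<'E'
from h import *
m,p,d=snap('w26')
x,y=.525,-.0505
print(proj(m,[x+.017,y,.16])*1.5,proj(m,[x,y+.017,.16])*1.5,proj(m,[x,y-.017,.16])*1.5)
E
```

```text
25.35 [ 0.5247 -0.0515  0.3738] [ 0.2596  0.3177 -0.2695  1.9184  0.1054  0.9185 -1.6329] [-0.3873  0.1154 -0.7763] 0.3355973441818908
[380.7544 290.9961] [339.7534 330.3904] [421.7956 330.2992]
```

View pics/w26.png

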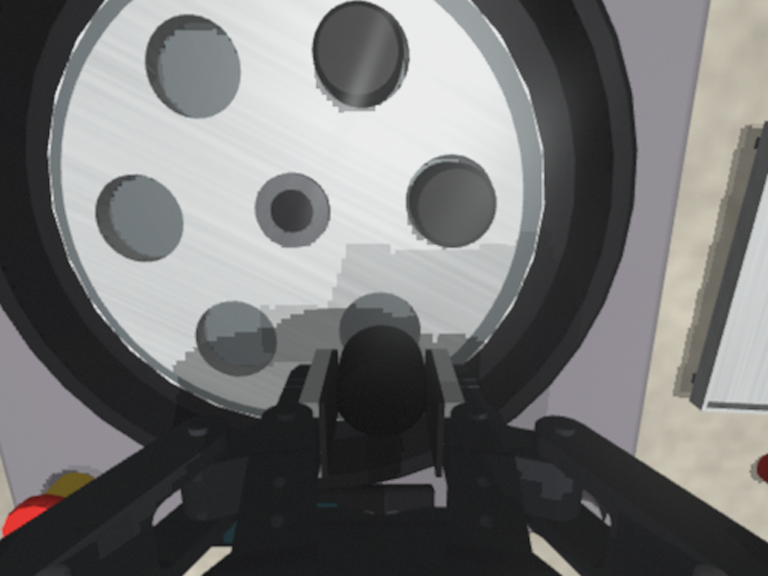

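>>> {"name": "apply_moves", "arguments": {"deltas": [{"tx": 0.001, "ty": -0.001, "tz": 0.02, "wx": 0, "wy": 0, "wz": 0, "claw": 26}, {"tx": 0.001, "ty": -0.001, "tz": 0.035, "wx": 0, "wy": 0, "wz": 0, "claw": 26}, {"tx": 0.001, "ty": -0.001, "tz": 0.05, "wx": 0, "wy": 0, "wz": 0, "claw": 26}, {"tx": 0.001, "ty": -0.001, "tz": 0.065, "wx": 0, "wy": 0, "wz": 0, "claw": 26}, {"tx": 0.001, "ty": -0.001, "tz": 0.069, "wx": 0, "wy": 0, "wz": 0, "claw": 26}, {"tx": 0.001, "ty": -0.001, "tz": 0.069, "wx": 0, "wy": 0, "wz": 0, "claw": 26}, {"tx": 0.001, "ty": -0.001, "tz": 0.069, "wx": 0, "wy": 0, "wz": 0, "claw": 26}]}}

```text
time_s: 25.93
ee_pos: [0.5252, -0.0504, 0.3384]
ee_rot: [-0.0, 1.0, -0.0, -0.0]
force: [-0.0, -0.4, -0.3]
gripper_width: 0.335
```

>>> {"name": "apply_moves", "arguments": {"deltas": [{"tx": 0, "ty": 0, "tz": 0.002, "wx": 0, "wy": 0, "wz": 0, "claw": 31}, {"tx": 0, "ty": 0, "tz": 0.002, "wx": 0, "wy": 0, "wz": 0, "claw": 36}, {"tx": 0, "ty": 0, "tz": 0.002, "wx": 0, "wy": 0, "wz": 0, "claw": 40}, {"tx": 0, "ty": 0, "tz": 0.002, "wx": 0, "wy": 0, "wz": 0, "claw": 40}, {"tx": 0, "ty": 0, "tz": -0.05, "wx": 0, "wy": 0, "wz": 0, "claw": 40}, {"tx": 0, "ty": 0, "tz": -0.12, "wx": 0, "wy": 0, "wz": 0, "claw": 40}, {"tx": 0, "ty": 0.05, "tz": -0.16, "wx": 0, "wy": 0, "wz": 0, "claw": 40}, {"tx": 0, "ty": 0.11, "tz": -0.18, "wx": 0, "wy": 0, "wz": 0, "claw": 40}]}}

```text
time_s: 26.6
ee_pos: [0.526, -0.1035, 0.4323]
ee_rot: [0.0, 1.0, 0.003, 0.003]
force: [1.5, -1.1, 0.1]
gripper_width: 0.467
```

>>> {"name": "apply_moves", "arguments": {"deltas": [{"tx": 0, "ty": 0.07, "tz": 0, "wx": 0, "wy": 0, "wz": 0.12, "claw": 40}, {"tx": 0, "ty": 0.14, "tz": 0, "wx": 0, "wy": 0, "wz": 0.25, "claw": 40}, {"tx": -0.01, "ty": 0.21, "tz": 0, "wx": 0, "wy": 0, "wz": 0.4, "claw": 40}, {"tx": -0.02, "ty": 0.28, "tz": 0, "wx": 0, "wy": 0, "wz": 0.55, "claw": 40}, {"tx": -0.03, "ty": 0.35, "tz": 0, "wx": 0, "wy": 0, "wz": 0.7, "claw": 40}, {"tx": -0.034, "ty": 0.42, "tz": 0, "wx": 0, "wy": 0, "wz": 0.85, "claw": 40}, {"tx": -0.034, "ty": 0.49, "tz": 0.02, "wx": 0, "wy": 0, "wz": 1, "claw": 40}, {"tx": -0.034, "ty": 0.55, "tz": 0.05, "wx": 0, "wy": 0, "wz": 1, "claw": 40}]}}

```text
time_s: 27.27
ee_pos: [0.5078, -0.3832, 0.4052]
ee_rot: [0.001, 0.923, -0.386, 0.002]
force: [-0.2, 0.4, -0.1]
gripper_width: 0.471
```

```bash
python3 -c "
from h import *
snap('w27');print(pose()[1].as_matrix())"
```

```text
27.3167 [ 0.5053 -0.3886  0.4005] [ 0.5864  0.4493  0.021   1.6415 -0.0045  1.0512 -1.7576] [-1.1938 -5.182  -2.1015] 0.46580261117209903
[[ 0.7007 -0.7134 -0.0032]
 [-0.7135 -0.7007 -0.0042]
 [ 0.0007  0.0052 -1.    ]]
```

View pics/w27.png

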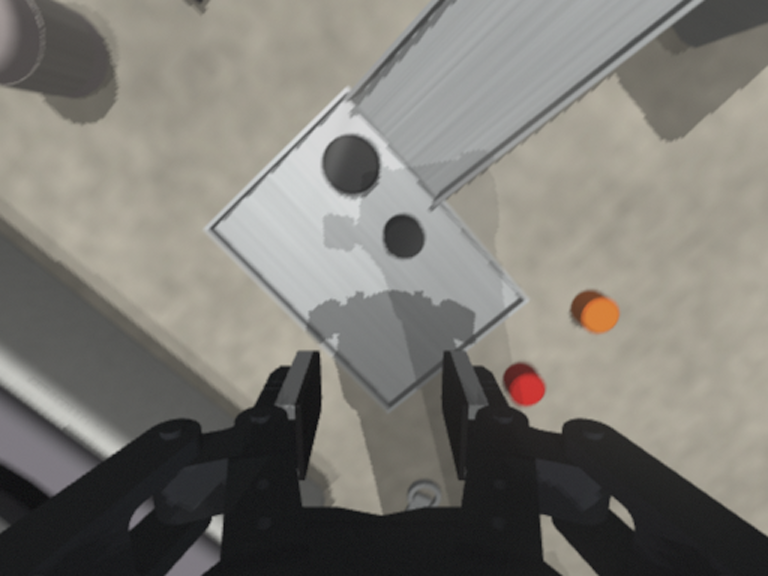

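>>> {"name": "apply_moves", "arguments": {"deltas": [{"tx": 0, "ty": 0, "tz": 0.05, "wx": 0, "wy": 0, "wz": 0, "claw": 40}, {"tx": 0, "ty": 0, "tz": 0.12, "wx": 0, "wy": 0, "wz": 0, "claw": 40}, {"tx": 0, "ty": 0, "tz": 0.19, "wx": 0, "wy": 0, "wz": 0, "claw": 40}, {"tx": 0, "ty": 0, "tz": 0.24, "wx": 0, "wy": 0, "wz": 0, "claw": 40}, {"tx": 0, "ty": 0, "tz": 0.24, "wx": 0, "wy": 0, "wz": 0, "claw": 40}, {"tx": 0, "ty": 0, "tz": 0.24, "wx": 0, "wy": 0, "wz": 0, "claw": 40}]}}

```text
time_s: 27.82
ee_pos: [0.5079, -0.3801, 0.2827]
ee_rot: [-0.0, 0.924, -0.383, -0.001]
force: [-0.2, -0.1, 0.3]
gripper_width: 0.472
```

```bash
python3 - <<'E'
from h import *
m,p,d=snap('w28');from tops import tops;tops(m,d)
t,R=pose();print(R.as_matrix(),R.inv().apply(np.array([.5078,-.4022,.2065])-t)/.5)
E
```

```text
27.8667 [ 0.5085 -0.3806  0.2846] [ 0.5832  0.5778  0.0089  1.7307 -0.0066  0.8322 -1.761 ] [ 0.3672 -0.7308  0.4047] 0.46753656241055225
top [ 0.5451 -0.453   0.0466] [ 0.5545 -0.4481] [0.0865 0.0237]
top [ 0.5698 -0.4134  0.0457] [ 0.5695 -0.413 ] [0.0394 0.0397]
top [ 0.5083 -0.4031  0.0456] [ 0.5079 -0.4027] [0.0296 0.0298]
[[ 0.7072 -0.707   0.0007]
 [-0.707  -0.7072 -0.0005]
 [ 0.0009 -0.0002 -1.    ]] [0.0294 0.0316 0.1561]
```

View pics/w28.png

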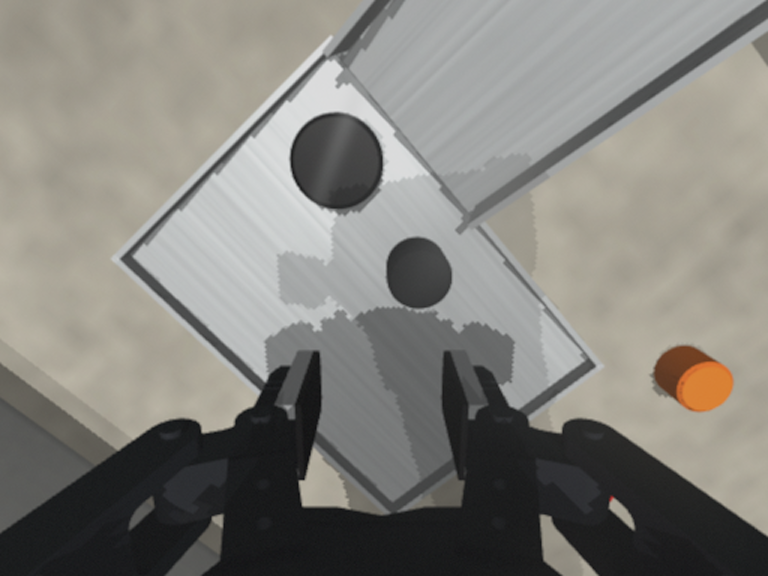

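>>> {"name": "apply_moves", "arguments": {"deltas": [{"tx": 0.03, "ty": 0.032, "tz": 0, "wx": 0, "wy": 0, "wz": 0, "claw": 40}, {"tx": 0.03, "ty": 0.032, "tz": 0.04, "wx": 0, "wy": 0, "wz": 0, "claw": 40}, {"tx": 0.03, "ty": 0.032, "tz": 0.08, "wx": 0, "wy": 0, "wz": 0, "claw": 40}, {"tx": 0.03, "ty": 0.032, "tz": 0.1, "wx": 0, "wy": 0, "wz": 0, "claw": 40}, {"tx": 0.03, "ty": 0.032, "tz": 0.1, "wx": 0, "wy": 0, "wz": 0, "claw": 40}]}}

```text
time_s: 28.28
ee_pos: [0.5073, -0.4021, 0.2333]
ee_rot: [-0.0, 0.924, -0.383, -0.001]
force: [-0.8, 0.6, -0.9]
gripper_width: 0.47
```

```bash
python3 - <<'E'
from h import *
m,p,d=snap('w29')
t,R=pose();print(R.inv().apply(np.array([.508,-.4025,.2065])-t)/.5)
E
```

```text
28.3333 [ 0.5077 -0.4022  0.2344] [ 0.6112  0.6635  0.01    1.7167 -0.0091  0.761  -1.7303] [-0.1071 -0.1859 -0.4348] 0.46336187952790425
[ 0.0007 -0.      0.0558]
```

View pics/w29.png

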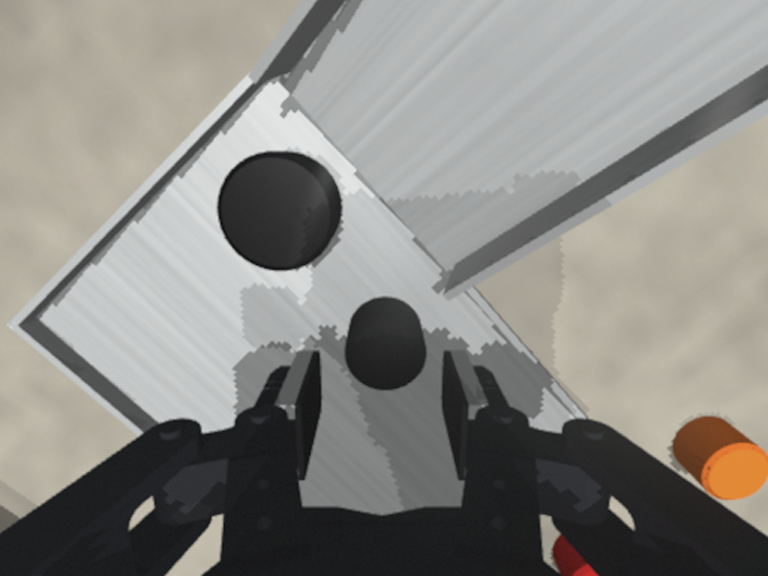

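>>> {"name": "apply_moves", "arguments": {"deltas": [{"tx": 0.001, "ty": 0.001, "tz": 0.03, "wx": 0, "wy": 0, "wz": 0, "claw": 40}, {"tx": 0.001, "ty": 0.001, "tz": 0.054, "wx": 0, "wy": 0, "wz": 0, "claw": 40}, {"tx": 0.001, "ty": 0.001, "tz": 0.054, "wx": 0, "wy": 0, "wz": 0, "claw": 40}, {"tx": 0.001, "ty": 0.001, "tz": 0.054, "wx": 0, "wy": 0, "wz": 0, "claw": 26}, {"tx": 0.001, "ty": 0.001, "tz": 0.054, "wx": 0, "wy": 0, "wz": 0, "claw": 26}, {"tx": 0.001, "ty": 0.001, "tz": 0.054, "wx": 0, "wy": 0, "wz": 0, "claw": 26}, {"tx": 0.001, "ty": 0.001, "tz": 0.054, "wx": 0, "wy": 0, "wz": 0, "claw": 26}, {"tx": 0.001, "ty": 0.001, "tz": 0.054, "wx": 0, "wy": 0, "wz": 0, "claw": 26}]}}

```text
time_s: 29.0
ee_pos: [0.5075, -0.4031, 0.207]
ee_rot: [0.0, 0.924, -0.383, 0.0]
force: [-0.3, -0.4, -0.8]
gripper_width: 0.336
```

```bash
python3 - <<'E'
from h import *
m,p,d=snap('w30')
E
```

```text
29.05 [ 0.5074 -0.4031  0.2069] [ 0.6128  0.7034  0.0095  1.7219 -0.0093  0.7158 -1.7293] [ 0.3881  0.3239 -0.1487] 0.3346892181968336
```

View pics/w30.png

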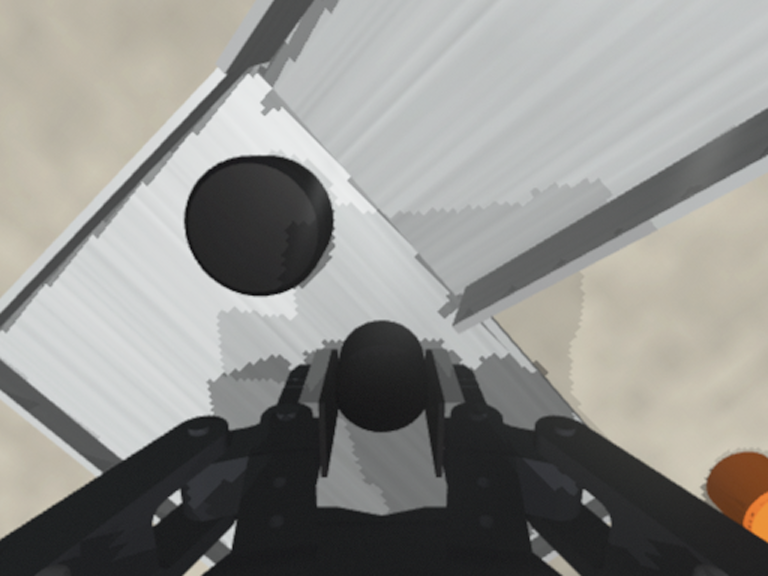

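>>> {"name": "apply_moves", "arguments": {"deltas": [{"tx": 0, "ty": 0, "tz": -0.03, "wx": 0, "wy": 0, "wz": 0, "claw": 26}, {"tx": 0, "ty": 0, "tz": -0.1, "wx": 0, "wy": 0, "wz": 0, "claw": 26}, {"tx": 0, "ty": 0, "tz": -0.18, "wx": 0, "wy": 0, "wz": 0, "claw": 26}, {"tx": 0, "ty": 0, "tz": -0.26, "wx": 0, "wy": 0, "wz": 0, "claw": 26}, {"tx": -0.02, "ty": -0.03, "tz": -0.33, "wx": 0, "wy": 0, "wz": 0, "claw": 26}, {"tx": -0.05, "ty": -0.07, "tz": -0.38, "wx": 0, "wy": 0, "wz": 0, "claw": 26}, {"tx": -0.09, "ty": -0.12, "tz": -0.41, "wx": 0, "wy": 0, "wz": 0, "claw": 26}, {"tx": -0.135, "ty": -0.18, "tz": -0.41, "wx": 0, "wy": 0, "wz": 0, "claw": 26}]}}

```text
time_s: 29.72
ee_pos: [0.5233, -0.2925, 0.4176]
ee_rot: [0.001, 0.923, -0.384, 0.005]
force: [2.2, 0.2, -0.5]
gripper_width: 0.334
```

>>> {"name": "apply_moves", "arguments": {"deltas": [{"tx": -0.045, "ty": -0.06, "tz": 0, "wx": 0, "wy": 0, "wz": -0.12, "claw": 26}, {"tx": -0.09, "ty": -0.12, "tz": 0, "wx": 0, "wy": 0, "wz": -0.25, "claw": 26}, {"tx": -0.135, "ty": -0.18, "tz": 0, "wx": 0, "wy": 0, "wz": -0.38, "claw": 26}, {"tx": -0.18, "ty": -0.24, "tz": 0, "wx": 0, "wy": 0, "wz": -0.5, "claw": 26}, {"tx": -0.225, "ty": -0.3, "tz": 0, "wx": 0, "wy": 0, "wz": -0.63, "claw": 26}, {"tx": -0.27, "ty": -0.36, "tz": 0, "wx": 0, "wy": 0, "wz": -0.76, "claw": 26}, {"tx": -0.315, "ty": -0.42, "tz": 0, "wx": 0, "wy": 0, "wz": -0.9, "claw": 26}, {"tx": -0.36, "ty": -0.475, "tz": 0, "wx": 0, "wy": 0, "wz": -1, "claw": 26}]}}

```text
time_s: 30.38
ee_pos: [0.5638, 0.0056, 0.4132]
ee_rot: [0.0, 1.0, 0.003, 0.001]
force: [1.1, -0.6, -0.8]
gripper_width: 0.336
```

```bash
python3 - <<'E'
from h import *
for i in range(2): m,p,d=snap('w31')
t,R=pose();print(R.as_matrix(),R.inv().apply(np.array([.57,.0424,.375])-t)/.5, R.as_rotvec())
E
```

```text
30.4333 [0.5638 0.014  0.4134] [ 0.1564  0.3357 -0.2953  1.7939  0.1065  1.0246 -1.7313] [1.8116 7.1898 0.1694] 0.33122801017250375
30.4833 [0.5637 0.0108 0.4133] [ 0.1586  0.3353 -0.2916  1.7945  0.107   1.0251 -1.732 ] [ 0.0429  0.5089 -0.9988] 0.33626704170025407
[[ 0.9999  0.0119  0.002 ]
 [ 0.0119 -0.9999  0.0036]
 [ 0.0021 -0.0036 -1.    ]] [ 0.0131 -0.0627  0.0768] [-3.138  -0.0187 -0.0032]
```

>>> {"name": "apply_moves", "arguments": {"deltas": [{"tx": 0.012, "ty": -0.065, "tz": 0.02, "wx": 0, "wy": 0, "wz": 0.01, "claw": 26}, {"tx": 0.012, "ty": -0.065, "tz": 0.05, "wx": 0, "wy": 0, "wz": 0.01, "claw": 26}, {"tx": 0.012, "ty": -0.065, "tz": 0.076, "wx": 0, "wy": 0, "wz": 0.01, "claw": 26}, {"tx": 0.012, "ty": -0.065, "tz": 0.076, "wx": 0, "wy": 0, "wz": 0.01, "claw": 26}, {"tx": 0.012, "ty": -0.065, "tz": 0.076, "wx": 0, "wy": 0, "wz": 0.01, "claw": 26}]}}

```text
time_s: 30.9
ee_pos: [0.5698, 0.0355, 0.374]
ee_rot: [0.0, 1.0, -0.004, -0.0]
force: [-0.5, 0.3, -0.6]
gripper_width: 0.334
```

```bash
python3 - <<'E'
from h import *
m,p,d=snap('w32')
x,y=.5714,.0424
print(proj(m,[x+.017,y,.16])*1.5,proj(m,[x,y+.017,.16])*1.5,proj(m,[x,y-.017,.16])*1.5)
t,R=pose();print(R.inv().apply(np.array([.57,.0424,.338])-t)/.5, R.as_rotvec())
E
```

```text
30.95 [0.5701 0.0354 0.3747] [ 0.1081  0.3906 -0.2874  1.8136  0.1333  0.9552 -1.8159] [-0.6466 -0.4982  0.0814] 0.33389592925781997
[364.5774 288.6825] [324.4802 328.3414] [406.2289 327.5696]
[-0.0005 -0.014   0.0733] [ 3.1412 -0.0145  0.0016]
```

View pics/w32.png

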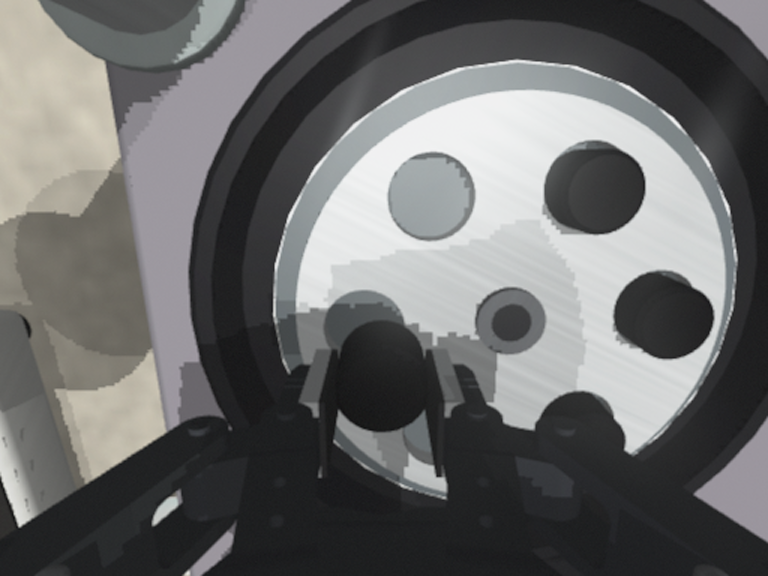

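>>> {"name": "apply_moves", "arguments": {"deltas": [{"tx": 0, "ty": -0.014, "tz": 0.0, "wx": 0, "wy": 0, "wz": 0, "claw": 26}, {"tx": 0, "ty": -0.014, "tz": 0.02, "wx": 0, "wy": 0, "wz": 0, "claw": 26}, {"tx": 0, "ty": -0.014, "tz": 0.035, "wx": 0, "wy": 0, "wz": 0, "claw": 26}, {"tx": 0, "ty": -0.014, "tz": 0.05, "wx": 0, "wy": 0, "wz": 0, "claw": 26}, {"tx": 0, "ty": -0.014, "tz": 0.065, "wx": 0, "wy": 0, "wz": 0, "claw": 26}, {"tx": 0, "ty": -0.014, "tz": 0.072, "wx": 0, "wy": 0, "wz": 0, "claw": 26}, {"tx": 0, "ty": -0.014, "tz": 0.072, "wx": 0, "wy": 0, "wz": 0, "claw": 26}]}}

```text
time_s: 31.53
ee_pos: [0.5699, 0.0429, 0.3366]
ee_rot: [0.0, 1.0, -0.004, -0.001]
force: [-0.3, 0.7, 0.0]
gripper_width: 0.335
```

Release, rise and look at the whole plate.

>>> {"name": "apply_moves", "arguments": {"deltas": [{"tx": 0, "ty": 0, "tz": 0, "wx": 0, "wy": 0, "wz": 0, "claw": 31}, {"tx": 0, "ty": 0, "tz": 0, "wx": 0, "wy": 0, "wz": 0, "claw": 36}, {"tx": 0, "ty": 0, "tz": 0, "wx": 0, "wy": 0, "wz": 0, "claw": 40}, {"tx": 0, "ty": 0, "tz": 0, "wx": 0, "wy": 0, "wz": 0, "claw": 40}, {"tx": 0, "ty": 0, "tz": -0.05, "wx": 0, "wy": 0, "wz": 0, "claw": 40}, {"tx": 0, "ty": 0, "tz": -0.12, "wx": 0, "wy": 0, "wz": 0, "claw": 40}, {"tx": -0.03, "ty": 0, "tz": -0.2, "wx": 0, "wy": 0, "wz": 0, "claw": 36}, {"tx": -0.06, "ty": 0.05, "tz": -0.28, "wx": 0, "wy": 0, "wz": 0, "claw": 36}]}}

```text
time_s: 32.2
ee_pos: [0.5421, 0.0265, 0.4727]
ee_rot: [-0.001, 1.0, -0.001, 0.001]
force: [1.1, -0.7, -0.1]
gripper_width: 0.423
```

>>> {"name": "apply_moves", "arguments": {"deltas": [{"tx": 0, "ty": 0.06, "tz": -0.07, "wx": 0, "wy": 0, "wz": 0, "claw": 36}, {"tx": 0, "ty": 0.06, "tz": -0.1, "wx": 0, "wy": 0, "wz": 0, "claw": 36}, {"tx": 0, "ty": 0.06, "tz": -0.1, "wx": 0, "wy": 0, "wz": 0, "claw": 36}]}}

```text
time_s: 32.45
ee_pos: [0.5427, -0.0094, 0.5259]
ee_rot: [0.001, 1.0, -0.006, 0.005]
force: [0.5, -0.1, -1.2]
gripper_width: 0.421
```

```bash
python3 - <<'E'
from pk import *
np.set_printoptions(precision=4,suppress=True)
m,p,d=snap('w33')
P=cloud(m,d)
for k in range(6):
    c=mod(r.x,k)
    q=(np.hypot(P[...,0]-c[0],P[...,1]-c[1])<.022)&(P[...,2]>.166)&(P[...,2]<.21);Q=P[q]
    if len(Q)>50: print(k,c,len(Q),'z',np.percentile(Q[:,2],[5,50,95]),'ctr',(Q.min(0)+Q.max(0))[:2]/2)
m,p,d=snap('sc33',cam='scene',f=1.5)
E
```

```text
32.5 [ 0.5424 -0.0081  0.5233] [ 0.197   0.2013 -0.2844  1.7073  0.0604  1.2359 -1.6823] [-0.1099  0.7742  0.4685] 0.4207031341414077
1 [0.5714 0.0424] 693 z [0.1733 0.1754 0.1768] ctr [0.5718 0.0434]
3 [ 0.525  -0.0505] 636 z [0.1719 0.1756 0.1769] ctr [ 0.5249 -0.0492]
4 [ 0.5787 -0.0773] 714 z [0.1728 0.1756 0.1769] ctr [ 0.5779 -0.0758]
5 [ 0.6287 -0.0443] 779 z [0.174  0.1757 0.177 ] ctr [ 0.6279 -0.0428]
32.55 [ 0.5421 -0.0074  0.5212] [ 0.1961  0.2031 -0.2852  1.7097  0.0603  1.2355 -1.6824] [ 0.0091  1.2153 -1.133 ] 0.4188615085135623
```

View pics/w33.png

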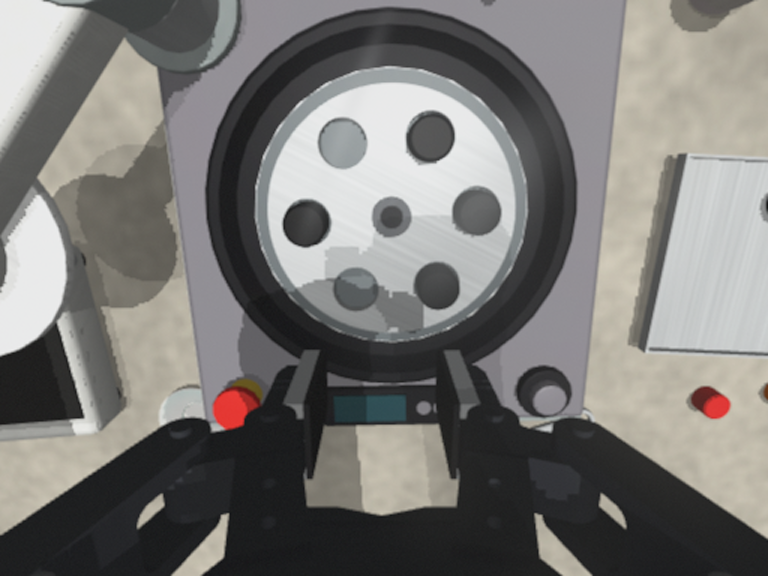

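View pics/sc33.png

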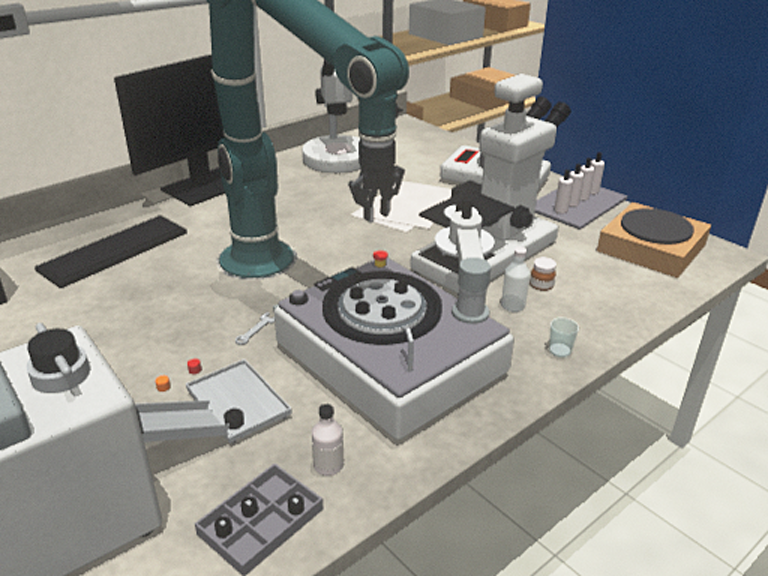

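>>> {"name": "apply_moves", "arguments": {"deltas": [{"tx": 0.0, "ty": -0.07, "tz": 0, "wx": 0, "wy": 0, "wz": 0, "claw": 38}, {"tx": 0.0, "ty": -0.14, "tz": 0, "wx": 0, "wy": 0, "wz": 0, "claw": 38}, {"tx": 0.01, "ty": -0.21, "tz": 0, "wx": 0, "wy": 0, "wz": 0, "claw": 38}, {"tx": 0.02, "ty": -0.28, "tz": 0, "wx": 0, "wy": 0, "wz": 0, "claw": 38}, {"tx": 0.034, "ty": -0.35, "tz": 0, "wx": 0, "wy": 0, "wz": 0, "claw": 38}, {"tx": 0.034, "ty": -0.42, "tz": 0, "wx": 0, "wy": 0, "wz": 0, "claw": 38}, {"tx": 0.034, "ty": -0.47, "tz": 0, "wx": 0, "wy": 0, "wz": 0, "claw": 38}, {"tx": 0.034, "ty": -0.518, "tz": 0, "wx": 0, "wy": 0, "wz": 0, "claw": 38}]}}

```text
time_s: 33.22
ee_pos: [0.5604, 0.2546, 0.5182]
ee_rot: [0.0, 1.0, -0.002, -0.002]
force: [0.3, -0.2, 1.2]
gripper_width: 0.445
```

```bash
python3 - <<'E'
from h import *
for i in range(2): m,p,d=snap('w34')
P=cloud(m,d)
k=(P[...,2]>.316)&(P[...,2]<.33)&(abs(P[...,0]-.56)<.05)&(abs(P[...,1]-.25)<.05)&(d>0)
Q=P[k];print(len(Q),Q.min(0),Q.max(0),(Q.min(0)+Q.max(0))/2)
E
```

```text
33.2667 [0.5592 0.2594 0.5181] [-0.1772  0.3602 -0.4123  1.5306  0.1422  1.2832 -2.176 ] [-1.0469  3.7871 -0.2974] 0.4446875834369531
33.3167 [0.5594 0.2572 0.5182] [-0.1751  0.3588 -0.4106  1.5322  0.1424  1.2838 -2.1728] [-0.6063  0.6651 -0.3612] 0.4416729230513283
1224 [0.553  0.245  0.3161] [0.5759 0.2682 0.3232] [0.5645 0.2566 0.3197]
```

View pics/w34.png

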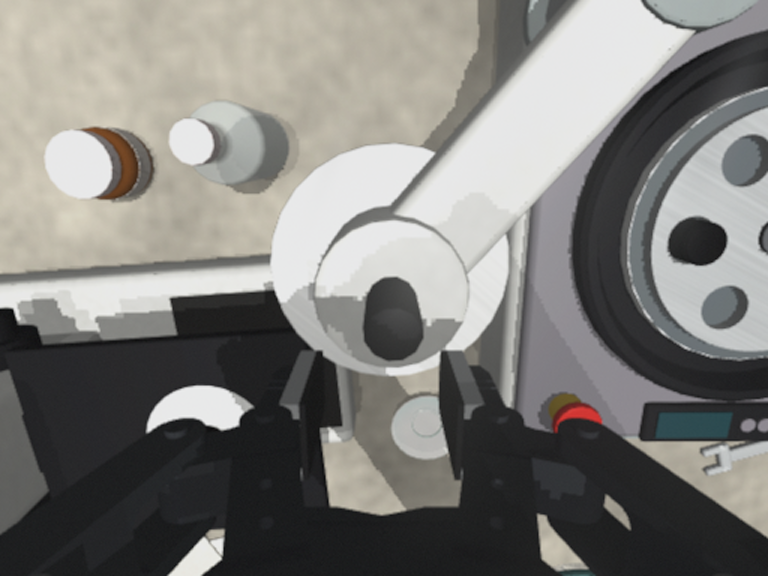

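>>> {"name": "apply_moves", "arguments": {"deltas": [{"tx": 0.008, "ty": 0, "tz": 0, "wx": 0, "wy": 0, "wz": 0, "claw": 38}, {"tx": 0.008, "ty": 0, "tz": 0, "wx": 0, "wy": 0, "wz": 0, "claw": 38}, {"tx": 0.008, "ty": 0, "tz": 0.06, "wx": 0, "wy": 0, "wz": 0, "claw": 38}, {"tx": 0.008, "ty": 0, "tz": 0.12, "wx": 0, "wy": 0, "wz": 0, "claw": 38}, {"tx": 0.008, "ty": 0, "tz": 0.12, "wx": 0, "wy": 0, "wz": 0, "claw": 38}, {"tx": 0.008, "ty": 0, "tz": 0.12, "wx": 0, "wy": 0, "wz": 0, "claw": 29}, {"tx": 0.008, "ty": 0, "tz": 0.12, "wx": 0, "wy": 0, "wz": 0, "claw": 29}]}}

```text
time_s: 33.9
ee_pos: [0.5659, 0.251, 0.4618]
ee_rot: [-0.0, 1.0, -0.004, 0.001]
force: [-0.1, 1.2, 0.8]
gripper_width: 0.342
```

```bash
python3 - <<'E'
from h import *
m,p,d=snap('w35')
E
```

```text
33.95 [0.566  0.2511 0.4624] [-0.1724  0.4011 -0.3986  1.5995  0.1661  1.1718 -2.1866] [0.3225 0.0345 1.0108] 0.3404048082464673
```

View pics/w35.png

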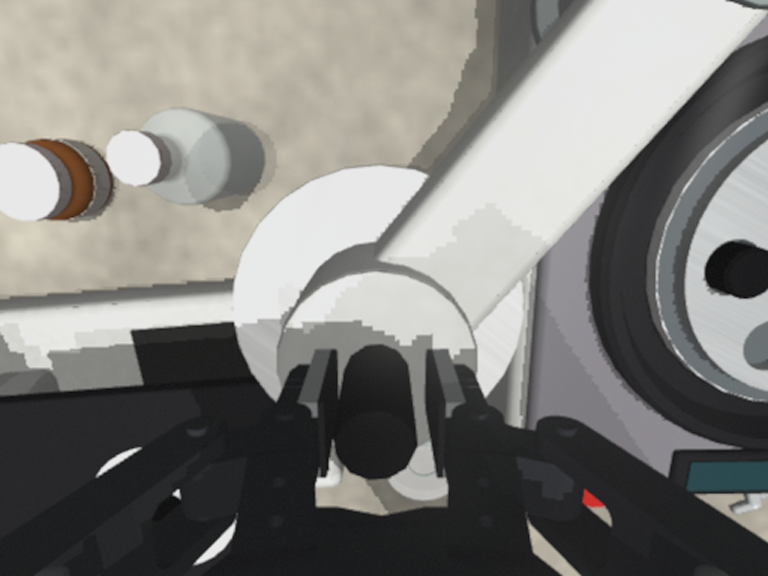

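>>> {"name": "apply_moves", "arguments": {"deltas": [{"tx": -0.032, "ty": 0.029, "tz": 0, "wx": 0, "wy": 0, "wz": 0, "claw": 29}, {"tx": -0.05, "ty": 0.058, "tz": 0, "wx": 0, "wy": 0, "wz": 0, "claw": 29}, {"tx": -0.066, "ty": 0.089, "tz": 0, "wx": 0, "wy": 0, "wz": 0, "claw": 29}, {"tx": -0.079, "ty": 0.121, "tz": 0, "wx": 0, "wy": 0, "wz": 0, "claw": 29}, {"tx": -0.09, "ty": 0.154, "tz": 0, "wx": 0, "wy": 0, "wz": 0, "claw": 29}, {"tx": -0.097, "ty": 0.187, "tz": 0, "wx": 0, "wy": 0, "wz": 0, "claw": 29}, {"tx": -0.102, "ty": 0.222, "tz": 0, "wx": 0, "wy": 0, "wz": 0, "claw": 29}, {"tx": -0.103, "ty": 0.256, "tz": 0, "wx": 0, "wy": 0, "wz": 0, "claw": 29}]}}

```text
time_s: 34.62
ee_pos: [0.5122, 0.1243, 0.4627]
ee_rot: [-0.001, 1.0, -0.003, 0.001]
force: [-2.0, 2.9, 0.6]
gripper_width: 0.341
```

```bash
python3 - <<'E'
from h import *
m,p,d=snap('w36')
E
```

```text
34.6667 [0.5129 0.1202 0.4626] [ 0.0259  0.2301 -0.3728  1.8187  0.0958  1.1079 -1.963 ] [-0.7169 -2.7926  0.6901] 0.3401786805111635
```

View pics/w36.png

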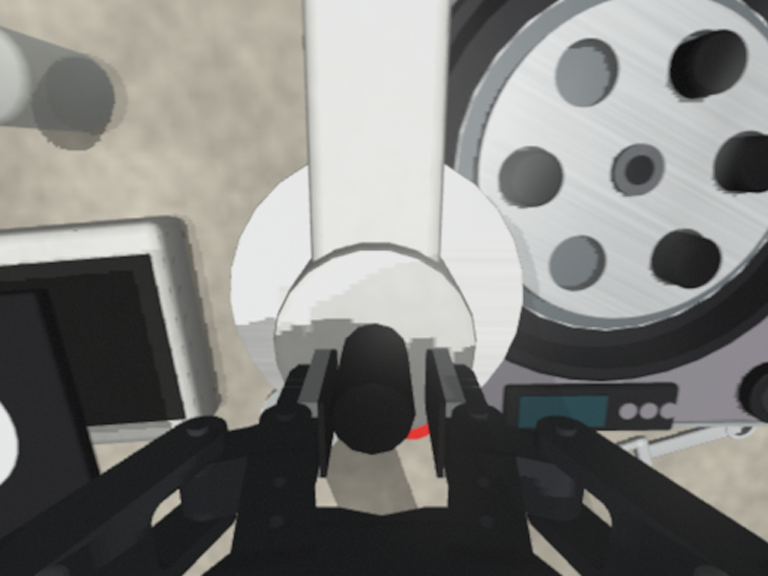

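>>> {"name": "apply_moves", "arguments": {"deltas": [{"tx": 0.009, "ty": 0.037, "tz": 0, "wx": 0, "wy": 0, "wz": 0, "claw": 29}, {"tx": 0.014, "ty": 0.071, "tz": 0, "wx": 0, "wy": 0, "wz": 0, "claw": 29}, {"tx": 0.021, "ty": 0.106, "tz": 0, "wx": 0, "wy": 0, "wz": 0, "claw": 29}, {"tx": 0.032, "ty": 0.139, "tz": 0, "wx": 0, "wy": 0, "wz": 0, "claw": 29}, {"tx": 0.045, "ty": 0.171, "tz": 0, "wx": 0, "wy": 0, "wz": 0, "claw": 29}, {"tx": 0.061, "ty": 0.202, "tz": 0, "wx": 0, "wy": 0, "wz": 0, "claw": 29}, {"tx": 0.08, "ty": 0.23, "tz": 0, "wx": 0, "wy": 0, "wz": 0, "claw": 29}, {"tx": 0.092, "ty": 0.248, "tz": 0, "wx": 0, "wy": 0, "wz": 0, "claw": 29}]}}

```text
time_s: 35.33
ee_pos: [0.5589, -0.0015, 0.4622]
ee_rot: [0.0, 1.0, -0.005, 0.001]
force: [0.0, 2.2, 1.2]
gripper_width: 0.336
```

```bash
python3 - <<'E'
from h import *
m,p,d=snap('w37')
E
```

```text
35.3833 [ 0.5596 -0.0033  0.4619] [ 0.187   0.2809 -0.2927  1.7498  0.0908  1.1206 -1.7165] [ 0.7242 -1.437  -0.1689] 0.33690199249254643
```

View pics/w37.png

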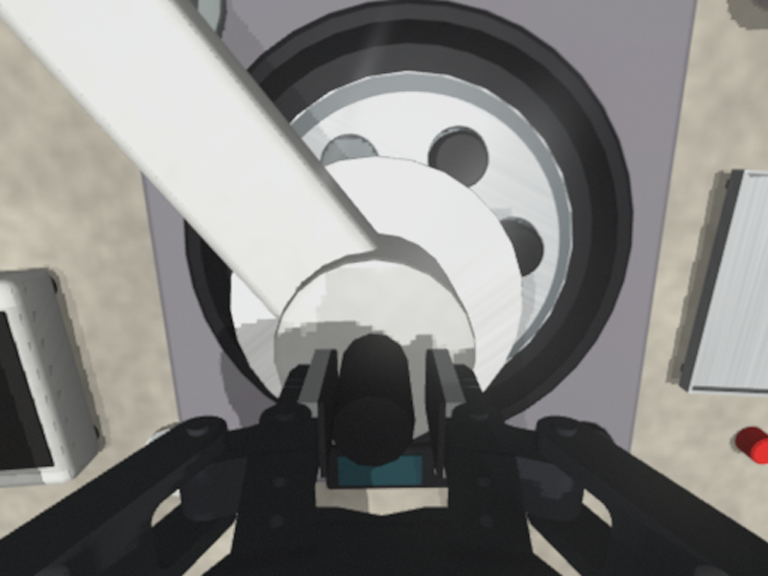

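>>> {"name": "apply_moves", "arguments": {"deltas": [{"tx": 0.01, "ty": 0.01, "tz": 0, "wx": 0, "wy": 0, "wz": 0, "claw": 29}, {"tx": 0.018, "ty": 0.018, "tz": 0, "wx": 0, "wy": 0, "wz": 0, "claw": 29}, {"tx": 0.023, "ty": 0.024, "tz": 0, "wx": 0, "wy": 0, "wz": 0, "claw": 29}, {"tx": 0.026, "ty": 0.028, "tz": 0, "wx": 0, "wy": 0, "wz": 0, "claw": 29}, {"tx": 0.026, "ty": 0.028, "tz": 0, "wx": 0, "wy": 0, "wz": 0, "claw": 29}]}}

```text
time_s: 35.8
ee_pos: [0.5712, -0.0144, 0.4607]
ee_rot: [-0.0, 1.0, -0.004, 0.001]
force: [0.9, 1.6, 0.8]
gripper_width: 0.341
```

>>> {"name": "apply_moves", "arguments": {"deltas": [{"tx": 0.003, "ty": 0.004, "tz": 0, "wx": 0, "wy": 0, "wz": 0, "claw": 29}, {"tx": 0.005, "ty": 0.007, "tz": 0, "wx": 0, "wy": 0, "wz": 0, "claw": 29}, {"tx": 0.005, "ty": 0.007, "tz": 0, "wx": 0, "wy": 0, "wz": 0, "claw": 29}]}}

```text
time_s: 36.05
ee_pos: [0.5736, -0.0177, 0.4607]
ee_rot: [-0.0, 1.0, -0.004, 0.001]
force: [2.3, 3.0, 0.2]
gripper_width: 0.345
```

>>> {"name": "apply_moves", "arguments": {"deltas": [{"tx": 0.002, "ty": 0.004, "tz": 0, "wx": 0, "wy": 0, "wz": 0, "claw": 29}, {"tx": 0.004, "ty": 0.007, "tz": 0, "wx": 0, "wy": 0, "wz": 0, "claw": 29}, {"tx": 0.004, "ty": 0.007, "tz": 0, "wx": 0, "wy": 0, "wz": 0, "claw": 29}]}}

```text
time_s: 36.3
ee_pos: [0.5756, -0.0203, 0.4607]
ee_rot: [-0.001, 1.0, -0.003, 0.001]
force: [4.0, 5.9, -0.5]
gripper_width: 0.338
```

>>> {"name": "apply_moves", "arguments": {"deltas": [{"tx": 0.0, "ty": 0.003, "tz": 0, "wx": 0, "wy": 0, "wz": 0, "claw": 29}, {"tx": 0.0, "ty": 0.005, "tz": 0, "wx": 0, "wy": 0, "wz": 0, "claw": 29}, {"tx": 0.0, "ty": 0.005, "tz": 0, "wx": 0, "wy": 0, "wz": 0, "claw": 29}]}}

```text
time_s: 36.55
ee_pos: [0.5756, -0.0208, 0.4607]
ee_rot: [-0.003, 1.0, -0.002, 0.001]
force: [4.9, 9.7, -1.1]
gripper_width: 0.342
```

```bash
python3 - <<'E'
from h import *
m,p,d=snap('w38')
E
```

```text
36.6 [ 0.5756 -0.0208  0.4607] [ 0.208   0.3105 -0.2838  1.7129  0.0894  1.1289 -1.6766] [ 4.2188 10.8038 -1.3275] 0.34303667407042215
```

View pics/w38.png

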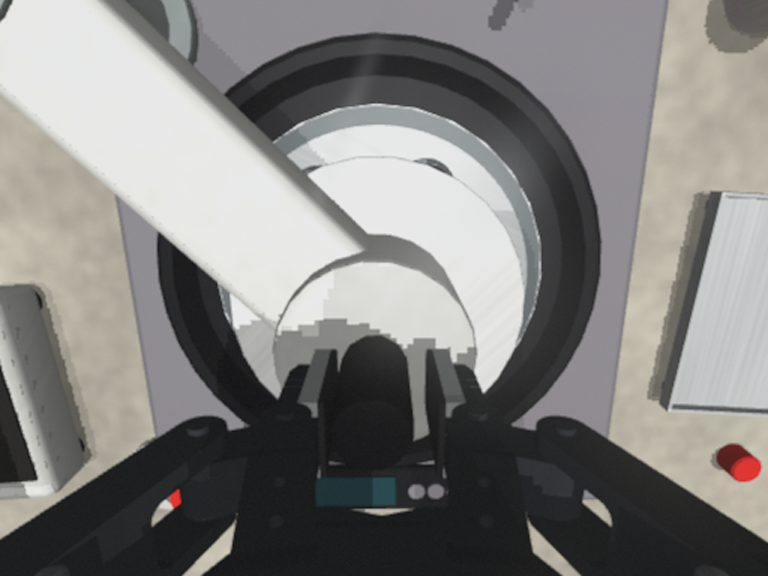

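>>> {"name": "apply_moves", "arguments": {"deltas": [{"tx": 0.0, "ty": -0.004, "tz": 0, "wx": 0, "wy": 0, "wz": 0, "claw": 34}, {"tx": 0.0, "ty": -0.006, "tz": 0, "wx": 0, "wy": 0, "wz": 0, "claw": 38}, {"tx": 0.0, "ty": -0.006, "tz": 0, "wx": 0, "wy": 0, "wz": 0, "claw": 40}, {"tx": 0.0, "ty": -0.006, "tz": -0.04, "wx": 0, "wy": 0, "wz": 0, "claw": 40}, {"tx": 0.0, "ty": -0.006, "tz": -0.11, "wx": 0, "wy": 0, "wz": 0, "claw": 40}, {"tx": -0.04, "ty": 0.03, "tz": -0.14, "wx": 0, "wy": 0, "wz": 0, "claw": 20}, {"tx": -0.1, "ty": 0.08, "tz": -0.14, "wx": 0, "wy": 0, "wz": 0, "claw": 0}, {"tx": -0.16, "ty": 0.13, "tz": -0.14, "wx": 0, "wy": 0, "wz": 0, "claw": 0}]}}

```text
time_s: 37.27
ee_pos: [0.4938, -0.0895, 0.5313]
ee_rot: [0.001, 1.0, -0.004, 0.001]
force: [-0.5, -0.7, 0.1]
gripper_width: 0.054
```

>>> {"name": "apply_moves", "arguments": {"deltas": [{"tx": -0.06, "ty": 0.04, "tz": 0, "wx": 0, "wy": 0, "wz": 0, "claw": 0}, {"tx": -0.12, "ty": 0.08, "tz": 0, "wx": 0, "wy": 0, "wz": 0, "claw": 0}, {"tx": -0.18, "ty": 0.1, "tz": 0.03, "wx": 0, "wy": 0, "wz": 0, "claw": 0}, {"tx": -0.18, "ty": 0.1, "tz": 0.03, "wx": 0, "wy": 0, "wz": 0, "claw": 0}, {"tx": -0.18, "ty": 0.1, "tz": 0.03, "wx": 0, "wy": 0, "wz": 0, "claw": 0}]}}

```text
time_s: 37.68
ee_pos: [0.4025, -0.139, 0.5153]
ee_rot: [0.0, 1.0, -0.006, -0.001]
force: [0.4, -0.4, 0.7]
gripper_width: -0.003
```

```bash
python3 - <<'E'
from h import *
m,p,d=snap('w39')
P=cloud(m,d);k=(P[...,2]>.314)&(P[...,2]<.33)&(abs(P[...,0]-.57)<.06)&(abs(P[...,1]+.02)<.06)&(d>0)
Q=P[k]
if len(Q):print(len(Q),(Q.min(0)+Q.max(0))/2)
D0=np.load('pics/scene0.npy');ms,ps,ds=snap('sc39',cam='scene')
k=np.s_[150:170,245:265];print(np.abs(ds[k]-D0[k]).mean(),np.abs(ds[165:185,255:310]-D0[165:185,255:310]).mean())
E
```

```text
37.7333 [ 0.4039 -0.1383  0.5158] [ 0.4407 -0.0186 -0.1855  1.9592 -0.0032  1.2    -1.324 ] [ 0.6294  0.0436 -0.0294] -0.0019642588270625404
37.7833 [ 0.4047 -0.1378  0.5161] [ 0.4399 -0.0177 -0.1862  1.9578 -0.0033  1.2    -1.324 ] [ 1.0873  1.0264 -0.3138] 0.0014466201690801947
0.04392909 0.025340255
```

View pics/w39.png

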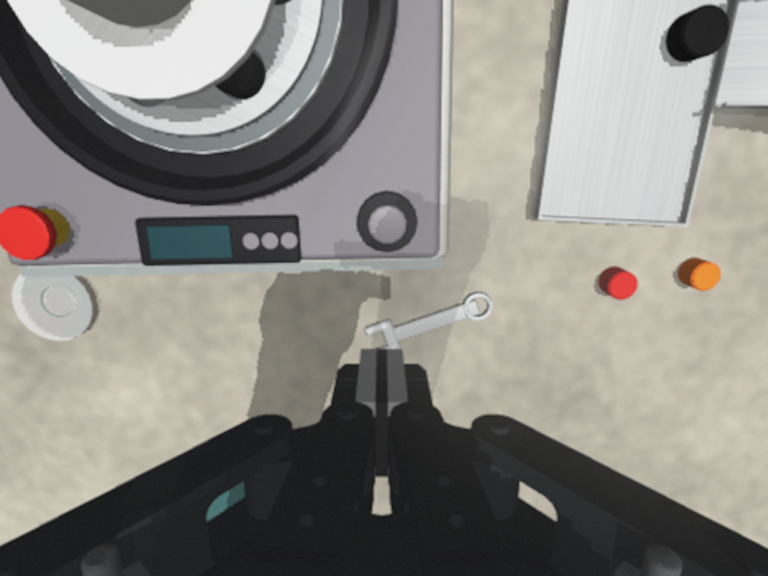

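View pics/sc39.png

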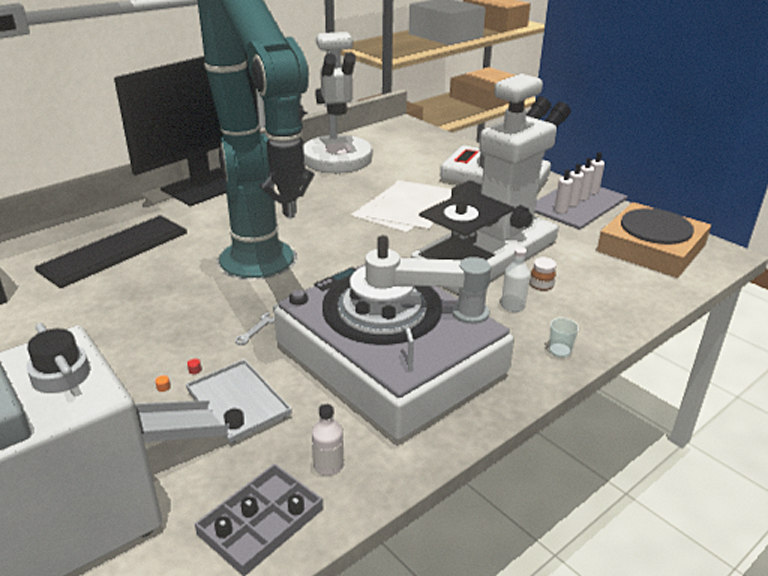

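```bash
python3 - <<'E'
from h import *
a=cv2.imread('pics/scene0.png');b0=cv2.imread('pics/sc39.png');b=cv2.resize(b0,(512,384),interpolation=cv2.INTER_AREA)
t=a[150:200,235:305].astype(np.uint8)
res=cv2.matchTemplate(b[140:210,225:315],t,cv2.TM_CCOEFF_NORMED);print(cv2.minMaxLoc(res),res[10,9:12],res[9:12,10])
c=np.hstack([a[140:215,230:330],b[140:215,230:330]]);cv2.imwrite('pics/cmp.png',cv2.resize(c,None,fx=4,fy=4,interpolation=cv2.INTER_NEAREST))
m,d=load('w39');
for z in (.156,.158): print('btn',atz(m,387/1.5,226/1.5,z))
P=cloud(m,d);print(P[int(222/1.5)-2:int(222/1.5)+3,258,2])
E
```

```text
(-0.09075246751308441, 0.9595694541931152, (0, 20), (10, 11)) [0.909028  0.9425988 0.899099 ] [0.8054704  0.9425988  0.95956945]
btn [ 0.42459668 -0.14336401  0.156     ]
btn [ 0.42489663 -0.14333755  0.158     ]
[0.15976354 0.15781446 0.15838603 0.15745968 0.1571687 ]
```

View pics/cmp.png

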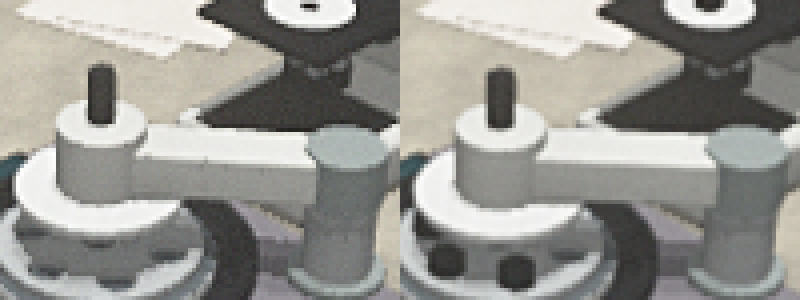

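```bash
python3 - <<'E'
from h import *
m,p,d=snap('sc40',cam='scene',f=1)
a=cv2.imread('pics/scene0.png',0).astype(np.float32);b=cv2.imread('pics/sc40.png',0).astype(np.float32)
for n,(x0,y0,x1,y1) in dict(col=(304,170,330,215),post=(240,152,275,200),stage=(285,125,345,155),deck=(190,240,340,285)).items():
    A=a[y0:y1,x0:x1].copy();B=b[y0:y1,x0:x1].copy()
    print(n,cv2.phaseCorrelate(A,B,cv2.createHanningWindow((x1-x0,y1-y0),cv2.CV_32F)))
E
```

```text
37.8333 [ 0.4051 -0.1375  0.516 ] [ 0.4393 -0.017  -0.1865  1.9572 -0.0034  1.2    -1.3239] [0.3089 0.5121 0.1132] 0.002331007045889979
col ((0.48771456801658175, 0.48006540100293194), 0.9823959794064118)
post ((-0.14783314552398608, 1.014615169614384), 0.9913170326639105)
stage ((-0.06335421808653763, -0.22189192400257163), 0.6354822455512152)
deck ((-0.0710797908719627, 0.516477808677088), 0.9523311015941479)
```

```bash
python3 - <<'E'
from h import *
m,p,d=snap('sd40',cam='side',f=1)
a=cv2.imread('pics/side0.png',0).astype(np.float32);b=cv2.imread('pics/sd40.png',0).astype(np.float32)
for n,(x0,y0,x1,y1) in dict(col=(288,135,320,185),post=(258,148,302,200),postonly=(262,148,290,176),deck=(205,230,380,290),bottle=(365,265,405,325),jar=(230,135,265,180)).items():
    A=a[y0:y1,x0:x1].copy();B=b[y0:y1,x0:x1].copy()
    print(n,cv2.phaseCorrelate(A,B,cv2.createHanningWindow((x1-x0,y1-y0),cv2.CV_32F)))
ms=bot.camera_model('scene')
J=[proj(bot.camera_model(c),[.5756+.01*dx,-.0174+.01*dy,.3])-proj(bot.camera_model(c),[.5756,-.0174,.3]) for c in('scene','side') for dx,dy in((1,0),(0,1))];print(J)
a=cv2.imread('pics/scene0.png');b=cv2.imread('pics/sc40.png')
c=np.vstack([a[150:200,235:325],b[150:200,235:325]]);cv2.imwrite('pics/cmp2.png',cv2.resize(c,None,fx=6,fy=6,interpolation=cv2.INTER_NEAREST))
E
```

```text
37.8833 [ 0.4052 -0.1374  0.5159] [ 0.439  -0.0167 -0.1866  1.9571 -0.0033  1.2    -1.3239] [-0.2763  0.1492  0.0328] 0.0013740167060328928
col ((0.27721015158457796, 0.12339225254376984), 0.8982786840200424)
post ((2.5235157525078087, 0.7890952085587273), 0.9468281388773349)
postonly ((2.136074798909261, 0.7228722962037821), 0.9108780484729343)
deck ((0.010031543254157782, -0.04829380970171471), 0.8846261582551179)
bottle ((0.01411326241504085, -0.1032833337839314), 0.8883259614308675)
jar ((-0.012393619728932492, 0.501897916656457), 0.8084518650431692)
[array([2.0371, 1.1905]), array([ 2.342 , -0.9871]), array([ 3.5679, -0.4995]), array([-1.2769, -1.8934])]
```

View pics/cmp2.png

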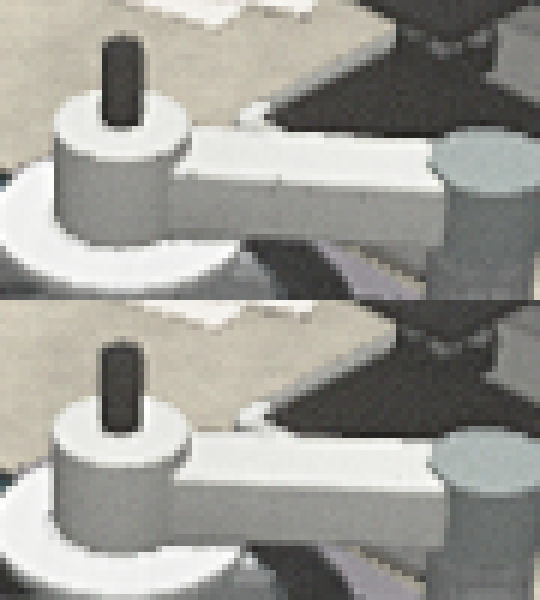

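>>> {"name": "apply_moves", "arguments": {"deltas": [{"tx": 0.041, "ty": 0.013, "tz": 0.07, "wx": 0, "wy": 0, "wz": 0, "claw": 0}, {"tx": 0.041, "ty": 0.013, "tz": 0.14, "wx": 0, "wy": 0, "wz": 0, "claw": 0}, {"tx": 0.041, "ty": 0.013, "tz": 0.21, "wx": 0, "wy": 0, "wz": 0, "claw": 0}, {"tx": 0.041, "ty": 0.013, "tz": 0.28, "wx": 0, "wy": 0, "wz": 0, "claw": 0}, {"tx": 0.041, "ty": 0.013, "tz": 0.33, "wx": 0, "wy": 0, "wz": 0, "claw": 0}, {"tx": 0.041, "ty": 0.013, "tz": 0.33, "wx": 0, "wy": 0, "wz": 0, "claw": 0}, {"tx": 0.041, "ty": 0.013, "tz": 0.33, "wx": 0, "wy": 0, "wz": 0, "claw": 0}]}}

```text
time_s: 38.47
ee_pos: [0.4254, -0.1441, 0.3499]
ee_rot: [-0.001, 1.0, -0.003, -0.001]
force: [-0.1, -0.2, -0.2]
gripper_width: -0.001
```

```bash
python3 - <<'E'
from h import *
m,p,d=snap('w41')
for q in ([.4255,-.144,.157],): print(proj(m,q)*1.5)
E
```

```text
38.5167 [ 0.4259 -0.1443  0.3513] [ 0.4207  0.2144 -0.188   2.1149  0.0543  0.816  -1.3781] [0.1079 0.3042 0.1125] -0.001149605073228702
[383.1077 350.8401]
```

View pics/w41.png

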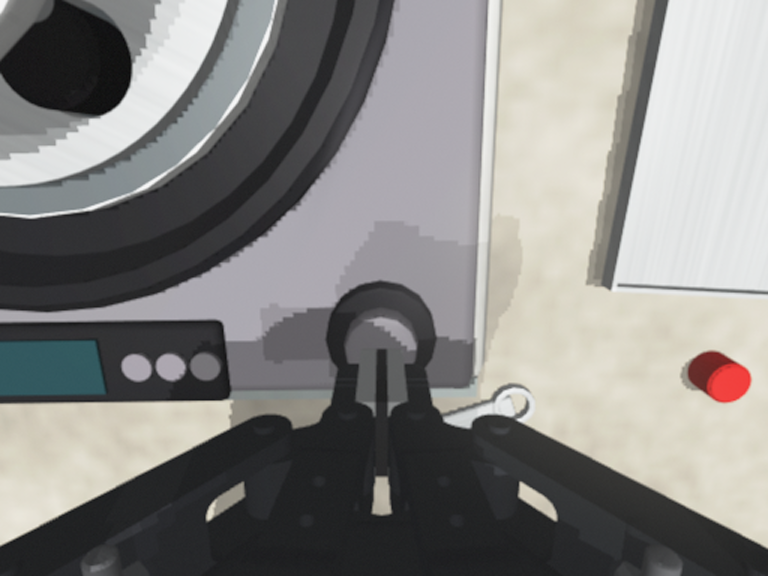

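>>> {"name": "apply_moves", "arguments": {"deltas": [{"tx": 0, "ty": 0, "tz": 0.02, "wx": 0, "wy": 0, "wz": 0, "claw": 0}, {"tx": 0, "ty": 0, "tz": 0.035, "wx": 0, "wy": 0, "wz": 0, "claw": 0}, {"tx": 0, "ty": 0, "tz": 0.04, "wx": 0, "wy": 0, "wz": 0, "claw": 0}, {"tx": 0, "ty": 0, "tz": 0.044, "wx": 0, "wy": 0, "wz": 0, "claw": 0}, {"tx": 0, "ty": 0, "tz": 0.047, "wx": 0, "wy": 0, "wz": 0, "claw": 0}, {"tx": 0, "ty": 0, "tz": 0.047, "wx": 0, "wy": 0, "wz": 0, "claw": 0}]}}

```text
time_s: 39.02
ee_pos: [0.4249, -0.1445, 0.3273]
ee_rot: [0.0, 1.0, -0.004, 0.0]
force: [-0.3, -0.5, 3.6]
gripper_width: 0.004
```

>>> {"name": "apply_moves", "arguments": {"deltas": [{"tx": 0, "ty": 0, "tz": 0.003, "wx": 0, "wy": 0, "wz": 0, "claw": 0}, {"tx": 0, "ty": 0, "tz": 0.006, "wx": 0, "wy": 0, "wz": 0, "claw": 0}, {"tx": 0, "ty": 0, "tz": 0.008, "wx": 0, "wy": 0, "wz": 0, "claw": 0}, {"tx": 0, "ty": 0, "tz": 0.008, "wx": 0, "wy": 0, "wz": 0, "claw": 0}]}}

```text
time_s: 39.35
ee_pos: [0.425, -0.1445, 0.3251]
ee_rot: [0.0, 1.0, -0.004, 0.0]
force: [-7.4, 2.7, 23.3]
gripper_width: 0.0
```

>>> {"name": "apply_moves", "arguments": {"deltas": [{"tx": 0, "ty": 0, "tz": 0.001, "wx": 0, "wy": 0, "wz": 0, "claw": 0}, {"tx": 0, "ty": 0, "tz": 0.001, "wx": 0, "wy": 0, "wz": 0, "claw": 0}]}}

```text
time_s: 39.52
ee_pos: [0.425, -0.1445, 0.3251]
ee_rot: [0.0, 1.0, -0.004, 0.0]
force: [-7.6, 1.9, 27.2]
gripper_width: 0.001
```

```bash
python3 - <<'E'
from h import *
snap('w42');snap('sd42',cam='side',crop=(190,190,290,265),f=8)
E
```

```text
39.5667 [ 0.425  -0.1445  0.3251] [ 0.4155  0.2551 -0.1839  2.1387  0.0687  0.752  -1.3916] [-9.0719  3.1558 27.0539] 0.0020893616961570236
39.6167 [ 0.425  -0.1445  0.3251] [ 0.4155  0.2551 -0.1839  2.1387  0.0687  0.752  -1.3916] [-7.7849  3.3696 27.3559] 0.0011205036215992397
```

View pics/w42.png

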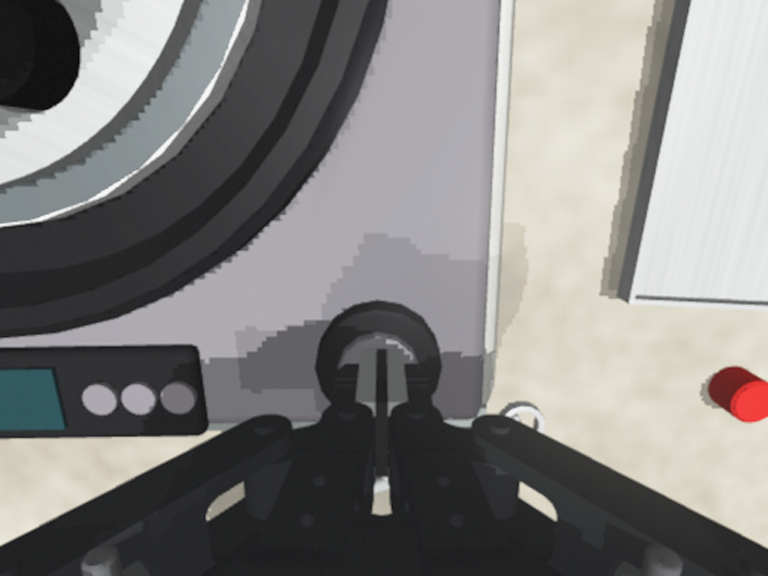

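View pics/sd42.png

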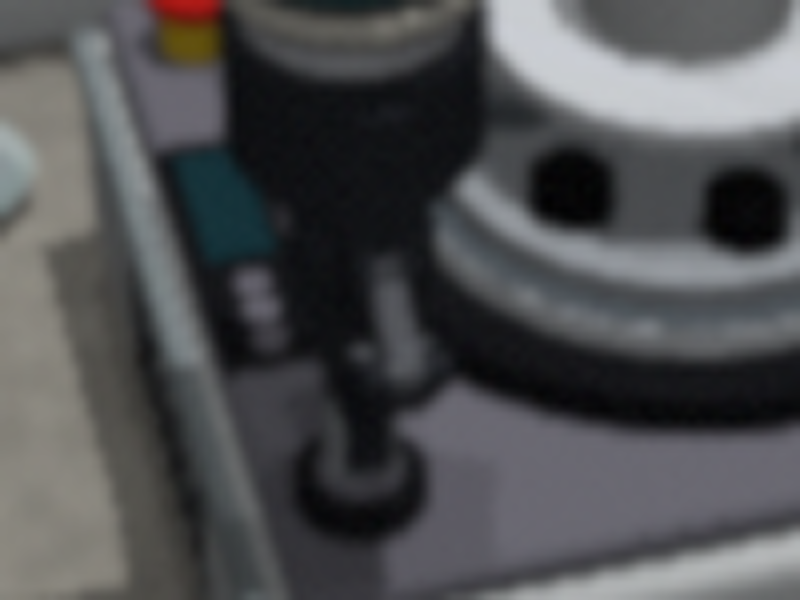

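>>> {"name": "apply_moves", "arguments": {"deltas": [{"tx": 0, "ty": 0, "tz": -0.03, "wx": 0, "wy": 0, "wz": 0, "claw": 0}, {"tx": 0, "ty": 0, "tz": -0.09, "wx": 0, "wy": 0, "wz": 0, "claw": 0}, {"tx": 0, "ty": 0, "tz": -0.17, "wx": 0, "wy": 0, "wz": 0, "claw": 0}, {"tx": 0, "ty": 0.03, "tz": -0.25, "wx": 0, "wy": 0, "wz": 0, "claw": 0}, {"tx": 0, "ty": 0.06, "tz": -0.33, "wx": 0, "wy": 0, "wz": 0, "claw": 0}, {"tx": 0, "ty": 0.06, "tz": -0.37, "wx": 0, "wy": 0, "wz": 0, "claw": 0}, {"tx": 0, "ty": 0.06, "tz": -0.37, "wx": 0, "wy": 0, "wz": 0, "claw": 0}]}}

```text
time_s: 40.2
ee_pos: [0.4251, -0.1756, 0.5126]
ee_rot: [0.002, 1.0, -0.005, 0.005]
force: [0.8, -0.5, 0.6]
gripper_width: -0.001
```

```bash
python3 - <<'E'
from h import *
np.set_printoptions(precision=4,suppress=True)
m,p,d=snap('sc43',cam='scene',crop=(140,90,400,310),f=3)
P=cloud(m,d);k=(P[...,2]>.2)&(P[...,2]<.225)&(np.hypot(P[...,0]-.428,P[...,1]-.387)<.025);Q=P[k];print(len(Q),(Q.min(0)+Q.max(0))/2 if len(Q) else 0, Q[:,2].max())
b=cv2.imread('pics/sc43.png');m,p,d=snap('sd43',cam='side',crop=(140,90,400,310),f=3)
P=cloud(m,d);k=(P[...,2]>.2)&(P[...,2]<.225)&(np.hypot(P[...,0]-.428,P[...,1]-.387)<.025);Q=P[k];print(len(Q),(Q.min(0)+Q.max(0))/2 if len(Q) else 0)
E
```

```text
40.25 [ 0.4246 -0.1749  0.5098] [ 0.475   0.0458 -0.1622  1.9084  0.0085  1.1827 -1.2701] [ 1.803  -0.3621 -0.9369] 0.0018303549251729504
51 [0.4284 0.3824 0.2104] 0.21967834030061334
40.3 [ 0.4243 -0.1744  0.5078] [ 0.4746  0.0474 -0.1627  1.9112  0.0085  1.1823 -1.2702] [-0.5135 -0.1857 -0.2361] -0.0046247945482380485
57 [0.426  0.3813 0.2089]
```

View pics/sc43.png

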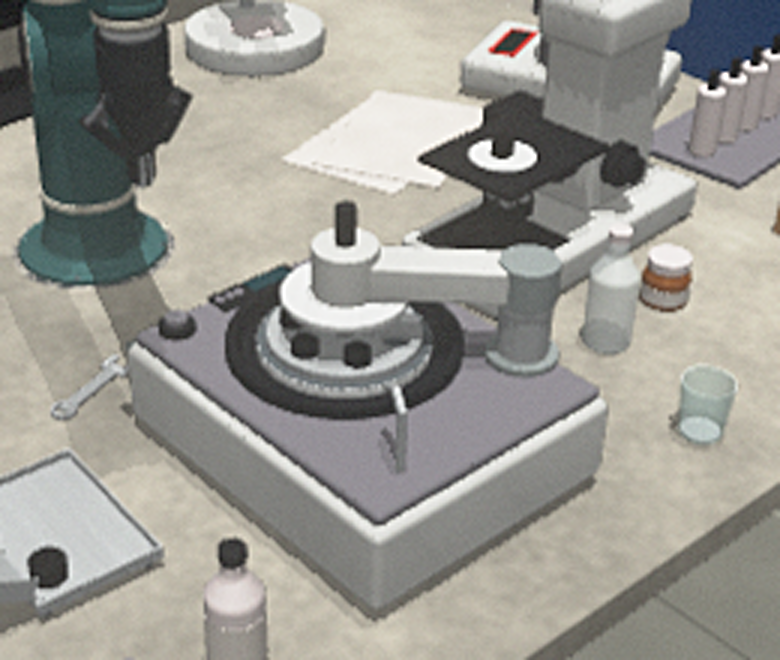

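View pics/sd43.png

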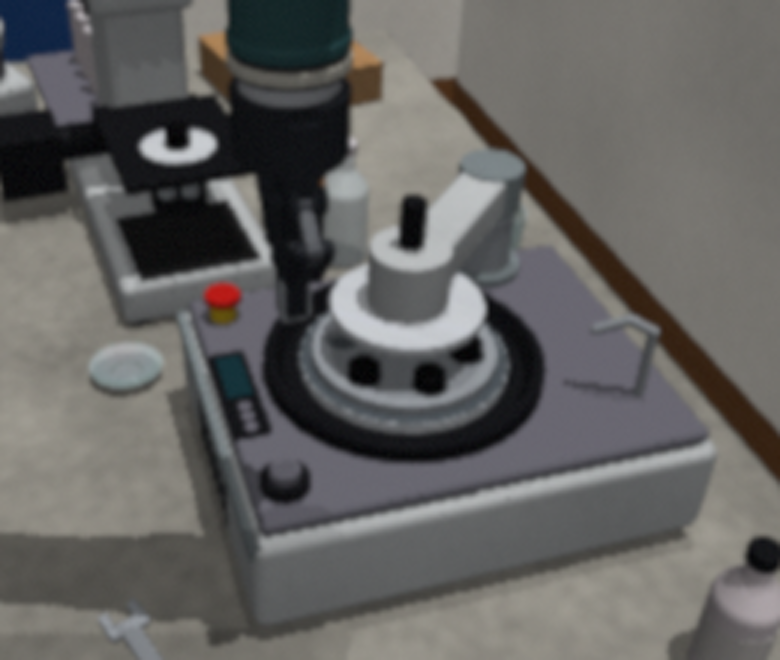

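```bash
python3 -c "
from plant import bot
print(bot.hand_in())"
```

```text
the job is handed in; nothing more can be done
None
```

The job is done and handed in at about 40 s on the robot's clock, in the order asked.

- **Head out and finished mount:** I swung the head out to about 1.5 rad. The finished mount was lifted straight up and set down on the microscope stage with about 6 N. My last close look showed it centred over the aperture to about 1 mm.
- **New mounts:** Four were present in the catch tray, and each is in its own pocket. Their tops measured 0.1755 m, against 0.176 m for a mount seated on the platen. The wide mount stayed in the tray, and the red and orange look-alikes were not touched.
- **Head home:** I swung it back until it stalled against its stop, at about 11 N.
- **Start button:** I pressed it until it would go no further (6 mm, about 27 N) and then let go.
- **Wash bottle:** Both bottles in view are still standing. The arm ended raised and clear of everything.

**Disagreement:** The two fixed cameras put the drive head about 6 mm (0.03 rad) further towards home than it was at the start. The grip post now matches the measured plate centre, so I take it that the head began slightly short of its stop. I did not check that any other way.

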